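Load the core-drill kit tray low parts first, close the keeper and pin it

ROBOT

A 7-joint arm with a two-finger parallel gripper is mounted at the origin on the work surface. World frame = base frame: x ahead of the robot, y to its left, z up, the work surface at z = 0. Lengths are in m, angles in rad, forces in N, time in s.
With the tool pointing down it reaches from about 0.425 to 0.875 m from the base axis. Payload 4.7 kg.
Tool frame: the origin (TCP) lies between the finger pads; the fingertips stand 11 mm ahead of it and the grasp point (between the pads) lies 8 mm behind it; z points along the fingers, y is the direction in which the jaws open and shut (so a half turn about z gives the same grasp; the last joint's range is limited). The gripper opens to 87 mm and grips with 3 to 60 N. Pads are 19 mm wide; open, the fingers measure 117 mm over their backs; the gripper's body (75 mm by 190 mm) begins 51 mm behind the grasp point.
Start: joints at [-1.333, 0.321, -0.07, 1.45, 0.023, 1.371, -0.057], TCP at [0.144, 0.634, 0.208] pointing down, gripper open.
Joint ranges: [-2.86, 2.86], [-0.3, 2.09], [-1.38, 1.24], [0.06, 2.45], [-1.56, 4.7], [0.09, 2.05], [-2.69, 2.69]. Speed limits (rad/s): [2.57, 2.57, 3.14, 3.14, 3.14, 3.14, 3.14].

INTERFACE

Orientations are given as a rotation vector (axis times angle).
In Python, from bench import ctrl gives the robot as it stands.
- The arm moves only by the tool servo_tool, never from a script. Its argument "series" is a list of rows, each an object with "travel": the shift along the tool's x, y, z in m, a list of three; "angular": the turn, a rotation vector about the tool's x, y, z in rad, a list of three. A call has 1 to 5 rows; each row shifts and turns the commanded pose from where the row before left it, along the tool's axes as they then stand; what a row does not reach is not made up. A row lasts 1/10 s, in which the tool goes at most 50 mm and 8.59 degrees, less where a joint would pass 70% of its speed; a pose out of reach is approached as far as the arm can. A call with a gripper value outside its range is refused whole. "claw" is the finger opening in m, from 0 to 0.087, set as the call begins (left out, the last holds). The fingers move at their own pace and stop on an object; "squeeze" is the grip in N (left out, the last holds). Time passes only in rows, so rows that do not move let the fingers close. It gives the time, the measured TCP pose, the force and the opening at its end, in the units of the state.
- ctrl.get_state(): the state, without advancing time (a new reading comes with each control period).
- ctrl.get_image(name): name is "side" or "top" or "wrist"; returns the picture (480x640x3 uint8, red, green, blue); there is no depth.
- ctrl.calibration(name): a dict with "fx", "fy", "cx", "cy" (pixels), "distortion" ([k1, k2, p1, p2, k3] as OpenCV has them; the pictures are not rectified), "rvec" (rotation vector, rad) and "tvec" (3), from world to camera coordinates, as OpenCV has them. Camera axes: x right, y down, z forward; pixel columns grow to the right and rows downward; lengths in m; the calibration is good to about 2 mm. A picture is of the moment at which its call begins: read the wrist's pose just before it. calibration takes no time and is no camera call; for the wrist camera it gives the pose at the moment of the call.
- ctrl.close_job(): hands the job in, once; it reports no verdict.
The state is a dict: "time": time; "joint_positions": joint angles; "qd": joint speeds; "joint_torque": joint torques, N m; "position": TCP position; "tool_rot": TCP orientation; "ft_force": force on the tool from outside, world axes, zero at the start; "torque": the same for the moment, N m; "grip_width": opening from 0.0 (shut) to 1.0 (fully open).
Only numpy, scipy, OpenCV 4.12 (cv2) and the standard library are available. Lean on these libraries where they do the work, as an engineer would, in place of code of your own. Each camera call takes 0.05 s, during which the arm holds its last target.

TASK

Load the core-drill kit for the van: put every low part on the bench (dust caps and core cups) upright into a square pocket of the tray first, and only when all of those are in, stand every tall extension shaft in a round pocket. Then swing the keeper frame closed over the shafts and drop the parked lock pin fully home through the keeper's eye and the lug below it. Leave the other things on the bench where they are.

Things in the scene. Friction and masses are not known exactly. Their poses are not given: they have to be found in the camera images.
- tray: kit tray, fixed: grey base 150 x 390 x 6 mm with a black block 126 x 182 mm of six pockets, square and round alternating like a chessboard (56 mm pitch). Origin: centre of the underside; y along its length, x across (away from the robot at yaw 0). In tray axes (mm): keeper pivot post x 0, y 150; lug post x 0, y -176, 142 high; parking boss of the pin x -85, y -150, 34 square, 56 high.
- square0 (a point): square pocket of the tray, one of three alike, any low part fits any of them: 50 mm square, 18 mm deep, open above. The point: centre of its floor, 6 mm above the bench (pocket rim 24 mm above the bench). In tray axes (mm): x -28, y 56.
- square1 (a point): square pocket of the tray, one of three alike, any low part fits any of them: 50 mm square, 18 mm deep, open above. The point: centre of its floor, 6 mm above the bench (pocket rim 24 mm above the bench). In tray axes (mm): x -28, y -56.
- square2 (a point): square pocket of the tray, one of three alike, any low part fits any of them: 50 mm square, 18 mm deep, open above. The point: centre of its floor, 6 mm above the bench (pocket rim 24 mm above the bench). In tray axes (mm): x 28, y 0.
- round0 (a point): round pocket of the tray, one of three alike, any shaft fits any of them: 42 mm across, 18 mm deep, open above. The point: centre of its floor, 6 mm above the bench (pocket rim 24 mm above the bench). In tray axes (mm): x -28, y 0.
- round1 (a point): round pocket of the tray, one of three alike, any shaft fits any of them: 42 mm across, 18 mm deep, open above. The point: centre of its floor, 6 mm above the bench (pocket rim 24 mm above the bench). In tray axes (mm): x 28, y 56.
- round2 (a point): round pocket of the tray, one of three alike, any shaft fits any of them: 42 mm across, 18 mm deep, open above. The point: centre of its floor, 6 mm above the bench (pocket rim 24 mm above the bench). In tray axes (mm): x 28, y -56.
- cap0: dust cap, one of up to two: a flat dark steel disc 44 mm across and 14 mm thick, with an upright threaded neck 22 mm across and 30 mm tall on its centre (44 mm tall in all). Loose, stands on the bench neck up. Origin: centre of its underside; z up through the neck. It goes into a square pocket. None if absent from this start.
- cap1: dust cap, one of up to two: a flat dark steel disc 44 mm across and 14 mm thick, with an upright threaded neck 22 mm across and 30 mm tall on its centre (44 mm tall in all). Loose, stands on the bench neck up. Origin: centre of its underside; z up through the neck. It goes into a square pocket. None if absent from this start.
- cup0: core cup, one of up to two: a short core drill standing mouth down, a pale cylinder 44 mm across and 45 mm tall with an upright threaded neck 22 mm across and 30 mm tall on its centre (75 mm tall in all). Loose. Origin: centre of its underside; z up through the neck. It goes into a square pocket. None if absent from this start.
- cup1: core cup, one of up to two: a short core drill standing mouth down, a pale cylinder 44 mm across and 45 mm tall with an upright threaded neck 22 mm across and 30 mm tall on its centre (75 mm tall in all). Loose. Origin: centre of its underside; z up through the neck. It goes into a square pocket. None if absent from this start.
- shaft0: extension shaft, one of up to three, the tall parts: steel, standing upright, 120 mm tall: round foot 36 mm across and 14 mm thick, stem 20 mm across, round head 30 mm across over the topmost 30 mm. About 0.4 kg, loose. Origin: centre of the underside of the foot; z up. It goes foot down into a round pocket. None if absent from this start.
- shaft1: extension shaft, one of up to three, the tall parts: steel, standing upright, 120 mm tall: round foot 36 mm across and 14 mm thick, stem 20 mm across, round head 30 mm across over the topmost 30 mm. About 0.4 kg, loose. Origin: centre of the underside of the foot; z up. It goes foot down into a round pocket. None if absent from this start.
- shaft2: extension shaft, one of up to three, the tall parts: steel, standing upright, 120 mm tall: round foot 36 mm across and 14 mm thick, stem 20 mm across, round head 30 mm across over the topmost 30 mm. About 0.4 kg, loose. Origin: centre of the underside of the foot; z up. It goes foot down into a round pocket. None if absent from this start.
- keeper (a joint): angle (rad) of the keeper, a flat steel frame 62 mm wide, underside 132 mm above the bench, swinging level about the pivot post. 0: closed at its stop, along the tray, 6 mm above the heads of seated shafts. Grows to 2.05 as it opens towards the robot (clockwise from above). Starts at 1.55 to 1.95. Friction about 1 N at its knob; stays where left.
- keeper_knob (a point): black upright knob on the keeper, 18 mm across, from 138 to 180 mm above the bench, 150 mm from the pivot axis. The point: on the knob's axis, 18 mm below its top (162 mm above the bench).
- keeper_eye (a point): hole of 13 mm at the keeper's free end, 300 mm from the pivot axis, through an 8 mm thick eye. The point: centre of the hole at the eye's top face (140 mm above the bench).
- lug_hole (a point): hole of 13 mm through the tray's pin lug, a plate 10 mm thick, at x 0, y -150 mm in tray axes. The point: centre of the hole at the lug's top face (130 mm above the bench). With the keeper closed, its eye lies 2 mm above the lug, the holes in line.
- pin: the lock pin: shank 10 mm across and 45 mm long with a tapered tip, below a round dark grip 20 mm across and 34 mm tall. Origin: on its axis at the grip's underside (the shoulder); z up through the grip. It starts parked, shank down, in the parking boss's 13 mm hole, shoulder on the boss 56 mm above the bench, tip 45 mm deep. Fully home in the keeper, its shoulder rests on the eye.
- cupwheel: bystander: grey grinding cup wheel, 64 mm across, 30 mm tall. Origin: centre of its underside.
- tape: bystander: roll of grey tape, 84 mm across, 25 mm tall. Origin: centre of its underside.
- screwdriver: bystander: screwdriver with amber handle lying along its own x, 200 mm long, 26 mm thick. Origin: under its middle.
- spanner: bystander: steel spanner lying flat along its own x, 200 mm long, 8 mm thick. Origin: under its middle.
- screwbox: bystander: cardboard box of screws, 110 x 80 mm, 50 mm tall. Origin: centre of its underside.
Not all that is in view belongs to the job. What is shaped like the shaft2 but turquoise is not meant.

How it is judged:
On the way, in this order (a step that is already met when the one before it is completed fails the run):
1. every low part stands in a square pocket while no shaft is in the tray yet ((distance between cap0 and square0 below 0.008 m or distance between cap0 and square1 below 0.008 m or distance between cap0 and square2 below 0.008 m) and angle between each of cap0, cap1, cup0, cup1's own z axis and vertical below 0.1 rad and (distance between cap1 and square0 below 0.008 m or distance between cap1 and square1 below 0.008 m or distance between cap1 and square2 below 0.008 m) and (distance between cup0 and square0 below 0.008 m or distance between cup0 and square1 below 0.008 m or distance between cup0 and square2 below 0.008 m) and (distance between cup1 and square0 below 0.008 m or distance between cup1 and square1 below 0.008 m or distance between cup1 and square2 below 0.008 m) and horizontal distance between each of shaft0, shaft1, shaft2 and round0 above 0.04 m and horizontal distance between each of shaft0, shaft1, shaft2 and round1 above 0.04 m and horizontal distance between each of shaft0, shaft1, shaft2 and round2 above 0.04 m), for 0.2 s.
2. every shaft stands in a round pocket ((distance between shaft0 and round0 below 0.008 m or distance between shaft0 and round1 below 0.008 m or distance between shaft0 and round2 below 0.008 m) and angle between each of shaft0, shaft1, shaft2's own z axis and vertical below 0.1 rad and (distance between shaft1 and round0 below 0.008 m or distance between shaft1 and round1 below 0.008 m or distance between shaft1 and round2 below 0.008 m) and (distance between shaft2 and round0 below 0.008 m or distance between shaft2 and round1 below 0.008 m or distance between shaft2 and round2 below 0.008 m)), for 0.2 s.
3. the keeper is swung closed (value of joint keeper below 0.02 rad), for 0.2 s.
4. the lock pin is fully home through keeper eye and lug (horizontal distance between pin and lug_hole below 0.005 m and horizontal distance between pin and keeper_eye below 0.005 m and z of pin in the frame of lug_hole below 0.014 m and angle between pin's own z axis and vertical below 0.12 rad), for 0.2 s.
At the end, for the whole second after the job is handed in: All low parts upright on the floor of square pockets and all shafts in round pockets (origins within 8 mm of the pocket's point), keeper closed (under 0.02 rad), lock pin upright through eye and lug (within 5 mm), its shoulder at most 4 mm above the eye; all at rest (all of step 2 and all of step 4 and (distance between cap0 and square0 below 0.008 m or distance between cap0 and square1 below 0.008 m or distance between cap0 and square2 below 0.008 m) and angle between each of cap0, cap1, cup0, cup1's own z axis and vertical below 0.1 rad and (distance between cap1 and square0 below 0.008 m or distance between cap1 and square1 below 0.008 m or distance between cap1 and square2 below 0.008 m) and (distance between cup0 and square0 below 0.008 m or distance between cup0 and square1 below 0.008 m or distance between cup0 and square2 below 0.008 m) and (distance between cup1 and square0 below 0.008 m or distance between cup1 and square1 below 0.008 m or distance between cup1 and square2 below 0.008 m) and value of joint keeper below 0.02 rad and linear speed of each of cap0, cap1, cup0, cup1, shaft0, shaft1, shaft2, pin below 0.03 m/s); the robot touches nothing.
It fails at once if the grey grinding cup wheel is moved by more than 6 cm (distance of cupwheel from where it was at the start of the episode above 0.06 m).
It fails at once if the roll of tape is moved by more than 6 cm (distance of tape from where it was at the start of the episode above 0.06 m).
It fails at once if the spanner is moved by more than 6 cm (distance of spanner from where it was at the start of the episode above 0.06 m).
It fails at once if the screwdriver is moved by more than 6 cm (distance of screwdriver from where it was at the start of the episode above 0.06 m).
It fails at once if the box of screws is moved by more than 6 cm (distance of screwbox from where it was at the start of the episode above 0.06 m).
Of cap0, cap1, cup0, cup1 only 2 to 3 are there at a start; the rules pass over those that are not, and their reading is None.
Of shaft0, shaft1, shaft2 only 2 to 3 are there at a start; the rules pass over those that are not, and their reading is None.
At some moment in a run one of cap0, cap1, cup0, cup1 may be knocked a few centimetres aside while the robot is not near it.
It also fails if it takes over 210 s, if anything falls off the work surface, if the arm or the gripper's body presses on something with over 40 N, if the wrist force passes 120 N, or if a joint passes its speed limit or range.

## Working session

There is one attempt and no reset: what is moved stays moved. The work goes in short steps, Python scripts to look and compute and a tool call to move; the robot and the scene stay as the last step left them, time stands still between calls to the robot, and variables do not carry over. Pictures are saved under pics/ and viewed, and the job is handed in when it is done.

Besides the shell and the picture viewer there is one more tool, called after "Emit:" as name(argument=value, ...), one argument or row to a line, values as JSON. servo_tool: Moves the arm, as the interface text tells. Its arguments: {"type":"object","properties":{"series":{"type":"array","items":{"type":"object","properties":{"travel":{"type":"array","items":{"type":"number"}},"angular":{"type":"array","items":{"type":"number"}}}}},"claw":{"type":"number"},"squeeze":{"type":"number"}},"required":["series"]}

```bash
ls; mkdir -p pics; cat > h.py <<'E'
import numpy as np, cv2
from bench import ctrl
from scipy.spatial.transform import Rotation as R
def snap(n,f):
    c=ctrl.calibration(n); im=ctrl.get_image(n); cv2.imwrite('pics/%s.png'%f,im[:,:,::-1]); 
    np.savez('pics/%s.npz'%f,K=np.array([[c['fx'],0,c['cx']],[0,c['fy'],c['cy']],[0,0,1]]),d=np.array(c['distortion'],float),r=np.array(c['rvec'],float),t=np.array(c['tvec'],float)); return im
def pix2w(f,u,v,z):
    c=np.load('pics/%s.npz'%f); p=cv2.undistortPoints(np.array([[[u,v]]],float),c['K'],c['d'])[0,0]
    M=R.from_rotvec(c['r'].ravel()).as_matrix(); o=-M.T@c['t'].ravel(); d=M.T@np.array([p[0],p[1],1]); return o+d*(z-o[2])/d[2]
def w2pix(f,P):
    c=np.load('pics/%s.npz'%f); return cv2.projectPoints(np.array(P,float).reshape(-1,1,3),c['r'],c['t'],c['K'],c['d'])[0][:,0]
def crop(f,u0,v0,u1,v1,s,g):
    im=cv2.imread('pics/%s.png'%f)[v0:v1,u0:u1]; cv2.imwrite('pics/%s.png'%g,cv2.resize(im,None,fx=s,fy=s,interpolation=cv2.INTER_CUBIC))
E
python3 - <<'E'
from h import *
s=ctrl.get_state(); print(s)
for n in ['side','top','wrist']: snap(n,n+'0'); c=np.load('pics/%s0.npz'%n); M=R.from_rotvec(c['r'].ravel()).as_matrix(); print(n,-M.T@c['t'].ravel(),M[2],c['K'][0,0])
E
```

```text
pics
{'time': 0.0, 'joint_positions': array([-1.33291684,  0.3218222 , -0.07007659,  1.45165079,  0.02256781,
        1.37078923, -0.05690183]), 'qd': array([ 1.32298121e-03,  2.66777798e-04, -9.15307700e-04,  3.43545735e-05,
       -8.59762987e-04,  9.12381205e-04,  9.07916263e-04]), 'joint_torque': array([-1.03309515e-05, -4.91314960e+01, -4.04216917e-01, -3.12512612e+01,
       -6.39030640e-02,  4.41066083e-02,  2.10506696e-04]), 'position': array([0.14416268, 0.63322923, 0.20727413]), 'tool_rot': array([-3.50740976e-01, -3.12180722e+00,  2.94939328e-03]), 'ft_force': array([-0.24403076, -1.38609899, -0.70286397]), 'torque': array([-0.00035598, -0.02054497,  0.00578572]), 'grip_width': 0.9998502445650632}
side [-0.05892467 -0.71779598  0.97608878] [ 0.49377815  0.52205509 -0.69544347] 618.9218583961122
top [ 0.38699505 -0.05538647  1.00836148] [ 0.18624362 -0.03695416 -0.98180838] 443.59259387531733
wrist [0.06458698 0.65181192 0.38358329] [ 0.28614199 -0.06655825 -0.95587278] 426.5770613331432
```

View pics/top0.png

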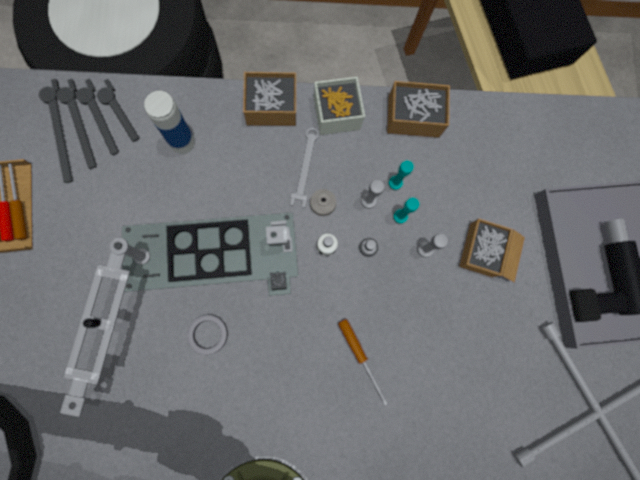

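View pics/side0.png

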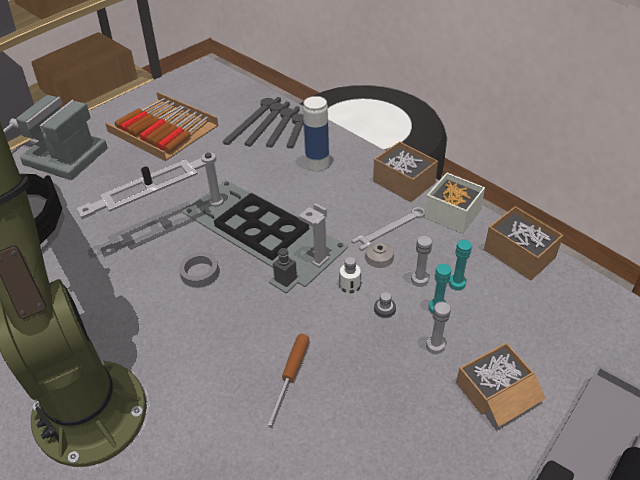

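View pics/wrist0.png

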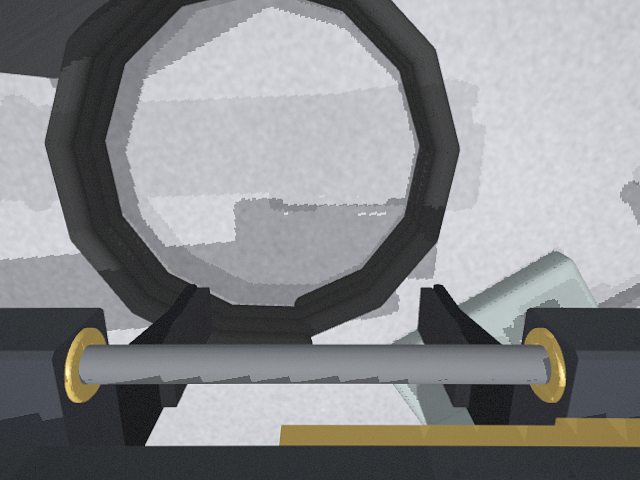

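```bash
python3 - <<'E'
from h import *
crop('top0',230,150,490,300,3,'t1'); crop('top0',50,200,310,420,3,'t2')
crop('side0',250,190,530,400,2.8,'s1'); crop('side0',70,130,350,310,2.8,'s2')
E
```

```text
(no output)
```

View pics/t1.png

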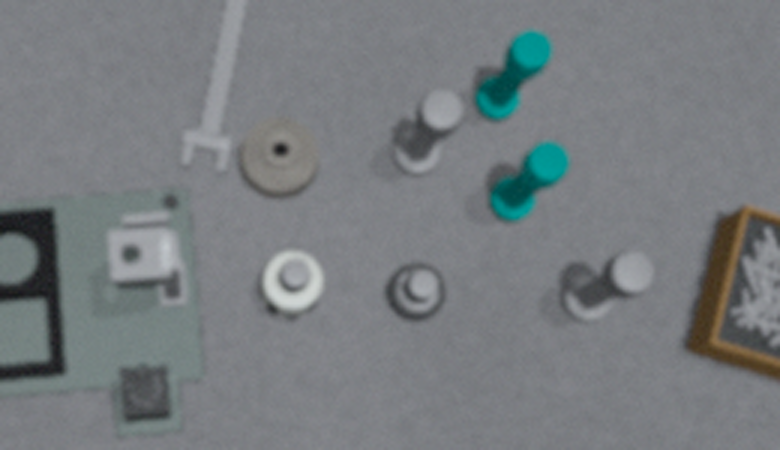

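View pics/t2.png

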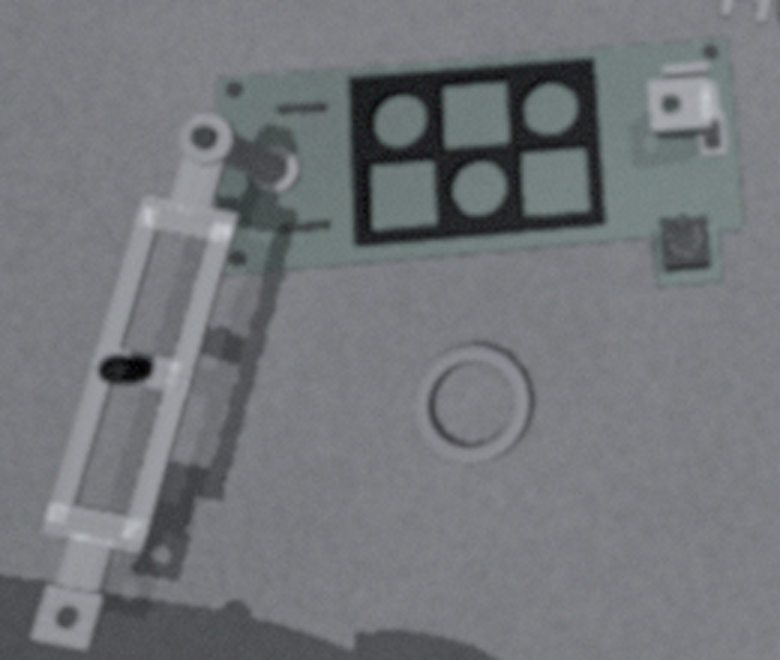

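View pics/s1.png

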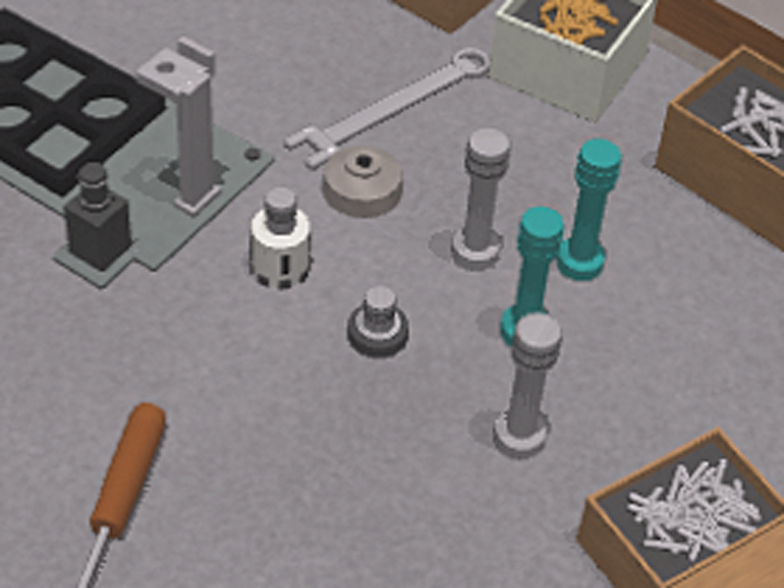

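View pics/s2.png

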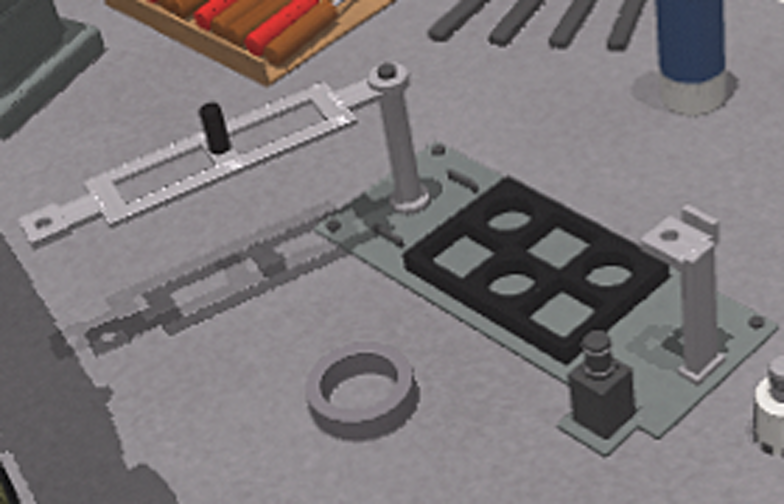

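```bash
cat >> h.py <<'E'
from scipy.optimize import least_squares
def cp(u0,v0,s,p): return (u0+(p[0]+.5)/s-.5, v0+(p[1]+.5)/s-.5)
def fitpt(obs,z=None):
    f=lambda X: np.concatenate([ (w2pix(n,[X if z is None else [X[0],X[1],z]])[0]-np.array(p)) for n,p in obs])
    r=least_squares(f,[.5,0,.1] if z is None else [.5,0]); return r.x,r.fun
E
python3 - <<'E'
from h import *
T1=lambda x,y:('top0',cp(230,150,3,(x,y))); T2=lambda x,y:('top0',cp(50,200,3,(x,y)))
S1=lambda x,y:('side0',cp(250,190,2.8,(x,y))); S2=lambda x,y:('side0',cp(70,130,2.8,(x,y)))
for n,z,o in [('cup',.075,[T1(295,275),S1(281,197)]),('cap',.044,[T1(422,285),S1(380,294)]),('shA',.12,[T1(442,110),S1(489,141)]),('shB',.12,[T1(632,272),S1(538,329)]),('pin',.09,[T1(146,380),S1(91,171)]),
 ('decoyA',.12,[T1(530,52),S1(599,156)]),('decoyB',.12,[T1(546,164),S1(542,223)]),
 ('lug',.13,[T2(671,103),S2(669,236)]),('pivot',.14,[T2(204,137),S2(386,72)]),('eye',.14,[T2(67,617),S2(43,223)]),('knobtop',.18,[T2(112,370),S2(211,107)]),('wheel',.03,[T1(280,150)]),('tape',.025,[T2(474,400)])]:
    x,r=fitpt(o,z); print(n,x.round(4),r.round(2), fitpt(o)[0].round(4) if len(o)>1 else '')
cor=np.array([[.063,.091],[.063,-.091],[-.063,-.091],[-.063,.091]])
obT=[T2(350,78),T2(594,60),T2(605,222),T2(356,244)]; obS=[S2(509,178),S2(668,268),S2(567,362),S2(405,265)]
def P(X,q,z):
    c,s=np.cos(X[2]),np.sin(X[2]); q=np.atleast_2d(q); return np.c_[X[0]+c*q[:,0]-s*q[:,1],X[1]+s*q[:,0]+c*q[:,1],np.full(len(q),z)]
for ob in (obT,obS,obT+obS):
    def f(X):
        W=P(X,cor,.024); return np.concatenate([w2pix(n,[W[i%4]])[0]-np.array(p) for i,(n,p) in enumerate(ob)])
    r=least_squares(f,[.55,.2,0]); print('tray',r.x.round(4),r.fun.round(1))
    for nm,q in [('sq0',(-.028,.056)),('sq1',(-.028,-.056)),('sq2',(.028,0)),('r0',(-.028,0)),('r1',(.028,.056)),('r2',(.028,-.056)),('piv',(0,.15)),('lug',(0,-.15)),('boss',(-.085,-.15))]: print(nm,P(r.x,q,0)[0,:2].round(4),end=' ')
    print()
E
```

```text
cup [ 0.5657 -0.1224] [-0.16 -0.76 -0.36  0.87] [ 0.5644 -0.1232  0.0787]
cap [ 0.5675 -0.2184] [-0.44 -0.86 -0.22  1.1 ] [ 0.5656 -0.2192  0.0491]
shA [ 0.6774 -0.2197] [-0.31 -0.41 -0.05  0.69] [ 0.676  -0.2201  0.1229]
shB [ 0.566 -0.351] [-0.37 -0.32  0.04  0.55] [ 0.5651 -0.3511  0.1224]
pin [ 0.4821 -0.0178] [-1.15  0.93  1.46  0.27] [ 0.4814 -0.0186  0.0926]
decoyA [ 0.7218 -0.2836] [ 0.23 -0.02 -0.16 -0.16] [ 0.7223 -0.2835  0.119 ]
decoyB [ 0.6412 -0.2941] [ 0.41 -0.49 -0.55  0.16] [ 0.6413 -0.2941  0.1197]
lug [ 0.5647 -0.0074] [-0.39  0.13  0.39  0.28] [ 0.5641 -0.0079  0.1317]
pivot [0.5309 0.2941] [-0.74 -0.43  0.4   1.65] [0.5284 0.2894 0.1485]
eye [0.2335 0.3424] [-0.12 -0.24 -0.09  0.42] [0.2335 0.3412 0.142 ]
knobtop [0.3816 0.3156] [-0.05 -0.6  -0.46  0.77] [0.3811 0.3134 0.1836]
wheel [ 0.6692 -0.1127] [0. 0.] 
tape [0.3644 0.129 ] [0. 0.] 
tray [0.546  0.1396 0.1169] [-0.1 -0.3  0.2 -0.7  0.2  0.5 -0.3  0.4]
sq0 [0.5117 0.192 ] sq1 [0.5247 0.0807] sq2 [0.5738 0.1429] r0 [0.5182 0.1363] r1 [0.5673 0.1985] r2 [0.5803 0.0873] piv [0.5285 0.2886] lug [ 0.5635 -0.0094] boss [ 0.4791 -0.0193] 
tray [0.5425 0.1346 0.1232] [-0.4  1.6  1.2  0.6 -0.  -1.1 -0.8 -1. ]
sq0 [0.5078 0.1868] sq1 [0.5216 0.0756] sq2 [0.5703 0.1381] r0 [0.5147 0.1312] r1 [0.5634 0.1936] r2 [0.5771 0.0825] piv [0.524  0.2835] lug [ 0.5609 -0.0142] boss [ 0.4766 -0.0247] 
tray [0.5449 0.1381 0.1194] [ 0.5  0.3  0.8 -0.3  0.9  0.9  0.5  1.  -0.3  0.5  0.9 -0.5 -0.4 -2.4
 -0.8 -2.4]
sq0 [0.5104 0.1903] sq1 [0.5238 0.0791] sq2 [0.5727 0.1414] r0 [0.5171 0.1347] r1 [0.566 0.197] r2 [0.5794 0.0858] piv [0.527 0.287] lug [ 0.5627 -0.0109] boss [ 0.4784 -0.021 ]
```

```bash
cat >> h.py <<'E'
def Rt(psi):
    c,s=np.cos(psi),np.sin(psi); return np.array([[-s,c,0],[c,s,0],[0,0,-1.]])
def yaw():
    M=R.from_rotvec(ctrl.get_state()['tool_rot']).as_matrix(); return np.arctan2(M[1,1],M[0,1])
def plan(*wps, maxd=.048, maxa=.145, start=None):
    """wps: (x,y,z,psi or None[,nrows])"""
    s=ctrl.get_state(); p=np.array(s['position']); M=R.from_rotvec(s['tool_rot'])
    print('t %.1f pos'%s['time'],p.round(4),'yaw %.3f'%yaw(),'tilt',M.as_matrix()[:2,2].round(4),'F',np.round(s['ft_force'],1),'w %.3f'%s['grip_width'])
    py=yaw()
    for w in wps:
        tgt=np.array(w[:3]); psi=py if w[3] is None else w[3]; T=R.from_matrix(Rt(psi)); rv=(M.inv()*T).as_rotvec()
        n=w[4] if len(w)>4 else int(max(1,np.ceil(np.linalg.norm(tgt-p)/maxd),np.ceil(np.linalg.norm(rv)/maxa)))
        for i in range(n):
            tr=M.inv().apply((tgt-p)/n); print('{"travel":[%.4f,%.4f,%.4f],"angular":[%.3f,%.3f,%.3f]}'%(*tr,*(rv/n)),end=',\n' if (i+1)%5==0 else ', ')
            M=M*R.from_rotvec(rv/n)
        p=tgt; py=psi; print('  --')
E
python3 - <<'E'
from h import *
plan((.40,.40,.27,1.2),(.5,.1,.27,.95),(.5666,-.2188,.27,.785))
E
```

```text
t 0.1 pos [0.1442 0.6334 0.2075] yaw 1.347 tilt [-0.0002 -0.0014] F [ 1.  -0.4  0.4] w 1.003
{"travel":[-0.0376,-0.0214,-0.0078],"angular":[-0.000,0.000,0.018]}, {"travel":[-0.0380,-0.0207,-0.0078],"angular":[-0.000,0.000,0.018]}, {"travel":[-0.0384,-0.0200,-0.0078],"angular":[-0.000,0.000,0.018]}, {"travel":[-0.0388,-0.0192,-0.0078],"angular":[-0.000,0.000,0.018]}, {"travel":[-0.0391,-0.0185,-0.0078],"angular":[-0.000,0.000,0.018]},
{"travel":[-0.0394,-0.0178,-0.0078],"angular":[-0.000,0.000,0.018]}, {"travel":[-0.0398,-0.0171,-0.0078],"angular":[-0.000,0.000,0.018]}, {"travel":[-0.0401,-0.0163,-0.0078],"angular":[-0.000,0.000,0.018]},   --
{"travel":[-0.0288,-0.0348,0.0000],"angular":[0.000,0.000,0.036]}, {"travel":[-0.0301,-0.0337,0.0000],"angular":[0.000,0.000,0.036]}, {"travel":[-0.0313,-0.0326,0.0000],"angular":[0.000,0.000,0.036]}, {"travel":[-0.0324,-0.0315,0.0000],"angular":[0.000,0.000,0.036]}, {"travel":[-0.0335,-0.0303,0.0000],"angular":[0.000,0.000,0.036]},
{"travel":[-0.0346,-0.0291,0.0000],"angular":[0.000,0.000,0.036]}, {"travel":[-0.0356,-0.0278,0.0000],"angular":[0.000,0.000,0.036]},   --
{"travel":[-0.0342,-0.0315,0.0000],"angular":[0.000,0.000,0.024]}, {"travel":[-0.0350,-0.0307,0.0000],"angular":[0.000,0.000,0.024]}, {"travel":[-0.0357,-0.0299,0.0000],"angular":[0.000,0.000,0.024]}, {"travel":[-0.0364,-0.0290,0.0000],"angular":[0.000,0.000,0.024]}, {"travel":[-0.0370,-0.0281,0.0000],"angular":[0.000,0.000,0.024]},
{"travel":[-0.0377,-0.0273,0.0000],"angular":[0.000,0.000,0.024]}, {"travel":[-0.0383,-0.0264,0.0000],"angular":[0.000,0.000,0.024]},   --
```

Emit:
servo_tool(
  series=[
    {"travel":[-0.038,-0.021,-0.008],"angular":[0,0,0.018]},
    {"travel":[-0.038,-0.021,-0.008],"angular":[0,0,0.018]},
    {"travel":[-0.038,-0.02,-0.008],"angular":[0,0,0.018]},
    {"travel":[-0.039,-0.019,-0.008],"angular":[0,0,0.018]},
    {"travel":[-0.039,-0.019,-0.008],"angular":[0,0,0.018]},
  ],
  claw=0.05,
  squeeze=20,
)

```text
time: 0.65
position: [0.3053, 0.4863, 0.2484]
tool_rot: [-0.492, -3.103, 0.0]
ft_force: [0.0, 0.3, -0.1]
grip_width: 0.643
```

Emit:
servo_tool(
  series=[
    {"travel":[-0.039,-0.018,-0.008],"angular":[0,0,0.018]},
    {"travel":[-0.04,-0.017,-0.008],"angular":[0,0,0.018]},
    {"travel":[-0.04,-0.016,-0.008],"angular":[0,0,0.018]},
    {"travel":[-0.029,-0.035,0],"angular":[0,0,0.036]},
    {"travel":[-0.03,-0.034,0],"angular":[0,0,0.036]},
  ],
)

```text
time: 1.15
position: [0.4297, 0.3129, 0.2722]
tool_rot: [0.688, 3.065, -0.0]
ft_force: [1.3, -0.4, 0.2]
grip_width: 0.575
```

Emit:
servo_tool(
  series=[
    {"travel":[-0.031,-0.033,0],"angular":[0,0,0.036]},
    {"travel":[-0.032,-0.032,0],"angular":[0,0,0.036]},
    {"travel":[-0.034,-0.03,0],"angular":[0,0,0.036]},
    {"travel":[-0.035,-0.029,0],"angular":[0,0,0.036]},
    {"travel":[-0.036,-0.028,0],"angular":[0,0,0.036]},
  ],
)

```text
time: 1.65
position: [0.501, 0.0977, 0.2723]
tool_rot: [-0.96, -2.991, -0.001]
ft_force: [0.5, 0.5, -1.1]
grip_width: 0.575
```

Emit:
servo_tool(
  series=[
    {"travel":[-0.034,-0.032,0],"angular":[0,0,0.024]},
    {"travel":[-0.035,-0.031,0],"angular":[0,0,0.024]},
    {"travel":[-0.036,-0.03,0],"angular":[0,0,0.024]},
    {"travel":[-0.036,-0.029,0],"angular":[0,0,0.024]},
    {"travel":[-0.037,-0.028,0],"angular":[0,0,0.024]},
  ],
)

```text
time: 2.15
position: [0.5478, -0.1303, 0.2724]
tool_rot: [1.137, 2.929, 0.001]
ft_force: [1.1, 0.3, -0.4]
grip_width: 0.575
```

```bash
python3 - <<'E'
from h import *
snap('wrist','w1'); snap('top','t3')
plan((.5666,-.2188,.2,.785))
E
```

```text
t 2.2 pos [ 0.5469 -0.1372  0.2724] yaw 0.819 tilt [ 0.     -0.0047] F [-0.2 -0.6 -0. ] w 0.572
{"travel":[-0.0233,-0.0153,0.0243],"angular":[-0.001,0.001,0.011]}, {"travel":[-0.0235,-0.0151,0.0242],"angular":[-0.001,0.001,0.011]}, {"travel":[-0.0237,-0.0148,0.0242],"angular":[-0.001,0.001,0.011]},   --
```

View pics/w1.png

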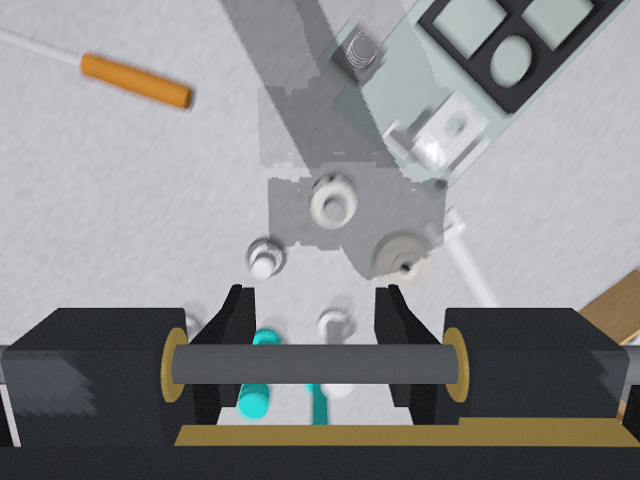

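View pics/t3.png

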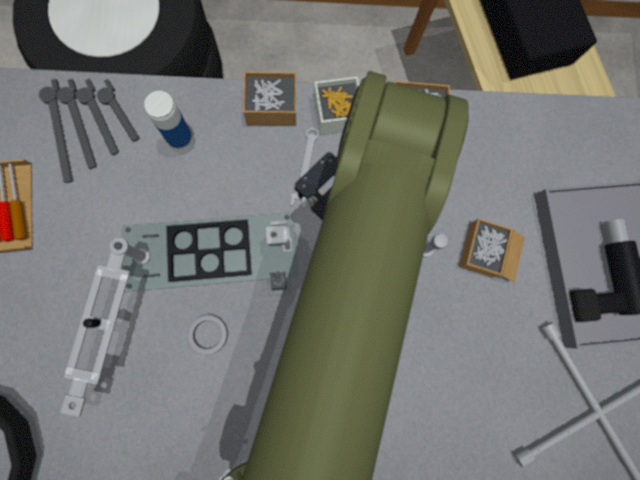

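```bash
python3 - <<'E'
from h import *
snap('wrist','w2'); crop('w2',210,0,470,300,2,'w2c'); crop('w2',220,140,480,300,3,'w2d')
print(ctrl.get_state()['position'])
E
```

```text
[ 0.54720982 -0.132963    0.27218731]
```

View pics/w2d.png

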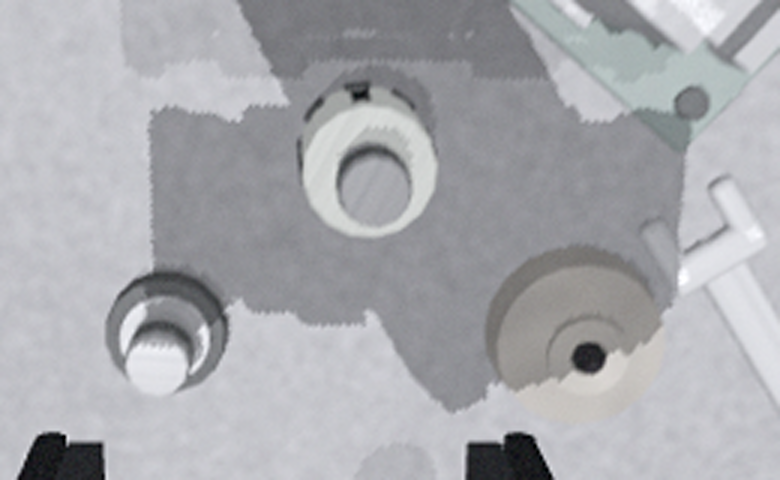

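View pics/w2c.png

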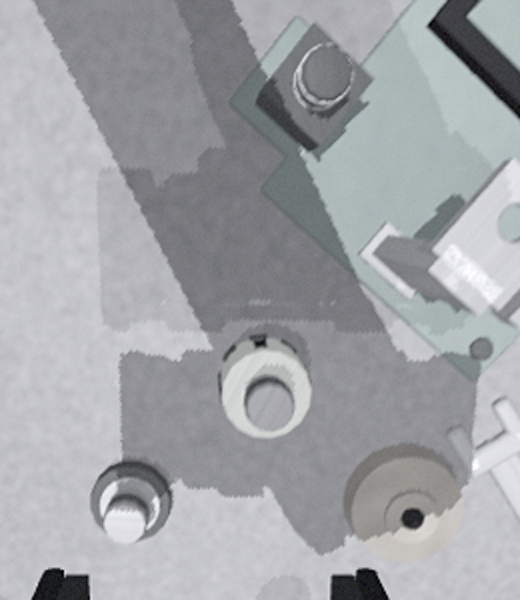

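```bash
python3 - <<'E'
from h import *
D=lambda x,y:cp(220,140,3,(x,y)); C=lambda x,y:cp(210,0,2,(x,y))
for n,p,z in [('cup',D(374,190),.075),('cupbody',D(369,170),.045),('cap',D(156,367),.044),('capdisc',D(167,330),.012),('pin',C(327,73),.09),('wheel',D(589,357),.03)]: print(n,pix2w('w2',*p,z).round(4))
crop('w2',330,0,640,200,2.5,'w2e')
crop('w2',410,80,500,170,6,'w2f')
E
```

```text
cup [ 0.5658 -0.1197  0.075 ]
cupbody [ 0.5661 -0.1196  0.045 ]
cap [ 0.5676 -0.2173  0.044 ]
capdisc [ 0.5666 -0.2152  0.012 ]
pin [ 0.4805 -0.0151  0.09  ]
wheel [ 0.6703 -0.1093  0.03  ]
```

View pics/w2e.png

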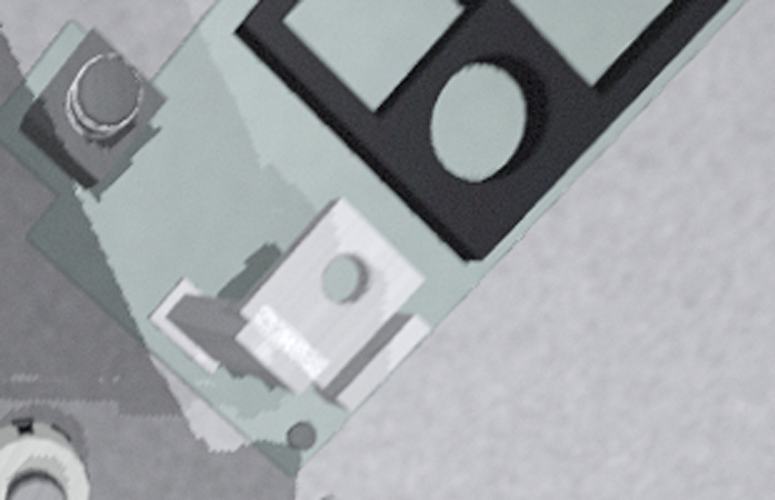

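View pics/w2f.png

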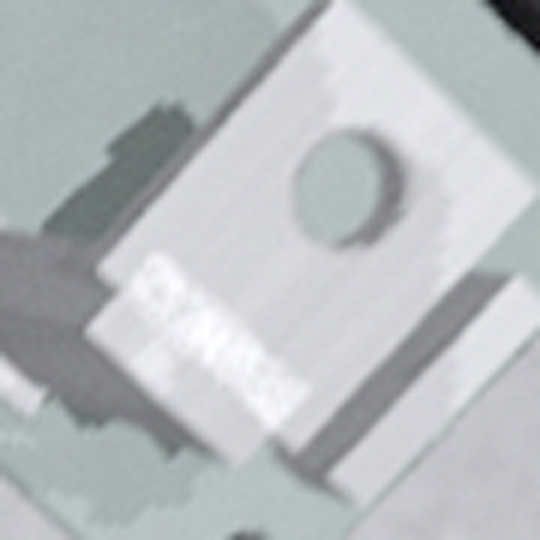

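```bash
python3 - <<'E'
from h import *
print('lug',pix2w('w2',*cp(410,80,6,(348,188)),.13))
plan((.567,-.2172,.15,.785),(.567,-.2172,.06,.785))
E
```

```text
lug [ 0.56408814 -0.00498342  0.13      ]
t 2.3 pos [ 0.5472 -0.133   0.2722] yaw 0.824 tilt [-0.0005 -0.0017] F [ 0.2  0.4 -0.8] w 0.574
{"travel":[-0.0179,-0.0120,0.0306],"angular":[-0.000,0.000,0.010]}, {"travel":[-0.0180,-0.0119,0.0306],"angular":[-0.000,0.000,0.010]}, {"travel":[-0.0182,-0.0117,0.0306],"angular":[-0.000,0.000,0.010]}, {"travel":[-0.0183,-0.0116,0.0306],"angular":[-0.000,0.000,0.010]},   --
{"travel":[-0.0000,-0.0000,0.0450],"angular":[0.000,-0.000,0.000]}, {"travel":[-0.0000,-0.0000,0.0450],"angular":[0.000,-0.000,0.000]},   --
```

Emit:
servo_tool(
  series=[
    {"travel":[-0.018,-0.012,0.03],"angular":[0,0,0.01]},
    {"travel":[-0.018,-0.012,0.03],"angular":[0,0,0.01]},
    {"travel":[-0.018,-0.012,0.03],"angular":[0,0,0.01]},
    {"travel":[-0.018,-0.012,0.03],"angular":[0,0,0.01]},
    {"travel":[0,0,0],"angular":[0,0,0]},
  ],
  claw=0.045,
)

```text
time: 2.8
position: [0.5643, -0.2135, 0.1476]
tool_rot: [-1.195, -2.897, 0.005]
ft_force: [-0.8, -0.8, 0.8]
grip_width: 0.52
```

```bash
python3 - <<'E'
from h import *
snap('wrist','w3')
plan((.567,-.2172,.06,.785))
snap('side','s3')
E
```

```text
t 2.9 pos [ 0.5658 -0.2122  0.1499] yaw 0.790 tilt [-0.005  0.001] F [0.2 0.6 1.6] w 0.515
{"travel":[-0.0024,-0.0012,0.0450],"angular":[-0.001,-0.002,0.003]}, {"travel":[-0.0023,-0.0013,0.0450],"angular":[-0.001,-0.002,0.003]},   --
```

View pics/w3.png

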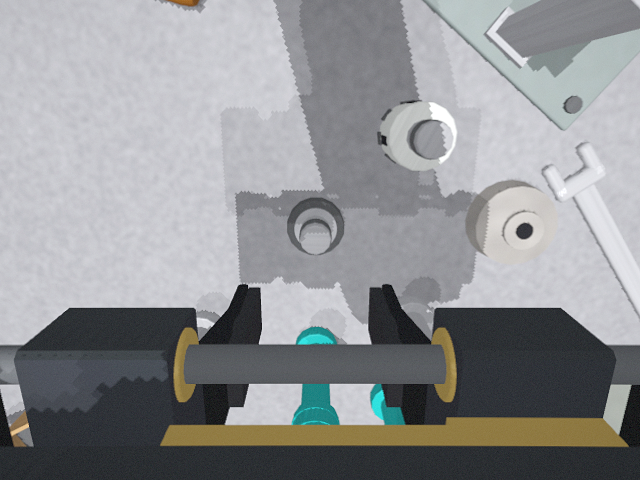

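```bash
python3 - <<'E'
from h import *
crop('w3',270,180,460,280,4,'w3c')
print(pix2w('w3',316,235,.044), w2pix('w3',[[.5658,-.2122,.044]]))
E
```

```text
[ 0.56591329 -0.21492025  0.044     ] [[318.7107047 232.2047041]]
```

View pics/w3c.png

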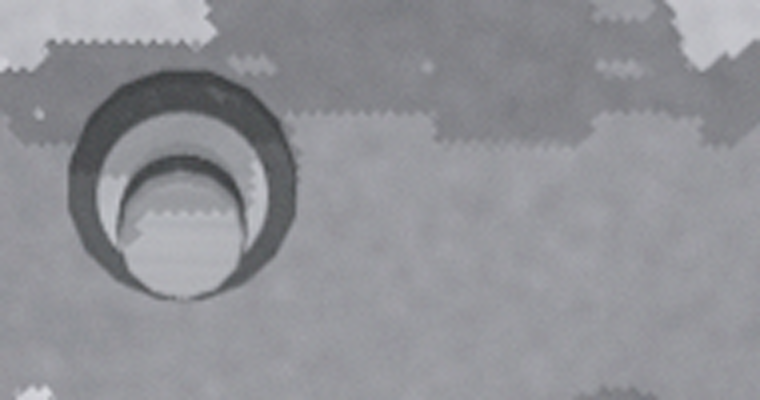

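```bash
python3 - <<'E'
from h import *
print(pix2w('w3',315.3,238.3,.044))
plan((.5672,-.2168,.06,.785),(.5672,-.2168,.028,.785,2))
E
```

```text
[ 0.56725461 -0.21692451  0.044     ]
t 2.9 pos [ 0.5672 -0.2115  0.1517] yaw 0.792 tilt [-0.0018  0.0012] F [ 1.1 -0.1  1. ] w 0.515
{"travel":[-0.0020,-0.0019,0.0458],"angular":[-0.000,-0.001,0.003]}, {"travel":[-0.0019,-0.0019,0.0459],"angular":[-0.000,-0.001,0.003]},   --
{"travel":[-0.0000,0.0000,0.0160],"angular":[-0.000,-0.000,-0.000]}, {"travel":[-0.0000,0.0000,0.0160],"angular":[-0.000,-0.000,-0.000]},   --
```

Emit:
servo_tool(
  series=[
    {"travel":[-0.002,-0.002,0.045],"angular":[0,0,0.003]},
    {"travel":[-0.002,-0.002,0.045],"angular":[0,0,0.003]},
    {"travel":[0,0,0.015],"angular":[0,0,0]},
    {"travel":[0,0,0.015],"angular":[0,0,0]},
    {"travel":[0,0,0],"angular":[0,0,0]},
  ],
)

```text
time: 3.4
position: [0.5677, -0.2174, 0.0322]
tool_rot: [-1.2, -2.902, -0.001]
ft_force: [-1.1, 0.2, 0.2]
grip_width: 0.516
```

Emit:
servo_tool(
  series=[
    {"travel":[0,0,0],"angular":[0,0,0]},
  ],
)

```text
time: 3.5
position: [0.569, -0.2186, 0.0342]
tool_rot: [1.201, 2.9, 0.001]
ft_force: [-0.3, 0.3, 0.7]
grip_width: 0.516
```

Emit:
servo_tool(
  series=[
    {"travel":[0,0,0.004],"angular":[0,0,0]},
    {"travel":[0,0,0],"angular":[0,0,0]},
  ],
)

```text
time: 3.7
position: [0.5682, -0.2186, 0.0293]
tool_rot: [1.202, 2.901, 0.001]
ft_force: [-0.4, -0.2, -0.4]
grip_width: 0.52
```

Emit:
servo_tool(
  series=[
    {"travel":[0,0,0],"angular":[0,0,0]},
    {"travel":[0,0,0],"angular":[0,0,0]},
    {"travel":[0,0,0],"angular":[0,0,0]},
    {"travel":[0,0,0],"angular":[0,0,0]},
  ],
  claw=0.015,
  squeeze=25,
)

```text
time: 4.1
position: [0.5676, -0.2185, 0.0285]
tool_rot: [1.203, 2.902, 0.001]
ft_force: [-0.5, 0.3, 0.1]
grip_width: 0.247
```

```bash
python3 - <<'E'
from h import *
for i in range(4):print(ctrl.get_state()['position'])
snap('wrist','w4')
plan((.5672,-.2168,.13,.785),(.58,.14,.13,.785))
E
```

```text
[ 0.56764627 -0.2185001   0.02848696]
[ 0.56764627 -0.2185001   0.02848696]
[ 0.56764627 -0.2185001   0.02848696]
[ 0.56764627 -0.2185001   0.02848696]
t 4.2 pos [ 0.5677 -0.2184  0.0285] yaw 0.785 tilt [0.0005 0.0002] F [0.4 0.3 0. ] w 0.219
{"travel":[0.0005,0.0003,-0.0338],"angular":[0.000,0.000,0.000]}, {"travel":[0.0005,0.0003,-0.0338],"angular":[0.000,0.000,0.000]}, {"travel":[0.0005,0.0003,-0.0338],"angular":[0.000,0.000,0.000]},   --
{"travel":[0.0304,0.0327,0.0000],"angular":[0.000,-0.000,-0.000]}, {"travel":[0.0304,0.0327,0.0000],"angular":[0.000,-0.000,-0.000]}, {"travel":[0.0304,0.0327,0.0000],"angular":[0.000,-0.000,-0.000]}, {"travel":[0.0304,0.0327,0.0000],"angular":[0.000,-0.000,-0.000]}, {"travel":[0.0304,0.0327,0.0000],"angular":[0.000,-0.000,-0.000]},
{"travel":[0.0304,0.0327,0.0000],"angular":[0.000,-0.000,-0.000]}, {"travel":[0.0304,0.0327,0.0000],"angular":[0.000,-0.000,-0.000]}, {"travel":[0.0304,0.0327,0.0000],"angular":[0.000,-0.000,-0.000]},   --
```

View pics/w4.png

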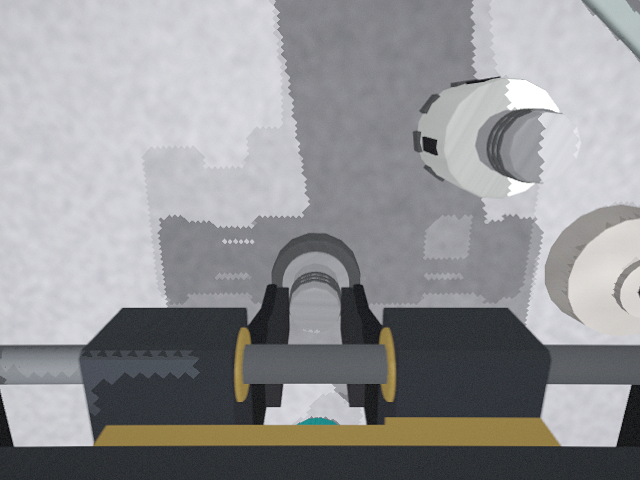

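```bash
python3 - <<'E'
from h import *
s=ctrl.get_state();print(s['grip_width'])
print(w2pix('w4',[[.5676,-.2185,.044],[.5676,-.2185,.014],[.5676-.022*.707,-.2185+.022*.707,.014]]))
crop('w4',240,220,400,420,4,'w4c')
E
```

```text
0.21860180103416296
[[315.07700099 311.27814443]
 [314.99639049 282.72690308]
 [315.02963772 239.30564577]]
```

View pics/w4c.png

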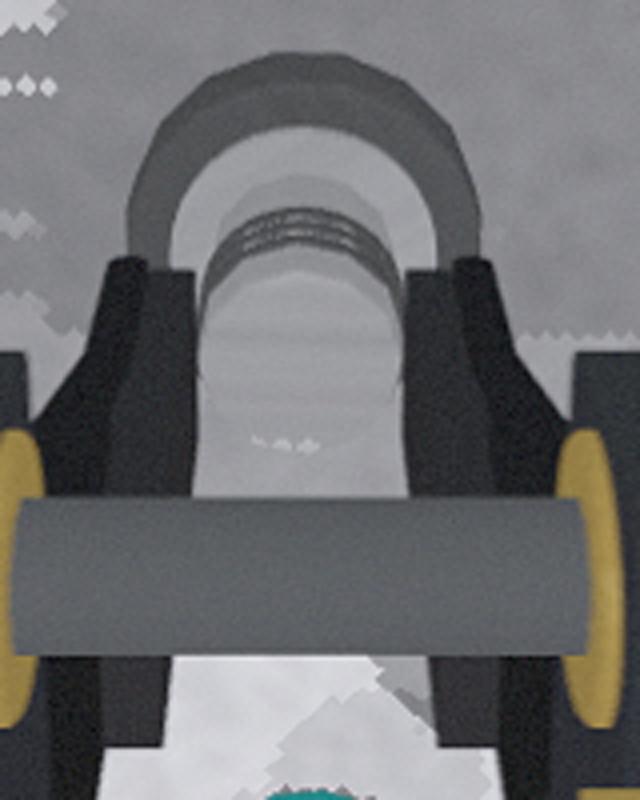

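```bash
python3 - <<'E'
from h import *
plan((.5676,-.2185,.21,.785,4),(.62,.07,.21,.785))
E
```

```text
t 4.2 pos [ 0.5677 -0.2184  0.0285] yaw 0.785 tilt [0.0005 0.0002] F [0.4 0.3 0. ] w 0.219
{"travel":[0.0000,-0.0000,-0.0454],"angular":[0.000,0.000,0.000]}, {"travel":[0.0000,-0.0000,-0.0454],"angular":[0.000,0.000,0.000]}, {"travel":[0.0000,-0.0000,-0.0454],"angular":[0.000,0.000,0.000]}, {"travel":[0.0000,-0.0000,-0.0454],"angular":[0.000,0.000,0.000]},   --
{"travel":[0.0239,0.0344,-0.0000],"angular":[-0.000,-0.000,0.000]}, {"travel":[0.0239,0.0344,-0.0000],"angular":[-0.000,-0.000,0.000]}, {"travel":[0.0239,0.0344,-0.0000],"angular":[-0.000,-0.000,0.000]}, {"travel":[0.0239,0.0344,-0.0000],"angular":[-0.000,-0.000,0.000]}, {"travel":[0.0239,0.0344,-0.0000],"angular":[-0.000,-0.000,0.000]},
{"travel":[0.0239,0.0344,-0.0000],"angular":[-0.000,-0.000,0.000]}, {"travel":[0.0239,0.0344,-0.0000],"angular":[-0.000,-0.000,0.000]},   --
```

Emit:
servo_tool(
  series=[
    {"travel":[0,0,-0.045],"angular":[0,0,0]},
    {"travel":[0,0,-0.045],"angular":[0,0,0]},
    {"travel":[0,0,-0.045],"angular":[0,0,0]},
    {"travel":[0,0,-0.045],"angular":[0,0,0]},
  ],
)

```text
time: 4.55
position: [0.5668, -0.2186, 0.2098]
tool_rot: [-1.203, -2.901, 0.0]
ft_force: [1.7, -0.2, -1.0]
grip_width: 0.216
```

Emit:
servo_tool(
  series=[
    {"travel":[0.024,0.034,0],"angular":[0,0,0]},
    {"travel":[0.024,0.034,0],"angular":[0,0,0]},
    {"travel":[0.024,0.034,0],"angular":[0,0,0]},
    {"travel":[0.024,0.034,0],"angular":[0,0,0]},
    {"travel":[0.024,0.034,0],"angular":[0,0,0]},
  ],
)

```text
time: 5.05
position: [0.6026, -0.0119, 0.2081]
tool_rot: [-1.203, -2.902, -0.0]
ft_force: [0.5, -0.5, -1.3]
grip_width: 0.22
```

Emit:
servo_tool(
  series=[
    {"travel":[0.024,0.034,0],"angular":[0,0,0]},
    {"travel":[0.024,0.034,0],"angular":[0,0,0]},
    {"travel":[0,0,0],"angular":[0,0,0]},
    {"travel":[0,0,0],"angular":[0,0,0]},
  ],
)

```text
time: 5.45
position: [0.6166, 0.0699, 0.2075]
tool_rot: [-1.198, -2.903, 0.002]
ft_force: [-0.3, -1.3, -1.5]
grip_width: 0.214
```

```bash
python3 - <<'E'
from h import *
print(ctrl.get_state()['position'])
snap('wrist','w5')
print(ctrl.get_state()['position'])
E
```

```text
[0.61664012 0.06992698 0.20752675]
[0.61673813 0.06782468 0.20786289]
```

View pics/w5.png

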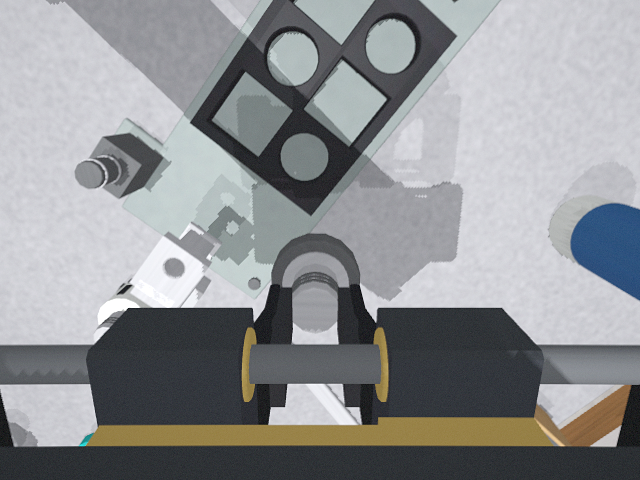

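```bash
python3 - <<'E'
from h import *
crop('w5',180,0,470,225,2.7,'w5c'); crop('w5',70,110,270,300,3.5,'w5d')
E
```

```text
(no output)
```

View pics/w5c.png

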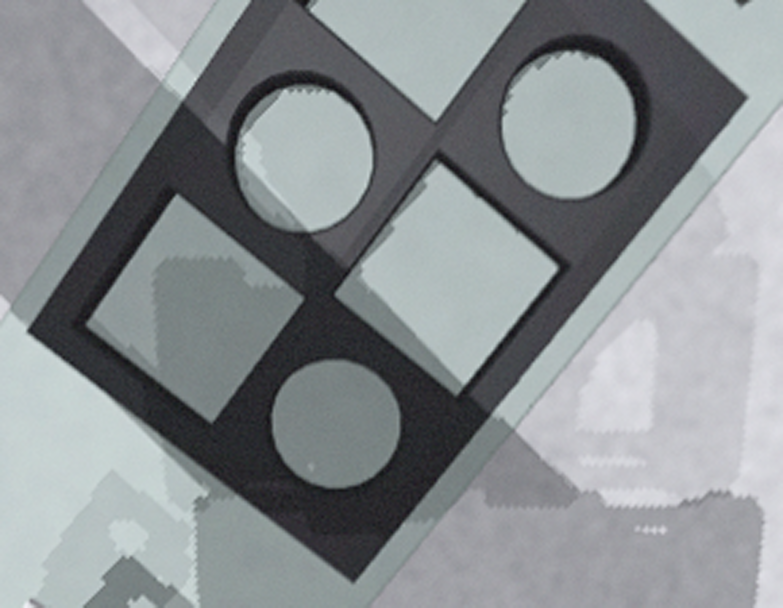

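View pics/w5d.png

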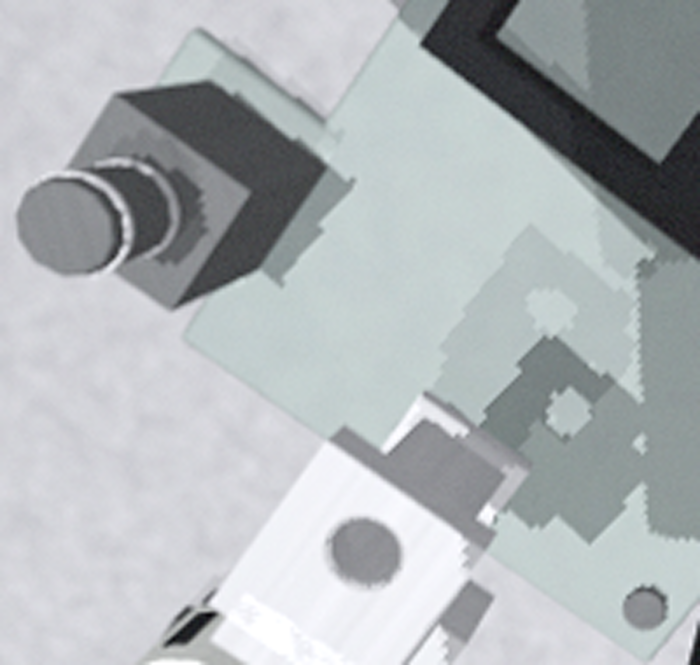

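```bash
cat >> h.py <<'E'
def TP(X,q):
    c,s=np.cos(X[2]),np.sin(X[2]); return [X[0]+c*q[0]-s*q[1],X[1]+s*q[0]+c*q[1],q[2]]
def fittray(f,obs):
    def g(X): return np.concatenate([w2pix(f,[TP(X,q)])[0]-np.array(p) for p,q in obs])
    r=least_squares(g,[.545,.14,.12],loss='soft_l1'); return r.x,g(r.x).reshape(-1,2)
PK=dict(sq0=(-.028,.056,.006),sq1=(-.028,-.056,.006),sq2=(.028,0,.006),r0=(-.028,0,.006),r1=(.028,.056,.006),r2=(.028,-.056,.006),lug=(0,-.15,.13),pivot=(0,.15,.14),pin=(-.085,-.15,.09))
E
python3 - <<'E'
from h import *
C=lambda x,y:cp(180,0,2.7,(x,y)); D=lambda x,y:cp(70,110,3.5,(x,y)); z=.024
ob=[(C(28,330),(-.063,-.091,z)),(C(355,581),(.063,-.091,z)),(C(747,97),(.063,.091,z)),
(C(336,293),(.003,-.025,z)),(C(458,396),(.053,-.025,z)),(C(569,267),(.053,.025,z)),(C(437,153),(.003,.025,z)),
(C(77,325),(-.053,-.081,z)),(C(173,190),(-.053,-.031,z)),(C(304,297),(-.003,-.031,z)),(C(212,423),(-.003,-.081,z)),
(D(364,552),(0,-.15,.13)),(D(68,225),(-.085,-.15,.09))]
X,r=fittray('w5',ob); print(X.round(4)); print(r.round(1).tolist())
for k in PK: print(k,np.round(TP(X,PK[k])[:2],4),end=' ')
print('lug img',pix2w('w5',*ob[11][0],.13),'pin',pix2w('w5',*ob[12][0],.09))
X2,_=fittray('w5',ob[:11]); print(X2.round(4))
print(w2pix('w5',[[.6167,.0685,.2075+.0155],[.6167,.0685,.2075-.0145]]))
E
```

```text
[0.5474 0.1439 0.1177]
[[-0.5, 0.1], [-0.1, 0.8], [1.8, -0.3], [-0.7, 0.3], [1.7, 1.4], [0.7, -0.6], [1.5, -0.5], [-1.5, -0.0], [-1.2, -1.8], [0.7, 0.1], [-1.7, 2.4], [0.5, -0.2], [-1.0, 0.3]]
sq0 [0.513  0.1962] sq1 [0.5262 0.085 ] sq2 [0.5752 0.1471] r0 [0.5196 0.1406] r1 [0.5686 0.2028] r2 [0.5818 0.0915] lug [ 0.565  -0.0051] pivot [0.5298 0.2928] pin [ 0.4806 -0.0151] lug img [ 0.56489416 -0.00544691  0.13      ] pin [ 0.48096611 -0.01442492  0.09      ]
[0.5473 0.1438 0.1183]
[[312.70155444 313.56495965]
 [313.07527084 284.77824137]]
```

```bash
python3 - <<'E'
from h import *
plan((.5748,.1460,.15,.785),(.5748,.1460,.085,.785,2))
E
```

```text
t 5.5 pos [0.6167 0.0678 0.2079] yaw 0.785 tilt [-0.0009 -0.0013] F [-0.6 -0.9 -1.8] w 0.215
{"travel":[0.0283,0.0086,0.0193],"angular":[-0.001,0.000,0.000]}, {"travel":[0.0283,0.0086,0.0193],"angular":[-0.001,0.000,0.000]}, {"travel":[0.0283,0.0085,0.0193],"angular":[-0.001,0.000,0.000]},   --
{"travel":[-0.0000,-0.0000,0.0325],"angular":[0.000,-0.000,-0.000]}, {"travel":[-0.0000,-0.0000,0.0325],"angular":[0.000,-0.000,-0.000]},   --
```

Emit:
servo_tool(
  series=[
    {"travel":[0.028,0.0085,0.02],"angular":[0,0,0]},
    {"travel":[0.028,0.0085,0.02],"angular":[0,0,0]},
    {"travel":[0.028,0.0085,0.02],"angular":[0,0,0]},
    {"travel":[0,0,0.03],"angular":[0,0,0]},
    {"travel":[0,0,0.03],"angular":[0,0,0]},
  ],
)

```text
time: 6.0
position: [0.5757, 0.1452, 0.0879]
tool_rot: [1.203, 2.901, 0.001]
ft_force: [1.0, 0.1, -0.9]
grip_width: 0.219
```

Emit:
servo_tool(
  series=[
    {"travel":[0,0,0],"angular":[0,0,0]},
    {"travel":[0,0,0],"angular":[0,0,0]},
  ],
)

```text
time: 6.2
position: [0.576, 0.1441, 0.0888]
tool_rot: [1.207, 2.901, -0.001]
ft_force: [0.4, 0.1, -0.5]
grip_width: 0.217
```

```bash
python3 - <<'E'
from h import *
print(ctrl.get_state()['position'])
snap('wrist','w6'); snap('side','s6')
print(ctrl.get_state()['position'])
crop('s6',170,140,370,290,4,'s6c')
E
```

```text
[0.57597926 0.14406772 0.08879179]
[0.57736944 0.1450147  0.090399  ]
```

View pics/w6.png

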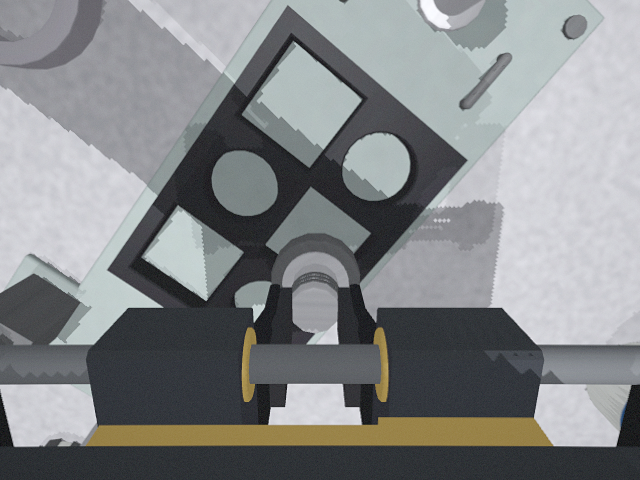

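View pics/s6c.png

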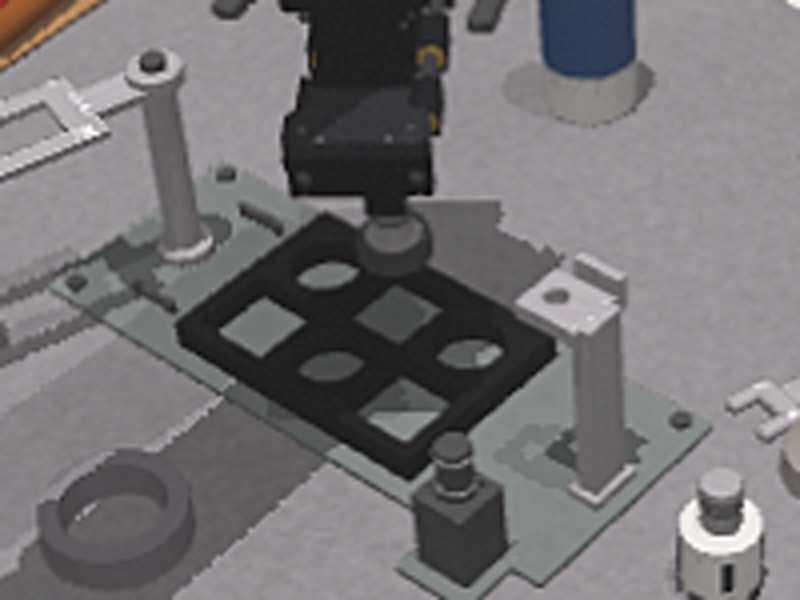

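```bash
python3 - <<'E'
from h import *
crop('w6',95,0,305,310,1.9,'w6a'); crop('w6',220,0,480,260,2.3,'w6b')
E
```

```text
(no output)
```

View pics/w6b.png

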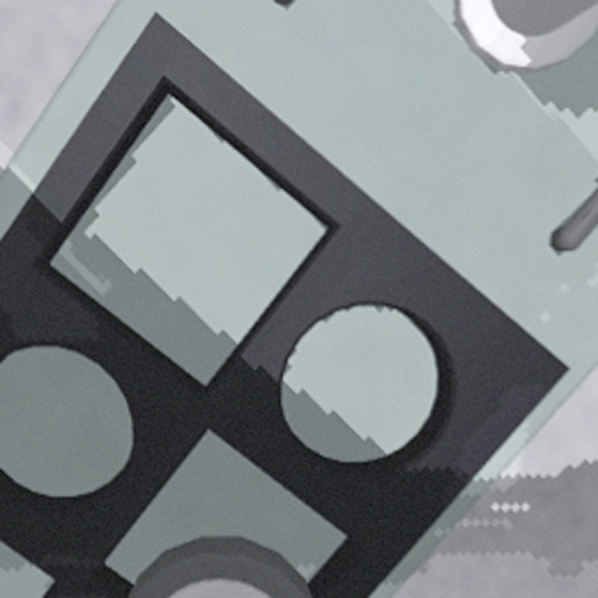

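View pics/w6a.png

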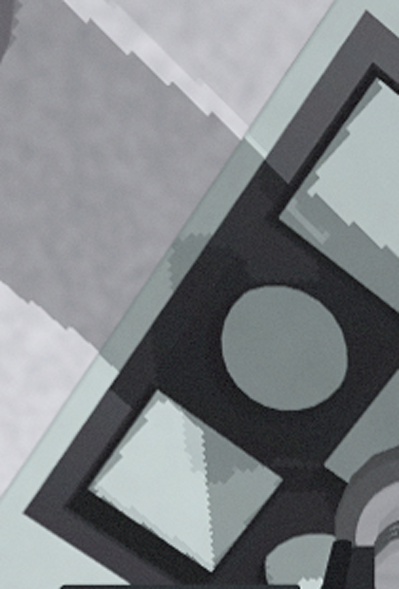

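```bash
python3 - <<'E'
from h import *
C=lambda x,y:cp(220,0,2.3,(x,y)); A=lambda x,y:cp(95,0,1.9,(x,y)); z=.024
ob=[(C(156,12),(-.063,.091,z)),(C(569,369),(.063,.091,z)),(C(163,77),(-.053,.081,z)),(C(342,226),(-.003,.081,z)),(C(206,386),(-.003,.031,z)),(C(49,263),(-.053,.031,z)),(C(367,382),(.028,.056,z)),(C(209,430),(.003,.025,z)),(C(348,538),(.053,.025,z)),(C(104,564),(.003,-.025,z)),(A(24,513),(-.063,-.091,z)),(A(68,507),(-.053,-.081,z)),(A(282,482),(-.003,-.031,z)),(A(157,388),(-.053,-.031,z))]
X,r=fittray('w6',ob); print(X.round(4)); print(r.round(1).tolist())
for k in PK: print(k,np.round(TP(X,PK[k])[:2],4),end=' ')
p=ctrl.get_state()['position'];print(p,w2pix('w6',[[p[0],p[1],p[2]+.0155]]))
E
```

```text
[0.5475 0.1444 0.1235]
[[-0.0, -1.4], [1.4, -1.8], [0.9, 1.0], [-2.3, -1.0], [-0.1, 3.4], [-4.9, 0.2], [0.6, 3.8], [0.6, -1.0], [7.1, 3.5], [-5.0, 6.4], [-0.2, -0.1], [-0.4, 0.3], [2.8, -0.5], [-2.6, -1.3]]
sq0 [0.5128 0.1965] sq1 [0.5266 0.0854] sq2 [0.5753 0.1478] r0 [0.5197 0.141 ] r1 [0.5684 0.2034] r2 [0.5822 0.0923] lug [ 0.5659 -0.0045] pivot [0.529  0.2933] pin [ 0.4816 -0.0149] [0.57736944 0.1450147  0.090399  ] [[319.1696869  313.80168595]]
```

```bash
python3 - <<'E'
from h import *
plan((.575,.1467,.07,.785,2),(.575,.1467,.045,.785,3))
E
```

```text
t 6.3 pos [0.5774 0.145  0.0904] yaw 0.783 tilt [0.003  0.0008] F [-0.1  0.5 -2. ] w 0.216
{"travel":[0.0014,-0.0003,0.0102],"angular":[0.001,0.001,-0.001]}, {"travel":[0.0014,-0.0003,0.0102],"angular":[0.001,0.001,-0.001]},   --
{"travel":[0.0000,0.0000,0.0083],"angular":[-0.000,0.000,-0.000]}, {"travel":[0.0000,0.0000,0.0083],"angular":[-0.000,0.000,-0.000]}, {"travel":[0.0000,0.0000,0.0083],"angular":[-0.000,0.000,-0.000]},   --
```

Emit:
servo_tool(
  series=[
    {"travel":[0.0014,0,0.01],"angular":[0,0,0]},
    {"travel":[0.0014,0,0.01],"angular":[0,0,0]},
    {"travel":[0,0,0.01],"angular":[0,0,0]},
    {"travel":[0,0,0.008],"angular":[0,0,0]},
    {"travel":[0,0,0],"angular":[0,0,0]},
  ],
)

```text
time: 6.8
position: [0.5724, 0.1476, 0.0485]
tool_rot: [-1.202, -2.9, 0.004]
ft_force: [-0.5, 0.4, -1.4]
grip_width: 0.218
```

Emit:
servo_tool(
  series=[
    {"travel":[0,0,0],"angular":[0,0,0]},
  ],
)

```text
time: 6.9
position: [0.5737, 0.1477, 0.05]
tool_rot: [-1.203, -2.902, 0.001]
ft_force: [0.4, -0.3, -1.1]
grip_width: 0.219
```

Emit:
servo_tool(
  series=[
    {"travel":[0,0,0],"angular":[0,0,0]},
  ],
)

```text
time: 7.0
position: [0.5741, 0.1479, 0.0507]
tool_rot: [1.203, 2.902, 0.001]
ft_force: [0.5, -0.2, -1.2]
grip_width: 0.217
```

```bash
python3 - <<'E'
from h import *
snap('wrist','w7'); crop('w7',200,160,420,330,3.5,'w7c')
print(ctrl.get_state()['position'])
E
```

```text
[0.57422683 0.14797889 0.05082368]
```

View pics/w7c.png

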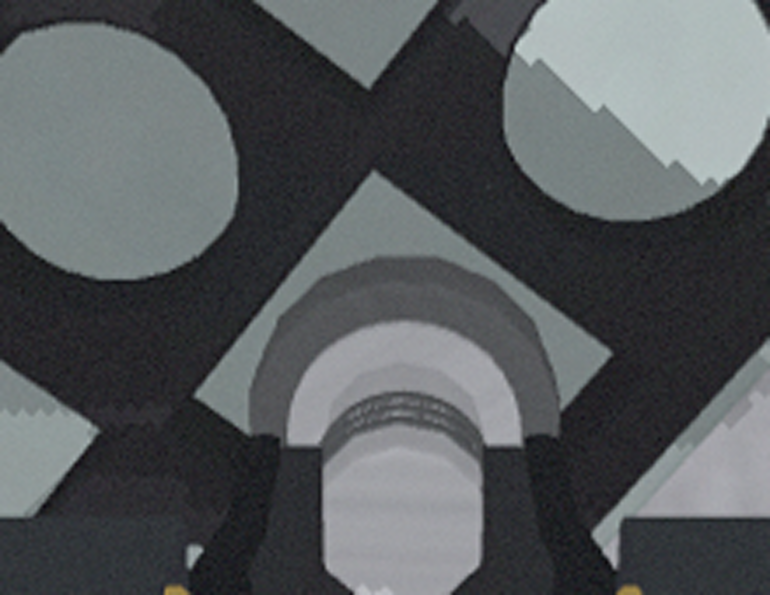

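Emit:
servo_tool(
  series=[
    {"travel":[0.001,0,0.005],"angular":[0,0,0]},
    {"travel":[0,0,0.005],"angular":[0,0,0]},
    {"travel":[0,0,0.004],"angular":[0,0,0]},
    {"travel":[0,0,0],"angular":[0,0,0]},
    {"travel":[0,0,0],"angular":[0,0,0]},
  ],
)

```text
time: 7.55
position: [0.573, 0.1485, 0.0361]
tool_rot: [-1.203, -2.902, 0.0]
ft_force: [0.3, -0.0, -0.4]
grip_width: 0.219
```

Emit:
servo_tool(
  series=[
    {"travel":[0,0,0.002],"angular":[0,0,0]},
    {"travel":[0,0,0],"angular":[0,0,0]},
  ],
)

```text
time: 7.75
position: [0.5733, 0.1487, 0.0345]
tool_rot: [1.203, 2.902, 0.001]
ft_force: [-0.4, -0.2, -1.0]
grip_width: 0.215
```

Seated height reached with no contact force. Release and look.

Emit:
servo_tool(
  series=[
    {"travel":[0,0,0],"angular":[0,0,0]},
    {"travel":[0,0,0],"angular":[0,0,0]},
    {"travel":[0,0,0],"angular":[0,0,0]},
  ],
  claw=0.045,
)

```text
time: 8.05
position: [0.5733, 0.1486, 0.0346]
tool_rot: [1.203, 2.902, 0.001]
ft_force: [0.1, 0.4, 0.3]
grip_width: 0.405
```

Emit:
servo_tool(
  series=[
    {"travel":[0,0,-0.03],"angular":[0,0,0]},
    {"travel":[0,0,-0.04],"angular":[0,0,0]},
    {"travel":[0,0,-0.045],"angular":[0,0,0]},
    {"travel":[0,0,-0.045],"angular":[0,0,0]},
    {"travel":[0,0,0],"angular":[0,0,0]},
  ],
)

```text
time: 8.55
position: [0.5772, 0.1493, 0.2018]
tool_rot: [1.2, 2.894, 0.014]
ft_force: [0.2, -0.4, 0.4]
grip_width: 0.517
```

```bash
python3 - <<'E'
from h import *
snap('wrist','w8'); snap('side','s8')
crop('s8',230,170,530,390,2.6,'s8c')
plan((.62,.0,.2,.785),(.5658,-.121,.2,.785))
E
```

```text
t 8.7 pos [0.5739 0.1488 0.1959] yaw 0.785 tilt [0.0028 0.0016] F [-0.6 -1.  -0.5] w 0.518
{"travel":[-0.0345,-0.0181,-0.0011],"angular":[0.001,0.000,-0.000]}, {"travel":[-0.0345,-0.0181,-0.0010],"angular":[0.001,0.000,-0.000]}, {"travel":[-0.0345,-0.0181,-0.0010],"angular":[0.001,0.000,-0.000]}, {"travel":[-0.0345,-0.0181,-0.0010],"angular":[0.001,0.000,-0.000]},   --
{"travel":[-0.0158,-0.0413,0.0000],"angular":[-0.000,-0.000,0.000]}, {"travel":[-0.0158,-0.0413,0.0000],"angular":[-0.000,-0.000,0.000]}, {"travel":[-0.0158,-0.0413,0.0000],"angular":[-0.000,-0.000,0.000]},   --
```

View pics/w8.png

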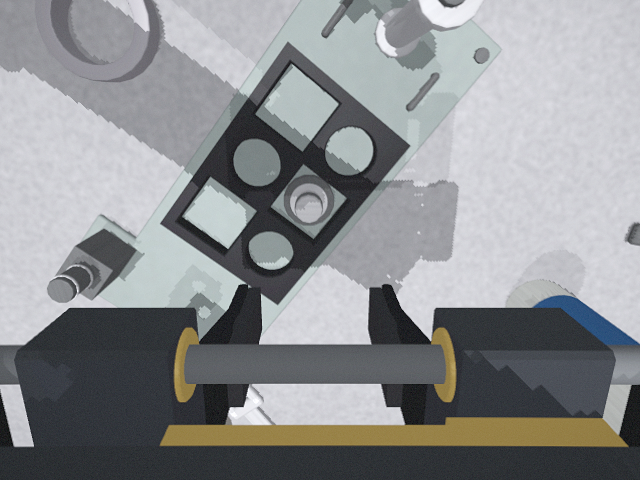

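View pics/s8c.png

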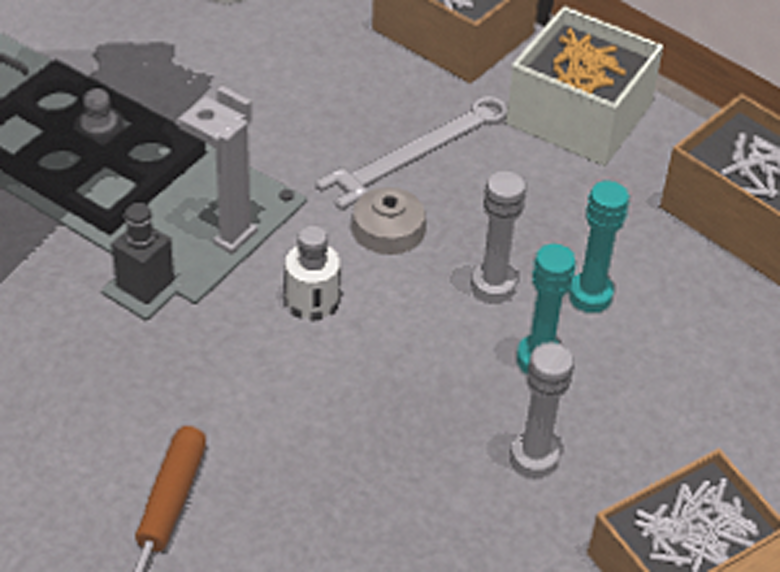

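```bash
python3 - <<'E'
from h import *
plan((.60,.0,.2,.5),(.5958,-.124,.2,.2))
E
```

```text
t 8.7 pos [0.5739 0.1488 0.1959] yaw 0.785 tilt [0.0028 0.0016] F [-0.6 -1.  -0.5] w 0.518
{"travel":[-0.0309,-0.0217,-0.0011],"angular":[0.001,0.000,0.071]}, {"travel":[-0.0324,-0.0194,-0.0011],"angular":[0.001,0.000,0.071]}, {"travel":[-0.0337,-0.0171,-0.0010],"angular":[0.001,0.000,0.071]}, {"travel":[-0.0348,-0.0146,-0.0010],"angular":[0.001,0.000,0.071]},   --
{"travel":[-0.0356,-0.0210,-0.0000],"angular":[0.000,-0.000,0.100]}, {"travel":[-0.0375,-0.0174,-0.0000],"angular":[0.000,-0.000,0.100]}, {"travel":[-0.0391,-0.0136,-0.0000],"angular":[0.000,-0.000,0.100]},   --
```

Emit:
servo_tool(
  series=[
    {"travel":[-0.031,-0.022,0],"angular":[0,0,0.071]},
    {"travel":[-0.032,-0.019,0],"angular":[0,0,0.071]},
    {"travel":[-0.034,-0.017,0],"angular":[0,0,0.071]},
    {"travel":[-0.035,-0.015,0],"angular":[0,0,0.071]},
    {"travel":[-0.036,-0.021,0],"angular":[0,0,0.1]},
  ],
)

```text
time: 9.15
position: [0.5975, -0.0427, 0.1923]
tool_rot: [-1.736, -2.616, 0.003]
ft_force: [0.2, 0.6, -0.5]
grip_width: 0.516
```

Emit:
servo_tool(
  series=[
    {"travel":[-0.038,-0.025,0],"angular":[0,0,0.1]},
    {"travel":[-0.039,-0.025,0],"angular":[0,0,0.1]},
    {"travel":[-0.03,0,0.02],"angular":[0,0,0]},
    {"travel":[0,0,0],"angular":[0,0,0]},
    {"travel":[0,0,0],"angular":[0,0,0]},
  ],
)

```text
time: 9.65
position: [0.5822, -0.1609, 0.1723]
tool_rot: [-1.987, -2.429, 0.003]
ft_force: [0.5, 0.9, -0.3]
grip_width: 0.52
```

```bash
python3 - <<'E'
from h import *
s=ctrl.get_state()
snap('wrist','w9'); print(s['position'],yaw(),ctrl.get_state()['position'])
E
```

```text
[ 0.58218896 -0.16090715  0.17234976] 0.20186037319035352 [ 0.5830058  -0.15957768  0.17303091]
```

View pics/w9.png

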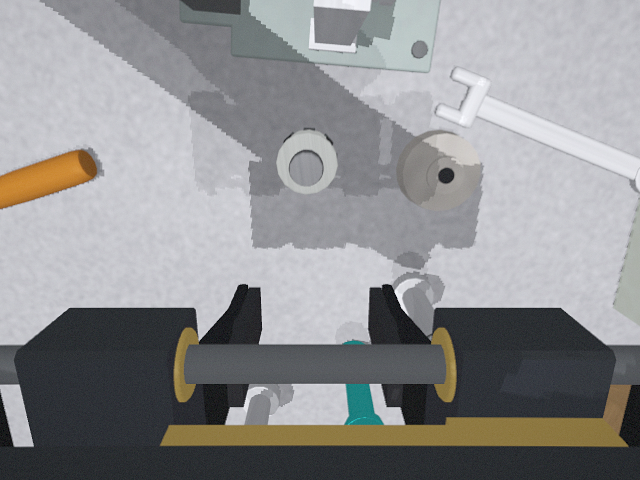

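```bash
python3 - <<'E'
from h import *
c=pix2w('w9',306,167.5,.075); print(c, pix2w('w9',307,161,.045))
c=[.5655,-.1205]
plan((*c,.12,.2),(*c,.06,.2,2))
E
```

```text
[ 0.56714938 -0.11906846  0.075     ] [ 0.56706865 -0.11858845  0.045     ]
t 9.7 pos [ 0.583  -0.1596  0.173 ] yaw 0.202 tilt [-0.0023  0.001 ] F [ 1.3  0.6 -0.4] w 0.517
{"travel":[0.0209,-0.0046,0.0266],"angular":[-0.001,-0.001,0.001]}, {"travel":[0.0209,-0.0046,0.0265],"angular":[-0.001,-0.001,0.001]},   --
{"travel":[0.0000,-0.0000,0.0300],"angular":[0.000,0.000,0.000]}, {"travel":[0.0000,-0.0000,0.0300],"angular":[0.000,0.000,0.000]},   --
```

Emit:
servo_tool(
  series=[
    {"travel":[0.0213,-0.0042,0.026],"angular":[0,0,0]},
    {"travel":[0.0213,-0.0042,0.026],"angular":[0,0,0]},
    {"travel":[0,0,0.03],"angular":[0,0,0]},
    {"travel":[0,0,0.027],"angular":[0,0,0]},
    {"travel":[0,0,0],"angular":[0,0,0]},
  ],
)

```text
time: 10.2
position: [0.564, -0.1175, 0.0619]
tool_rot: [-1.979, -2.432, 0.005]
ft_force: [-0.0, 0.6, -0.0]
grip_width: 0.513
```

Emit:
servo_tool(
  series=[
    {"travel":[0,0,0],"angular":[0,0,0]},
    {"travel":[0,0,0],"angular":[0,0,0]},
  ],
)

```text
time: 10.4
position: [0.5682, -0.1205, 0.0671]
tool_rot: [1.985, 2.432, 0.003]
ft_force: [0.4, 0.5, -0.5]
grip_width: 0.516
```

Emit:
servo_tool(
  series=[
    {"travel":[0,0,0.007],"angular":[0,0,0]},
    {"travel":[0,0,0],"angular":[0,0,0]},
    {"travel":[0,0,0],"angular":[0,0,0]},
  ],
)

```text
time: 10.7
position: [0.5668, -0.1209, 0.0586]
tool_rot: [1.987, 2.433, 0.001]
ft_force: [0.5, -0.0, -0.5]
grip_width: 0.511
```

Emit:
servo_tool(
  series=[
    {"travel":[0,0,0],"angular":[0,0,0]},
    {"travel":[0,0,0],"angular":[0,0,0]},
    {"travel":[0,0,0],"angular":[0,0,0]},
    {"travel":[0,0,0],"angular":[0,0,0]},
    {"travel":[0,0,0],"angular":[0,0,0]},
  ],
  claw=0.015,
)

```text
time: 11.2
position: [0.567, -0.1208, 0.0585]
tool_rot: [1.987, 2.433, 0.001]
ft_force: [1.1, 0.2, 0.2]
grip_width: 0.228
```

```bash
python3 - <<'E'
from h import *
s=ctrl.get_state()
snap('wrist','w10'); p=s['position']; print(p,yaw(),w2pix('w10',[[p[0],p[1],.075]]))
crop('w10',220,160,420,340,3.5,'w10c')
plan((.5682,-.1205,.26,.2),(.55,.02,.26,.2))
E
```

```text
[ 0.56695478 -0.12080252  0.05845511] 0.2010756811090606 [[315.91992612 311.88299971]]
t 11.2 pos [ 0.5669 -0.1208  0.0584] yaw 0.201 tilt [0.0004 0.0001] F [0.8 0.1 0.2] w 0.227
{"travel":[0.0000,0.0003,-0.0403],"angular":[0.000,0.000,0.000]}, {"travel":[0.0000,0.0003,-0.0403],"angular":[0.000,0.000,0.000]}, {"travel":[0.0000,0.0003,-0.0403],"angular":[0.000,0.000,0.000]}, {"travel":[0.0000,0.0003,-0.0403],"angular":[0.000,0.000,0.000]}, {"travel":[0.0000,0.0003,-0.0403],"angular":[0.000,0.000,0.000]},
  --
{"travel":[0.0471,0.0034,0.0000],"angular":[-0.000,-0.000,-0.000]}, {"travel":[0.0471,0.0034,0.0000],"angular":[-0.000,-0.000,-0.000]}, {"travel":[0.0471,0.0034,0.0000],"angular":[-0.000,-0.000,-0.000]},   --
```

View pics/w10c.png

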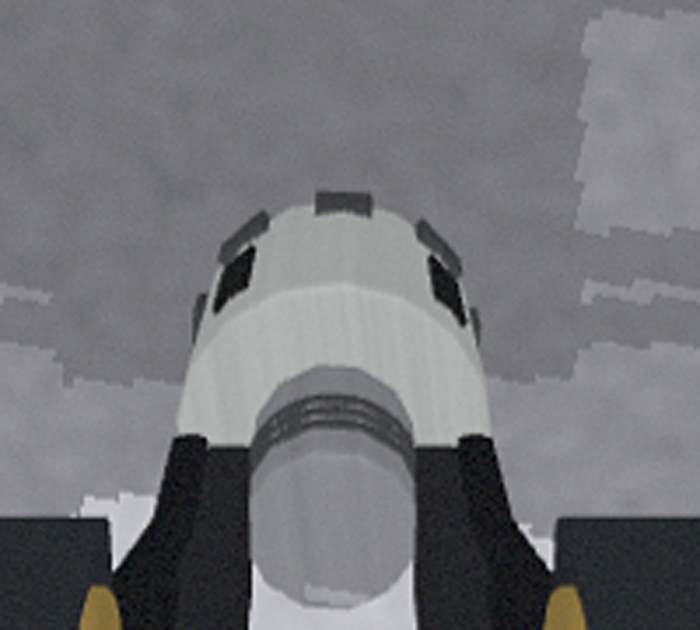

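Emit:
servo_tool(
  series=[
    {"travel":[0,0,-0.04],"angular":[0,0,0]},
    {"travel":[0,0,-0.05],"angular":[0,0,0]},
    {"travel":[0,0,-0.05],"angular":[0,0,0]},
    {"travel":[0,0,-0.045],"angular":[0,0,0]},
  ],
)

```text
time: 11.65
position: [0.5664, -0.1211, 0.2454]
tool_rot: [1.988, 2.433, 0.001]
ft_force: [1.4, 0.4, -2.0]
grip_width: 0.23
```

```bash
python3 - <<'E'
from h import *
plan((.53,.05,.24,.2),(.527,.085,.15,.2,2))
E
```

```text
t 11.7 pos [ 0.5664 -0.1211  0.2454] yaw 0.201 tilt [0.0003 0.0002] F [ 1.4  0.4 -2. ] w 0.230
{"travel":[0.0437,-0.0004,0.0014],"angular":[0.000,-0.000,0.000]}, {"travel":[0.0437,-0.0004,0.0014],"angular":[0.000,-0.000,0.000]}, {"travel":[0.0437,-0.0004,0.0014],"angular":[0.000,-0.000,0.000]}, {"travel":[0.0437,-0.0004,0.0014],"angular":[0.000,-0.000,0.000]},   --
{"travel":[0.0174,0.0020,0.0450],"angular":[0.000,-0.000,0.000]}, {"travel":[0.0174,0.0020,0.0450],"angular":[0.000,-0.000,0.000]},   --
```

Emit:
servo_tool(
  series=[
    {"travel":[0.044,0,0],"angular":[0,0,0]},
    {"travel":[0.044,0,0],"angular":[0,0,0]},
    {"travel":[0.044,0,0],"angular":[0,0,0]},
    {"travel":[0.044,0,0.005],"angular":[0,0,0]},
  ],
)

```text
time: 12.05
position: [0.5311, 0.0531, 0.2387]
tool_rot: [1.988, 2.433, 0.002]
ft_force: [0.5, 0.3, -2.1]
grip_width: 0.226
```

Emit:
servo_tool(
  series=[
    {"travel":[0.018,0.002,0.045],"angular":[0,0,0]},
    {"travel":[0.018,0.002,0.045],"angular":[0,0,0]},
    {"travel":[0,0,0.025],"angular":[0,0,0]},
    {"travel":[0,0,0],"angular":[0,0,0]},
    {"travel":[0,0,0],"angular":[0,0,0]},
  ],
)

```text
time: 12.55
position: [0.5285, 0.087, 0.1238]
tool_rot: [1.988, 2.432, -0.001]
ft_force: [1.3, 0.5, -0.8]
grip_width: 0.221
```

```bash
python3 - <<'E'
from h import *
s=ctrl.get_state(); snap('wrist','w11'); print(s['position'],ctrl.get_state()['position'])
E
```

```text
[0.52850154 0.08700419 0.12376847] [0.52951913 0.08704445 0.12485792]
```

View pics/w11.png

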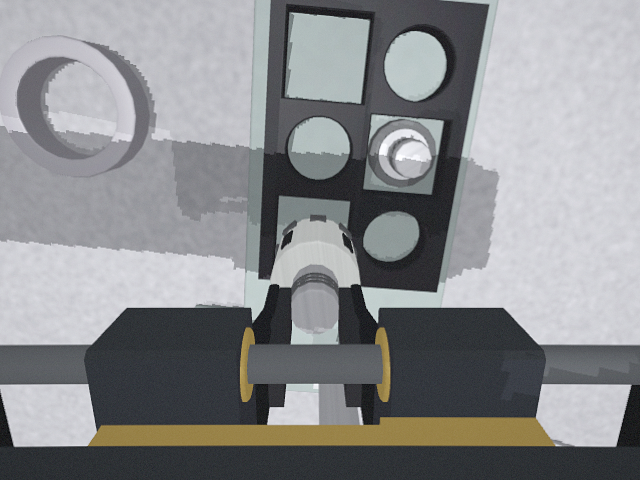

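Emit:
servo_tool(
  series=[
    {"travel":[0,-0.001,0.012],"angular":[0,0,0]},
    {"travel":[0,0,0.012],"angular":[0,0,0]},
    {"travel":[0,0,0.01],"angular":[0,0,0]},
    {"travel":[0,0,0],"angular":[0,0,0]},
    {"travel":[0,0,0],"angular":[0,0,0]},
  ],
)

```text
time: 13.1
position: [0.5272, 0.0873, 0.089]
tool_rot: [-1.987, -2.433, 0.001]
ft_force: [-0.5, -0.1, -1.2]
grip_width: 0.226
```

Emit:
servo_tool(
  series=[
    {"travel":[0,0,0],"angular":[0,0,0]},
    {"travel":[0,0,0],"angular":[0,0,0]},
  ],
)

```text
time: 13.3
position: [0.5278, 0.0876, 0.0898]
tool_rot: [1.987, 2.433, 0.001]
ft_force: [1.1, 0.9, -2.1]
grip_width: 0.229
```

```bash
python3 - <<'E'
from h import *
s=ctrl.get_state(); snap('wrist','w12'); print(s['position'],ctrl.get_state()['position'])
crop('w12',230,150,400,340,3.2,'w12c')
E
```

```text
[0.52775498 0.08758753 0.0898265 ] [0.5277091  0.08760726 0.08980211]
```

View pics/w12c.png

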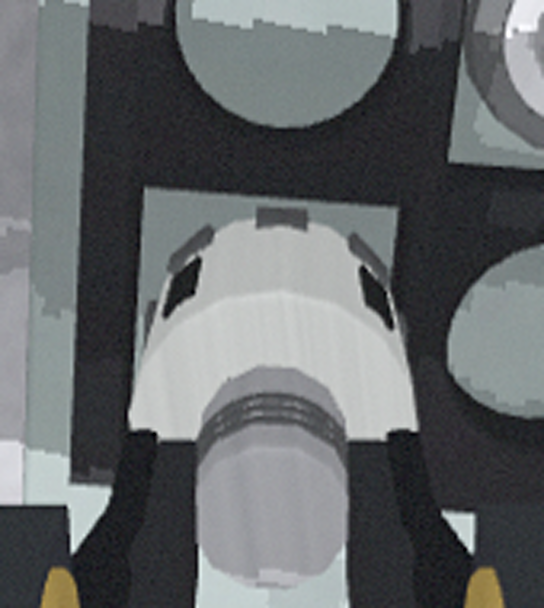

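Emit:
servo_tool(
  series=[
    {"travel":[-0.0025,-0.0022,0.005],"angular":[0,0,0]},
    {"travel":[0,0,0.005],"angular":[0,0,0]},
    {"travel":[0,0,0],"angular":[0,0,0]},
    {"travel":[0,0,0],"angular":[0,0,0]},
  ],
)

```text
time: 13.75
position: [0.5255, 0.0846, 0.0791]
tool_rot: [-1.987, -2.433, 0.001]
ft_force: [0.3, -0.8, -1.9]
grip_width: 0.223
```

```bash
python3 - <<'E'
from h import *
s=ctrl.get_state(); snap('wrist','w13'); print(s['position'],ctrl.get_state()['position'])
crop('w13',230,150,400,340,3.2,'w13c')
E
```

```text
[0.5254879  0.08456539 0.07907993] [0.52568919 0.08461142 0.07927875]
```

View pics/w13c.png

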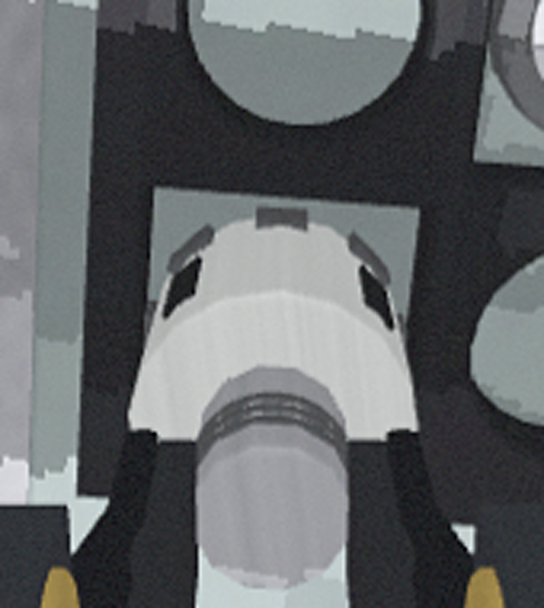

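Emit:
servo_tool(
  series=[
    {"travel":[0,0,0.005],"angular":[0,0,0]},
    {"travel":[0,0,0.005],"angular":[0,0,0]},
    {"travel":[0,0,0.004],"angular":[0,0,0]},
    {"travel":[0,0,0],"angular":[0,0,0]},
    {"travel":[0,0,0],"angular":[0,0,0]},
  ],
)

```text
time: 14.3
position: [0.5255, 0.0845, 0.0651]
tool_rot: [-1.987, -2.433, 0.001]
ft_force: [-0.8, 0.0, -1.7]
grip_width: 0.225
```

Emit:
servo_tool(
  series=[
    {"travel":[0,0,0.001],"angular":[0,0,0]},
    {"travel":[0,0,0],"angular":[0,0,0]},
    {"travel":[0,0,0],"angular":[0,0,0]},
    {"travel":[0,0,0],"angular":[0,0,0]},
  ],
  claw=0.042,
)

```text
time: 14.7
position: [0.526, 0.0847, 0.0647]
tool_rot: [1.987, 2.433, 0.001]
ft_force: [-0.5, 0.7, 0.9]
grip_width: 0.452
```

Emit:
servo_tool(
  series=[
    {"travel":[0,0,-0.03],"angular":[0,0,0]},
    {"travel":[0,0,-0.045],"angular":[0,0,0]},
    {"travel":[0,0,-0.045],"angular":[0,0,0]},
    {"travel":[0,0,-0.045],"angular":[0,0,0]},
    {"travel":[-0.04,0,-0.02],"angular":[0,0,0]},
  ],
)

```text
time: 15.2
position: [0.535, 0.0517, 0.2537]
tool_rot: [1.974, 2.443, 0.012]
ft_force: [0.6, 0.7, -0.8]
grip_width: 0.481
```

Emit:
servo_tool(
  series=[
    {"travel":[0,0,0],"angular":[0,0,0]},
    {"travel":[0,0,0],"angular":[0,0,0]},
  ],
  claw=0.06,
)

```text
time: 15.4
position: [0.5341, 0.0443, 0.2501]
tool_rot: [1.99, 2.43, 0.003]
ft_force: [-0.0, 0.4, -0.7]
grip_width: 0.589
```

```bash
python3 - <<'E'
from h import *
snap('wrist','w14'); snap('side','s14'); crop('s14',180,170,530,390,2.2,'s14c')
E
```

```text
(no output)
```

View pics/w14.png

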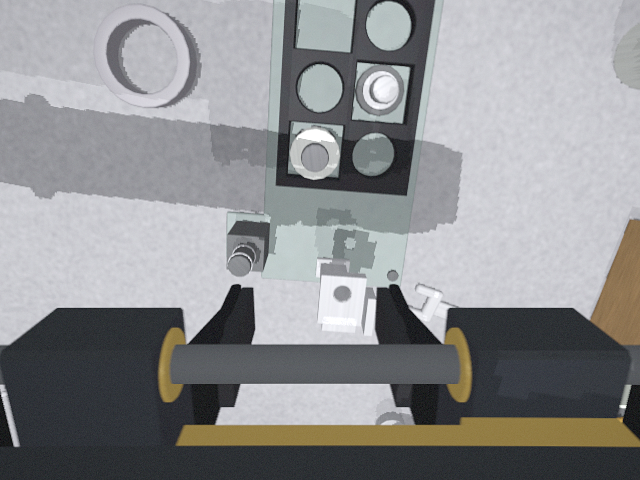

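View pics/s14c.png

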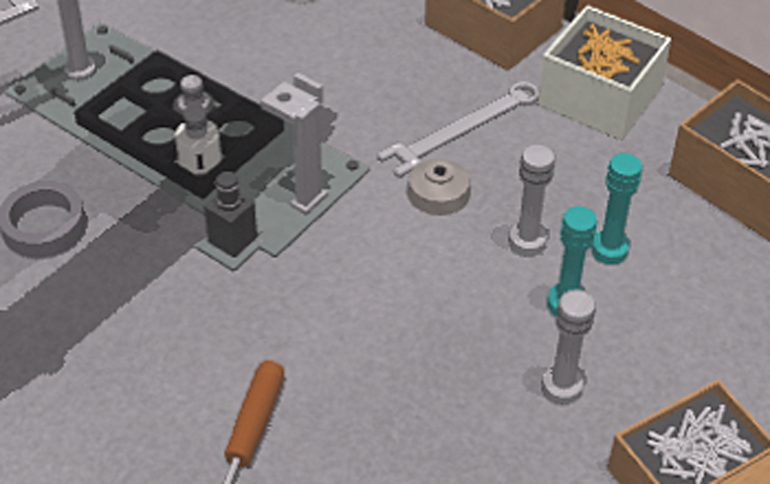

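```bash
python3 - <<'E'
from h import *
print('cup',pix2w('w14',315,158.5,.081),'cap',pix2w('w14',383.5,91,.050),'lug',pix2w('w14',342,293.5,.13),'pin',pix2w('w14',239.5,266,.09))
plan((.687,-.272,.22,.2))
E
```

```text
cup [0.52592841 0.08478432 0.081     ] cap [0.57168199 0.14712223 0.05      ] lug [ 0.56479475 -0.00482713  0.13      ] pin [ 0.48115869 -0.01456911  0.09      ]
t 15.5 pos [0.533  0.0462 0.2485] yaw 0.202 tilt [-0.0014  0.0004] F [-0.9  0.1 -1.6] w 0.649
{"travel":[-0.0428,0.0109,0.0035],"angular":[-0.000,-0.000,0.000]}, {"travel":[-0.0428,0.0109,0.0035],"angular":[-0.000,-0.000,0.000]}, {"travel":[-0.0428,0.0109,0.0035],"angular":[-0.000,-0.000,0.000]}, {"travel":[-0.0428,0.0109,0.0035],"angular":[-0.000,-0.000,0.000]}, {"travel":[-0.0428,0.0109,0.0035],"angular":[-0.000,-0.000,0.000]},
{"travel":[-0.0428,0.0109,0.0036],"angular":[-0.000,-0.000,0.000]}, {"travel":[-0.0428,0.0109,0.0036],"angular":[-0.000,-0.000,0.000]}, {"travel":[-0.0428,0.0110,0.0036],"angular":[-0.000,-0.000,0.000]},   --
```

Emit:
servo_tool(
  series=[
    {"travel":[-0.043,0.011,0.003],"angular":[0,0,0]},
    {"travel":[-0.043,0.011,0.003],"angular":[0,0,0]},
    {"travel":[-0.043,0.011,0.003],"angular":[0,0,0]},
    {"travel":[-0.043,0.011,0.003],"angular":[0,0,0]},
    {"travel":[-0.043,0.011,0.003],"angular":[0,0,0]},
  ],
  claw=0.055,
)

```text
time: 16.0
position: [0.631, -0.1538, 0.2326]
tool_rot: [-1.983, -2.434, 0.001]
ft_force: [0.7, 0.2, 1.2]
grip_width: 0.633
```

Emit:
servo_tool(
  series=[
    {"travel":[-0.043,0.011,0.003],"angular":[0,0,0]},
    {"travel":[-0.043,0.011,0.003],"angular":[0,0,0]},
    {"travel":[-0.043,0.011,0.003],"angular":[0,0,0]},
    {"travel":[0,0,0],"angular":[0,0,0]},
    {"travel":[0,0,0],"angular":[0,0,0]},
  ],
)

```text
time: 16.5
position: [0.6879, -0.2744, 0.2225]
tool_rot: [-1.987, -2.429, 0.003]
ft_force: [-1.0, 0.5, -0.0]
grip_width: 0.637
```

```bash
python3 - <<'E'
from h import *
s=ctrl.get_state(); snap('wrist','w15'); print(s['position'],ctrl.get_state()['position'])
E
```

```text
[ 0.68786522 -0.27444051  0.22249118] [ 0.68853021 -0.27262564  0.22360192]
```

View pics/w15.png

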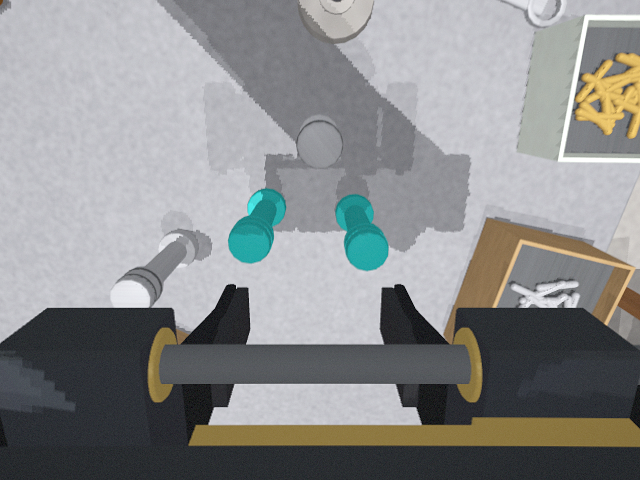

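```bash
python3 - <<'E'
from h import *
a=pix2w('w15',320,145.5,.12); print(a,pix2w('w15',131,294,.12))
c=((a[0]+.6774*0)/1,a[1]); plan((a[0],a[1],.2,.2),(a[0],a[1],.1,.2))
E
```

```text
[ 0.67893067 -0.21768625  0.12      ] [ 0.56806891 -0.34625061  0.12      ]
t 16.6 pos [ 0.6885 -0.2726  0.2236] yaw 0.202 tilt [-0.0022  0.0019] F [0.4 0.9 0.2] w 0.634
{"travel":[0.0278,0.0008,0.0119],"angular":[-0.001,-0.001,0.001]}, {"travel":[0.0279,0.0008,0.0118],"angular":[-0.001,-0.001,0.001]},   --
{"travel":[0.0000,0.0000,0.0333],"angular":[-0.000,0.000,-0.000]}, {"travel":[0.0000,0.0000,0.0333],"angular":[-0.000,0.000,-0.000]}, {"travel":[0.0000,0.0000,0.0333],"angular":[-0.000,0.000,-0.000]},   --
```

Emit:
servo_tool(
  series=[
    {"travel":[0.0275,0.001,0.012],"angular":[0,0,0]},
    {"travel":[0.0275,0.001,0.012],"angular":[0,0,0]},
    {"travel":[0,0,0.033],"angular":[0,0,0]},
    {"travel":[0,0,0.033],"angular":[0,0,0]},
    {"travel":[0,0,0],"angular":[0,0,0]},
  ],
)

```text
time: 17.05
position: [0.6772, -0.2143, 0.1307]
tool_rot: [-1.977, -2.431, 0.001]
ft_force: [0.1, 0.0, 0.1]
grip_width: 0.634
```

Emit:
servo_tool(
  series=[
    {"travel":[0,0,0.02],"angular":[0,0,0]},
    {"travel":[0,0,0.01],"angular":[0,0,0]},
    {"travel":[0,0,0],"angular":[0,0,0]},
    {"travel":[0,0,0],"angular":[0,0,0]},
    {"travel":[0,0,0],"angular":[0,0,0]},
  ],
)

```text
time: 17.55
position: [0.6803, -0.22, 0.1069]
tool_rot: [1.986, 2.432, 0.002]
ft_force: [0.8, -0.2, 0.3]
grip_width: 0.632
```

Down 6 mm more, then close.

Emit:
servo_tool(
  series=[
    {"travel":[0.001,0,0.006],"angular":[0,0,0]},
    {"travel":[0,0,0],"angular":[0,0,0]},
    {"travel":[0,0,0],"angular":[0,0,0]},
  ],
)

```text
time: 17.85
position: [0.6793, -0.2187, 0.0992]
tool_rot: [-1.987, -2.433, -0.0]
ft_force: [1.0, 0.5, 0.1]
grip_width: 0.629
```

Emit:
servo_tool(
  series=[
    {"travel":[0,0,0],"angular":[0,0,0]},
    {"travel":[0,0,0],"angular":[0,0,0]},
    {"travel":[0,0,0],"angular":[0,0,0]},
    {"travel":[0,0,0],"angular":[0,0,0]},
    {"travel":[0,0,0],"angular":[0,0,0]},
  ],
  claw=0.02,
  squeeze=35,
)

```text
time: 18.35
position: [0.6794, -0.2189, 0.0994]
tool_rot: [-1.987, -2.433, -0.0]
ft_force: [-0.6, 0.1, 1.4]
grip_width: 0.323
```

```bash
python3 - <<'E'
from h import *
s=ctrl.get_state(); snap('wrist','w16'); p=s['position']; print(p,w2pix('w16',[[p[0],p[1],.12],[p[0],p[1],0]]))
crop('w16',220,200,420,360,3.5,'w16c')
plan((p[0],p[1],.285,.2))
E
```

```text
[ 0.67935257 -0.21886043  0.09944662] [[315.91595347 316.45432454]
 [315.44735738 232.44608572]]
t 18.4 pos [ 0.6794 -0.2189  0.0994] yaw 0.201 tilt [0. 0.] F [-0.8  0.2  0.9] w 0.325
{"travel":[0.0000,0.0000,-0.0464],"angular":[0.000,-0.000,0.000]}, {"travel":[0.0000,0.0000,-0.0464],"angular":[0.000,-0.000,0.000]}, {"travel":[0.0000,0.0000,-0.0464],"angular":[0.000,-0.000,0.000]}, {"travel":[-0.0000,0.0000,-0.0464],"angular":[0.000,-0.000,0.000]},   --
```

View pics/w16c.png

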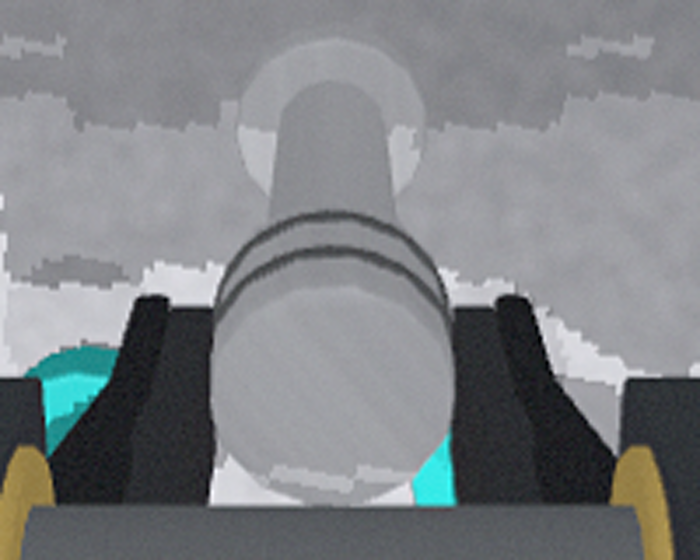

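Emit:
servo_tool(
  series=[
    {"travel":[0,0,-0.035],"angular":[0,0,0]},
    {"travel":[0,0,-0.045],"angular":[0,0,0]},
    {"travel":[0,0,-0.045],"angular":[0,0,0]},
    {"travel":[0,0,-0.045],"angular":[0,0,0]},
    {"travel":[0,0,0],"angular":[0,0,0]},
  ],
)

```text
time: 18.9
position: [0.6816, -0.2205, 0.2767]
tool_rot: [1.981, 2.425, 0.006]
ft_force: [0.2, -0.4, -2.0]
grip_width: 0.324
```

```bash
python3 - <<'E'
from h import *
plan((.5800,.165,.27,.2),(.5687,.2014,.19,.2))
E
```

```text
t 18.9 pos [ 0.6816 -0.2205  0.2767] yaw 0.201 tilt [ 0.0105 -0.0034] F [ 0.2 -0.4 -2. ] w 0.324
{"travel":[0.0442,-0.0025,0.0005],"angular":[0.001,0.001,0.000]}, {"travel":[0.0442,-0.0025,0.0005],"angular":[0.001,0.001,0.000]}, {"travel":[0.0442,-0.0025,0.0005],"angular":[0.001,0.001,0.000]}, {"travel":[0.0442,-0.0025,0.0006],"angular":[0.001,0.001,0.000]}, {"travel":[0.0442,-0.0025,0.0006],"angular":[0.001,0.001,0.000]},
{"travel":[0.0442,-0.0025,0.0006],"angular":[0.001,0.001,0.000]}, {"travel":[0.0442,-0.0025,0.0007],"angular":[0.001,0.001,0.000]}, {"travel":[0.0442,-0.0025,0.0007],"angular":[0.001,0.001,0.000]}, {"travel":[0.0442,-0.0026,0.0007],"angular":[0.001,0.001,0.000]},   --
{"travel":[0.0190,-0.0019,0.0400],"angular":[0.000,0.000,0.000]}, {"travel":[0.0190,-0.0019,0.0400],"angular":[0.000,0.000,0.000]},   --
```

Emit:
servo_tool(
  series=[
    {"travel":[0.044,-0.0025,0],"angular":[0,0,0]},
    {"travel":[0.044,-0.0025,0],"angular":[0,0,0]},
    {"travel":[0.044,-0.0025,0],"angular":[0,0,0]},
    {"travel":[0.044,-0.0025,0],"angular":[0,0,0]},
    {"travel":[0.044,-0.0025,0],"angular":[0,0,0]},
  ],
)

```text
time: 19.4
position: [0.6216, -0.0038, 0.2674]
tool_rot: [-1.986, -2.432, 0.002]
ft_force: [0.9, 0.5, -3.8]
grip_width: 0.326
```

Emit:
servo_tool(
  series=[
    {"travel":[0.044,-0.0025,0],"angular":[0,0,0]},
    {"travel":[0.044,-0.0025,0],"angular":[0,0,0]},
    {"travel":[0.044,-0.0025,0],"angular":[0,0,0]},
    {"travel":[0.044,-0.0025,0],"angular":[0,0,0]},
    {"travel":[0,0,0],"angular":[0,0,0]},
  ],
)

```text
time: 19.9
position: [0.5745, 0.175, 0.2669]
tool_rot: [-1.967, -2.441, -0.0]
ft_force: [-0.4, 2.4, -3.5]
grip_width: 0.327
```

```bash
python3 - <<'E'
from h import *
plan((.5687,.2014,.18,.2),(.5687,.2014,.135,.2,2))
E
```

```text
t 19.9 pos [0.5745 0.175  0.2669] yaw 0.214 tilt [-0.005   0.0043] F [-0.4  2.4 -3.5] w 0.327
{"travel":[0.0133,0.0001,0.0435],"angular":[-0.002,-0.003,0.007]}, {"travel":[0.0134,-0.0001,0.0435],"angular":[-0.002,-0.003,0.007]},   --
{"travel":[0.0000,-0.0000,0.0225],"angular":[0.000,0.000,-0.000]}, {"travel":[0.0000,-0.0000,0.0225],"angular":[0.000,0.000,-0.000]},   --
```

Emit:
servo_tool(
  series=[
    {"travel":[0.013,0,0.04],"angular":[0,0,0]},
    {"travel":[0.013,0,0.04],"angular":[0,0,0]},
    {"travel":[0,0,0.025],"angular":[0,0,0]},
    {"travel":[0,0,0.02],"angular":[0,0,0]},
    {"travel":[0,0,0],"angular":[0,0,0]},
  ],
)

```text
time: 20.4
position: [0.5696, 0.189, 0.1396]
tool_rot: [-1.985, -2.43, 0.013]
ft_force: [-0.5, 0.4, -3.4]
grip_width: 0.326
```

Emit:
servo_tool(
  series=[
    {"travel":[0,0,0],"angular":[0,0,0]},
    {"travel":[0,0,0],"angular":[0,0,0]},
    {"travel":[0,0,0],"angular":[0,0,0]},
  ],
)

```text
time: 20.7
position: [0.574, 0.1903, 0.1458]
tool_rot: [1.987, 2.432, 0.004]
ft_force: [0.0, -0.1, -3.7]
grip_width: 0.322
```

```bash
python3 - <<'E'
from h import *
s=ctrl.get_state(); snap('wrist','w17'); p=s['position']; print(p,ctrl.get_state()['position'])
crop('w17',220,150,420,340,3.2,'w17c')
E
```

```text
[0.57398091 0.19030525 0.1457921 ] [0.57385226 0.19034505 0.14566023]
```

View pics/w17c.png

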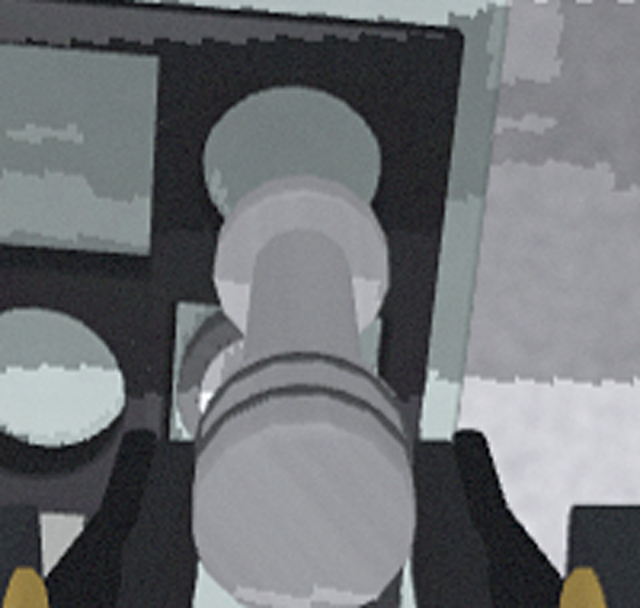

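Emit:
servo_tool(
  series=[
    {"travel":[0.006,-0.0015,0.006],"angular":[0,0,0]},
    {"travel":[0.006,-0.0015,0.006],"angular":[0,0,0]},
    {"travel":[0,0,0],"angular":[0,0,0]},
    {"travel":[0,0,0],"angular":[0,0,0]},
    {"travel":[0,0,0],"angular":[0,0,0]},
  ],
)

```text
time: 21.25
position: [0.5679, 0.2011, 0.1324]
tool_rot: [1.987, 2.433, -0.0]
ft_force: [-0.3, 0.4, -3.5]
grip_width: 0.321
```

```bash
python3 - <<'E'
from h import *
s=ctrl.get_state(); snap('wrist','w18'); p=s['position']; print(p,ctrl.get_state()['position'])
crop('w18',220,150,420,340,3.2,'w18c'); snap('side','s18'); crop('s18',170,150,350,290,4,'s18c')
E
```

```text
[0.56788499 0.20112221 0.13244472] [0.56798873 0.20109983 0.13256185]
```

View pics/w18c.png

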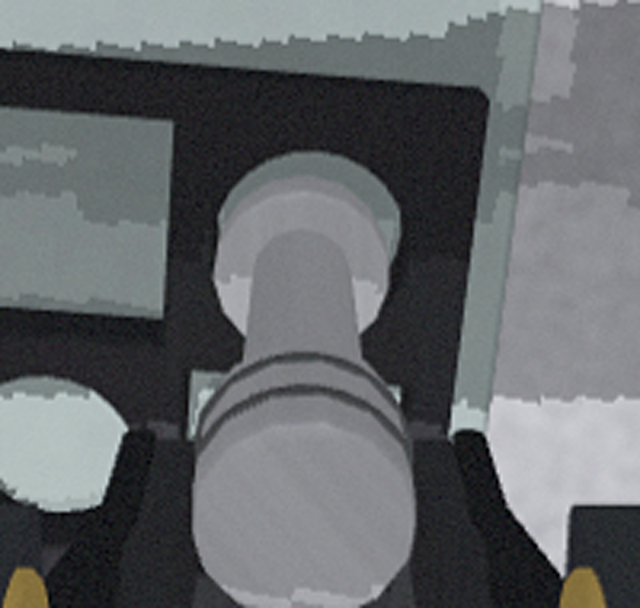

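View pics/s18c.png

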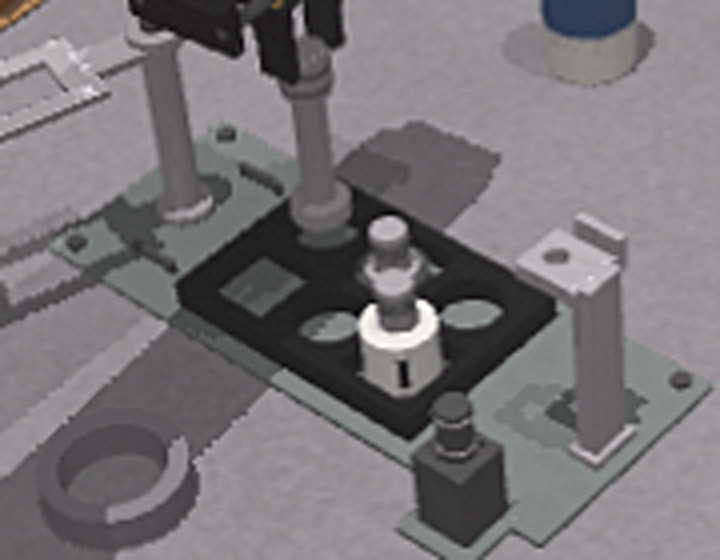

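```bash
python3 - <<'E'
from h import *
C=lambda x,y:cp(220,150,3.2,(x,y))
e=pix2w('w18',*C(309.5,151),.024); f=pix2w('w18',*C(302,177),.033)
tx=np.array([-np.sin(.2),np.cos(.2)]); ty=np.array([np.cos(.2),np.sin(.2)])
pc=e[:2]-.021*tx; fc=f[:2]-.018*tx; print(pc,fc,(pc-fc)@tx,(pc-fc)@ty)
l=pix2w('w18',*C(217,225),.024);r=pix2w('w18',*C(402,225),.024); print((l+r)/2, np.linalg.norm(l-r))
E
```

```text
[0.56819392 0.20273936] [0.56677087 0.2018444 ] 0.0005944021275233658 0.0015724871295420982
[0.56729117 0.20744167 0.024     ] 0.03986592379722027
```

Shift +0.5 mm x, +1.5 mm y in the tool frame, then descend.

Emit:
servo_tool(
  series=[
    {"travel":[0.0005,0.0015,0.004],"angular":[0,0,0]},
    {"travel":[0,0,0.004],"angular":[0,0,0]},
    {"travel":[0,0,0.004],"angular":[0,0,0]},
    {"travel":[0,0,0],"angular":[0,0,0]},
    {"travel":[0,0,0],"angular":[0,0,0]},
  ],
)

```text
time: 21.85
position: [0.569, 0.2021, 0.1201]
tool_rot: [-1.987, -2.433, 0.001]
ft_force: [0.3, -0.3, -4.1]
grip_width: 0.323
```

Emit:
servo_tool(
  series=[
    {"travel":[0,0,0.004],"angular":[0,0,0]},
    {"travel":[0,0,0.004],"angular":[0,0,0]},
    {"travel":[0,0,0.004],"angular":[0,0,0]},
    {"travel":[0,0,0],"angular":[0,0,0]},
    {"travel":[0,0,0],"angular":[0,0,0]},
  ],
)

```text
time: 22.35
position: [0.569, 0.2021, 0.1082]
tool_rot: [-1.987, -2.433, 0.0]
ft_force: [-0.1, -0.2, -3.0]
grip_width: 0.329
```

Emit:
servo_tool(
  series=[
    {"travel":[0,0,0.0025],"angular":[0,0,0]},
    {"travel":[0,0,0],"angular":[0,0,0]},
    {"travel":[0,0,0],"angular":[0,0,0]},
  ],
)

```text
time: 22.65
position: [0.5691, 0.2021, 0.1059]
tool_rot: [-1.987, -2.433, -0.0]
ft_force: [0.3, -0.7, -2.6]
grip_width: 0.327
```

Emit:
servo_tool(
  series=[
    {"travel":[0,0,0],"angular":[0,0,0]},
    {"travel":[0,0,0],"angular":[0,0,0]},
    {"travel":[0,0,0],"angular":[0,0,0]},
    {"travel":[0,0,0],"angular":[0,0,0]},
  ],
  claw=0.05,
)

```text
time: 23.05
position: [0.5695, 0.2022, 0.1064]
tool_rot: [1.987, 2.433, 0.001]
ft_force: [-0.7, 1.0, 0.0]
grip_width: 0.553
```

Emit:
servo_tool(
  series=[
    {"travel":[0,0,-0.03],"angular":[0,0,0]},
    {"travel":[0,0,-0.045],"angular":[0,0,0]},
    {"travel":[0,0,-0.045],"angular":[0,0,0]},
    {"travel":[0,0,0],"angular":[0,0,0]},
    {"travel":[0,0,0],"angular":[0,0,0]},
  ],
)

```text
time: 23.55
position: [0.5699, 0.2023, 0.2274]
tool_rot: [1.987, 2.432, 0.005]
ft_force: [0.3, -1.2, -0.3]
grip_width: 0.576
```

```bash
python3 - <<'E'
from h import *
snap('wrist','w19')
snap('side','s19'); crop('s19',170,130,470,360,2.6,'s19c')
plan((.60,.05,.225,.2),(.577,-.405,.225,.2))
E
```

```text
t 23.6 pos [0.5684 0.202  0.2248] yaw 0.201 tilt [-0.0015 -0.0005] F [0.7 0.7 0.2] w 0.574
{"travel":[-0.0388,0.0001,-0.0000],"angular":[-0.000,0.000,0.000]}, {"travel":[-0.0388,0.0002,-0.0000],"angular":[-0.000,0.000,0.000]}, {"travel":[-0.0388,0.0002,-0.0000],"angular":[-0.000,0.000,0.000]}, {"travel":[-0.0388,0.0002,-0.0000],"angular":[-0.000,0.000,0.000]},   --
{"travel":[-0.0441,-0.0113,-0.0000],"angular":[0.000,-0.000,0.000]}, {"travel":[-0.0441,-0.0113,-0.0000],"angular":[0.000,-0.000,0.000]}, {"travel":[-0.0441,-0.0113,-0.0000],"angular":[0.000,-0.000,0.000]}, {"travel":[-0.0441,-0.0113,-0.0000],"angular":[0.000,-0.000,0.000]}, {"travel":[-0.0441,-0.0113,-0.0000],"angular":[0.000,-0.000,0.000]},
{"travel":[-0.0441,-0.0113,-0.0000],"angular":[0.000,-0.000,0.000]}, {"travel":[-0.0441,-0.0113,-0.0000],"angular":[0.000,-0.000,0.000]}, {"travel":[-0.0441,-0.0113,-0.0000],"angular":[0.000,-0.000,0.000]}, {"travel":[-0.0441,-0.0113,-0.0000],"angular":[0.000,-0.000,0.000]}, {"travel":[-0.0441,-0.0113,-0.0000],"angular":[0.000,-0.000,0.000]},
  --
```

View pics/w19.png

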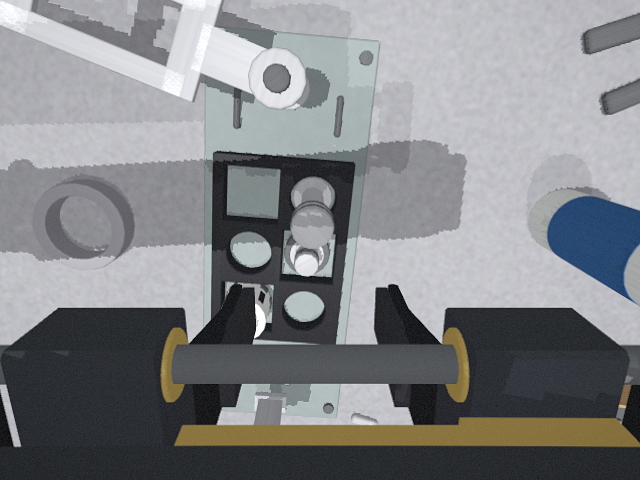

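View pics/s19c.png

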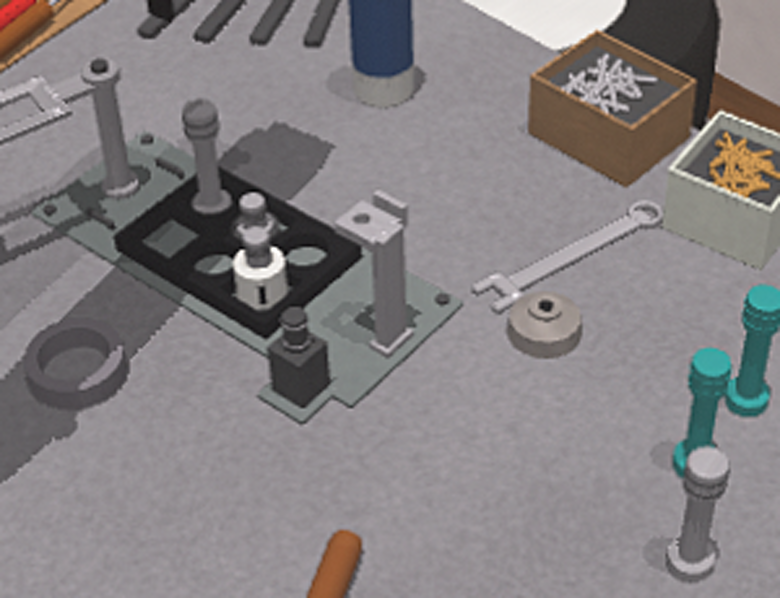

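Emit:
servo_tool(
  series=[
    {"travel":[-0.039,0,0],"angular":[0,0,0]},
    {"travel":[-0.039,0,0],"angular":[0,0,0]},
    {"travel":[-0.039,0,0],"angular":[0,0,0]},
    {"travel":[-0.039,0,0],"angular":[0,0,0]},
    {"travel":[-0.044,-0.011,0],"angular":[0,0,0]},
  ],
  claw=0.055,
)

```text
time: 24.15
position: [0.598, 0.0038, 0.2238]
tool_rot: [-1.984, -2.434, 0.003]
ft_force: [0.8, 0.1, -0.3]
grip_width: 0.625
```

Emit:
servo_tool(
  series=[
    {"travel":[-0.044,-0.011,0],"angular":[0,0,0]},
    {"travel":[-0.044,-0.011,0],"angular":[0,0,0]},
    {"travel":[-0.044,-0.011,0],"angular":[0,0,0]},
    {"travel":[-0.044,-0.011,0],"angular":[0,0,0]},
    {"travel":[-0.044,-0.011,0],"angular":[0,0,0]},
  ],
)

```text
time: 24.65
position: [0.5872, -0.2238, 0.2241]
tool_rot: [-1.985, -2.432, 0.001]
ft_force: [1.0, 0.1, 0.7]
grip_width: 0.631
```

Emit:
servo_tool(
  series=[
    {"travel":[-0.044,-0.011,0],"angular":[0,0,0]},
    {"travel":[-0.044,-0.011,0],"angular":[0,0,0]},
    {"travel":[-0.044,-0.011,0],"angular":[0,0,0]},
    {"travel":[-0.044,-0.011,0],"angular":[0,0,0]},
    {"travel":[0,0,0],"angular":[0,0,0]},
  ],
)

```text
time: 25.15
position: [0.5744, -0.4124, 0.2232]
tool_rot: [-2.001, -2.419, 0.011]
ft_force: [-0.9, -0.2, 0.0]
grip_width: 0.63
```

Emit:
servo_tool(
  series=[
    {"travel":[0,0,0],"angular":[0,0,0]},
    {"travel":[0,0,0],"angular":[0,0,0]},
  ],
)

```text
time: 25.35
position: [0.5808, -0.4021, 0.2244]
tool_rot: [-1.984, -2.433, -0.002]
ft_force: [0.8, -0.0, 0.7]
grip_width: 0.633
```

```bash
python3 - <<'E'
from h import *
s=ctrl.get_state(); snap('wrist','w20'); print(s['position'],ctrl.get_state()['position'])
E
```

```text
[ 0.58075459 -0.40207026  0.22442631] [ 0.581232   -0.40157657  0.22490012]
```

View pics/w20.png

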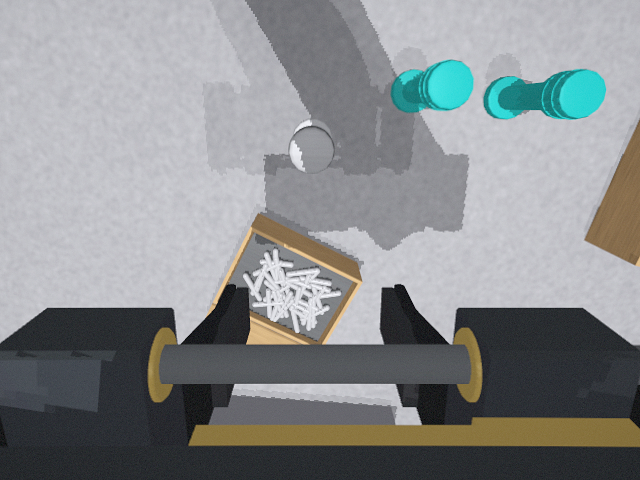

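```bash
python3 - <<'E'
from h import *
a=pix2w('w20',312,149.5,.12); print(a)
plan((a[0],a[1],.2,.2),(a[0],a[1],.1,.2))
E
```

```text
[ 0.56742706 -0.34894278  0.12      ]
t 25.4 pos [ 0.5812 -0.4016  0.2249] yaw 0.204 tilt [-0.0005  0.002 ] F [ 0.6 -0.  -0.6] w 0.632
{"travel":[0.0271,-0.0014,0.0125],"angular":[-0.000,-0.001,0.002]}, {"travel":[0.0272,-0.0015,0.0125],"angular":[-0.000,-0.001,0.002]},   --
{"travel":[-0.0000,-0.0000,0.0333],"angular":[0.000,-0.000,0.000]}, {"travel":[-0.0000,-0.0000,0.0333],"angular":[0.000,-0.000,0.000]}, {"travel":[-0.0000,-0.0000,0.0333],"angular":[0.000,-0.000,0.000]},   --
```

Emit:
servo_tool(
  series=[
    {"travel":[0.027,-0.0015,0.012],"angular":[0,0,0]},
    {"travel":[0.027,-0.0015,0.012],"angular":[0,0,0]},
    {"travel":[0,0,0.033],"angular":[0,0,0]},
    {"travel":[0,0,0.033],"angular":[0,0,0]},
    {"travel":[0,0,0],"angular":[0,0,0]},
  ],
)

```text
time: 25.9
position: [0.5653, -0.3464, 0.1313]
tool_rot: [-1.977, -2.43, -0.0]
ft_force: [0.6, 0.3, -0.1]
grip_width: 0.633
```

Emit:
servo_tool(
  series=[
    {"travel":[0,0,0.02],"angular":[0,0,0]},
    {"travel":[0,0,0.013],"angular":[0,0,0]},
    {"travel":[0,0,0],"angular":[0,0,0]},
    {"travel":[0,0,0],"angular":[0,0,0]},
    {"travel":[0,0,0],"angular":[0,0,0]},
  ],
)

```text
time: 26.4
position: [0.5672, -0.352, 0.1042]
tool_rot: [1.986, 2.432, 0.001]
ft_force: [-0.2, 0.6, -0.1]
grip_width: 0.634
```

Emit:
servo_tool(
  series=[
    {"travel":[0.002,0,0.004],"angular":[0,0,0]},
    {"travel":[0,0,0],"angular":[0,0,0]},
    {"travel":[0,0,0],"angular":[0,0,0]},
  ],
)

```text
time: 26.7
position: [0.5662, -0.3494, 0.0989]
tool_rot: [-1.987, -2.433, -0.0]
ft_force: [-0.7, 0.4, -0.4]
grip_width: 0.633
```

Emit:
servo_tool(
  series=[
    {"travel":[0,0,0],"angular":[0,0,0]},
    {"travel":[0,0,0],"angular":[0,0,0]},
    {"travel":[0,0,0],"angular":[0,0,0]},
    {"travel":[0,0,0],"angular":[0,0,0]},
    {"travel":[0,0,0],"angular":[0,0,0]},
  ],
  claw=0.02,
  squeeze=35,
)

```text
time: 27.2
position: [0.5664, -0.3495, 0.0989]
tool_rot: [1.987, 2.433, 0.001]
ft_force: [0.6, 0.3, -0.1]
grip_width: 0.325
```

```bash
python3 - <<'E'
from h import *
s=ctrl.get_state(); snap('wrist','w21'); p=s['position']; print(p,w2pix('w21',[[p[0],p[1],.12],[p[0],p[1],0]]))
crop('w21',220,200,420,360,3.5,'w21c')
plan((p[0],p[1],.27,.2),(.60,.03,.27,.2))
E
```

```text
[ 0.56641045 -0.34950645  0.09891383] [[315.8889097  317.09716295]
 [315.36099962 232.67939943]]
t 27.2 pos [ 0.5664 -0.3495  0.0989] yaw 0.201 tilt [0.0004 0.0001] F [0.3 0.5 0.5] w 0.328
{"travel":[-0.0000,0.0000,-0.0428],"angular":[0.000,0.000,0.000]}, {"travel":[-0.0000,0.0000,-0.0428],"angular":[0.000,0.000,0.000]}, {"travel":[-0.0000,0.0000,-0.0428],"angular":[0.000,0.000,0.000]}, {"travel":[-0.0000,-0.0000,-0.0428],"angular":[0.000,0.000,0.000]},   --
{"travel":[0.0457,0.0135,0.0000],"angular":[0.000,-0.000,-0.000]}, {"travel":[0.0457,0.0135,0.0000],"angular":[0.000,-0.000,-0.000]}, {"travel":[0.0457,0.0135,0.0000],"angular":[0.000,-0.000,-0.000]}, {"travel":[0.0457,0.0135,0.0000],"angular":[0.000,-0.000,-0.000]}, {"travel":[0.0457,0.0135,0.0000],"angular":[0.000,-0.000,-0.000]},
{"travel":[0.0457,0.0135,0.0000],"angular":[0.000,-0.000,-0.000]}, {"travel":[0.0457,0.0135,0.0000],"angular":[0.000,-0.000,-0.000]}, {"travel":[0.0457,0.0135,0.0000],"angular":[0.000,-0.000,-0.000]},   --
```

View pics/w21c.png

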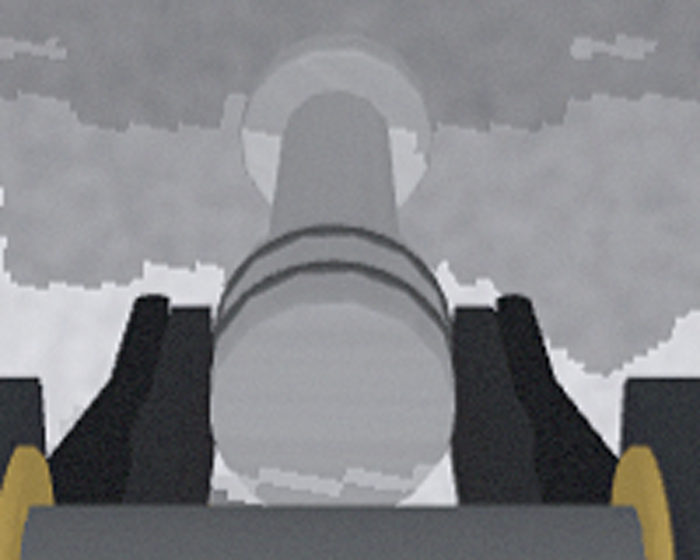

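Emit:
servo_tool(
  series=[
    {"travel":[0,0,-0.035],"angular":[0,0,0]},
    {"travel":[0,0,-0.045],"angular":[0,0,0]},
    {"travel":[0,0,-0.045],"angular":[0,0,0]},
    {"travel":[0,0,-0.047],"angular":[0,0,0]},
    {"travel":[0.03,0.008,0],"angular":[0,0,0]},
  ],
)

```text
time: 27.75
position: [0.5672, -0.3266, 0.2777]
tool_rot: [1.99, 2.415, -0.005]
ft_force: [1.3, -3.1, -3.8]
grip_width: 0.329
```

Emit:
servo_tool(
  series=[
    {"travel":[0.045,0.014,0],"angular":[0,0,0]},
    {"travel":[0.045,0.014,0],"angular":[0,0,0]},
    {"travel":[0.045,0.014,0],"angular":[0,0,0]},
    {"travel":[0.045,0.014,0],"angular":[0,0,0]},
    {"travel":[0.045,0.014,0],"angular":[0,0,0]},
  ],
)

```text
time: 28.25
position: [0.5907, -0.082, 0.2697]
tool_rot: [-1.986, -2.431, 0.001]
ft_force: [0.4, 0.5, -4.6]
grip_width: 0.325
```

Emit:
servo_tool(
  series=[
    {"travel":[0.045,0.014,0],"angular":[0,0,0]},
    {"travel":[0.045,0.014,0],"angular":[0,0,0]},
    {"travel":[0.02,0.004,0],"angular":[0,0,0]},
    {"travel":[0,0,0],"angular":[0,0,0]},
    {"travel":[0,0,0],"angular":[0,0,0]},
  ],
)

```text
time: 28.75
position: [0.6003, 0.0299, 0.2697]
tool_rot: [-1.986, -2.434, 0.004]
ft_force: [0.2, -1.8, -5.2]
grip_width: 0.321
```

```bash
python3 - <<'E'
from h import *
plan((.582,.0918,.19,.2,3),(.582,.0918,.135,.2,2))
E
```

```text
t 28.8 pos [0.6003 0.0299 0.2697] yaw 0.202 tilt [-0.0022 -0.0018] F [ 0.2 -1.8 -5.2] w 0.321
{"travel":[0.0215,-0.0018,0.0265],"angular":[-0.001,0.000,0.001]}, {"travel":[0.0215,-0.0018,0.0265],"angular":[-0.001,0.000,0.001]}, {"travel":[0.0214,-0.0019,0.0266],"angular":[-0.001,0.000,0.001]},   --
{"travel":[0.0000,0.0000,0.0275],"angular":[-0.000,0.000,-0.000]}, {"travel":[0.0000,0.0000,0.0275],"angular":[-0.000,0.000,-0.000]},   --
```

Emit:
servo_tool(
  series=[
    {"travel":[0.0215,-0.0018,0.01],"angular":[0,0,0]},
    {"travel":[0.0215,-0.0018,0.02],"angular":[0,0,0]},
    {"travel":[0.0205,-0.0018,0.03],"angular":[0,0,0]},
    {"travel":[0,0,0.035],"angular":[0,0,0]},
    {"travel":[0,0,0.033],"angular":[0,0,0]},
  ],
)

```text
time: 29.25
position: [0.5825, 0.09, 0.1413]
tool_rot: [-1.989, -2.432, 0.001]
ft_force: [0.6, -0.3, -5.1]
grip_width: 0.326
```

Emit:
servo_tool(
  series=[
    {"travel":[0,0,0],"angular":[0,0,0]},
    {"travel":[0,0,0],"angular":[0,0,0]},
    {"travel":[0,0,0],"angular":[0,0,0]},
    {"travel":[0,0,0],"angular":[0,0,0]},
  ],
)

```text
time: 29.65
position: [0.5847, 0.0908, 0.1451]
tool_rot: [1.987, 2.431, 0.005]
ft_force: [-0.9, -0.0, -5.3]
grip_width: 0.328
```

```bash
python3 - <<'E'
from h import *
s=ctrl.get_state(); snap('wrist','w22'); p=s['position']; print(p,ctrl.get_state()['position'])
crop('w22',220,150,420,340,3.2,'w22c')
E
```

```text
[0.58472292 0.09077143 0.14508881] [0.58443361 0.09100144 0.14479071]
```

View pics/w22c.png

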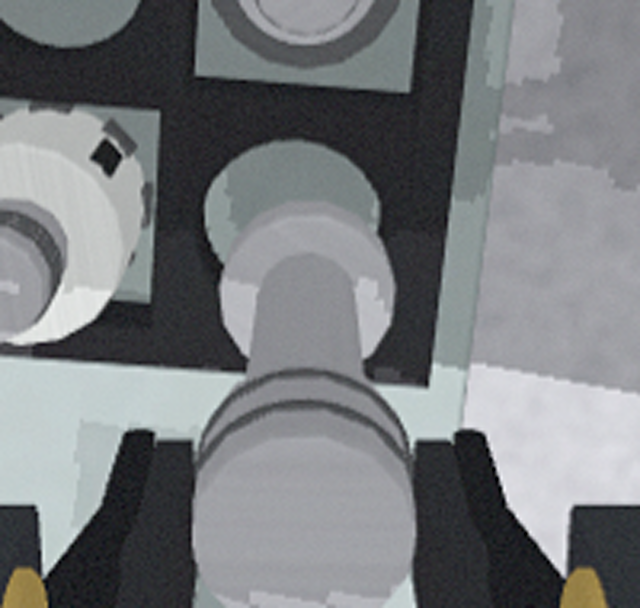

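```bash
cat >> h.py <<'E'
def rel(fn,pe,fe,zf,psi=.2,rp=.021,rf=.018,zp=.024):
    e=pix2w(fn,*pe,zp); f=pix2w(fn,*fe,zf); tx=np.array([-np.sin(psi),np.cos(psi)]); ty=np.array([np.cos(psi),np.sin(psi)])
    pc=e[:2]-rp*tx; fc=f[:2]-rf*tx; print(pc,fc,'move',(pc-fc)@tx,(pc-fc)@ty)
E
python3 - <<'E'
from h import *
C=lambda x,y:cp(220,150,3.2,(x,y))
rel('w22',C(292.5,139),C(307,201),.046)
plan((.582,.0918,.132,.2))
E
```

```text
[0.58179242 0.09183803] [0.58595322 0.08688214] move 0.0056837212046765275 -0.0030932713364446827
t 29.7 pos [0.5844 0.091  0.1448] yaw 0.200 tilt [0.003  0.0011] F [-0.8 -0.4 -4.8] w 0.331
{"travel":[0.0013,-0.0023,0.0128],"angular":[0.003,-0.001,0.000]},   --
```

Emit:
servo_tool(
  series=[
    {"travel":[0.003,-0.0026,0.006],"angular":[0,0,0]},
    {"travel":[0,0,0.006],"angular":[0,0,0]},
    {"travel":[0,0,0],"angular":[0,0,0]},
    {"travel":[0,0,0],"angular":[0,0,0]},
    {"travel":[0,0,0],"angular":[0,0,0]},
  ],
)

```text
time: 30.2
position: [0.5801, 0.0936, 0.1309]
tool_rot: [1.987, 2.433, 0.0]
ft_force: [0.0, -0.4, -4.8]
grip_width: 0.324
```

```bash
python3 - <<'E'
from h import *
s=ctrl.get_state(); snap('wrist','w23'); p=s['position']; print(p,ctrl.get_state()['position'])
crop('w23',240,170,400,300,4.5,'w23c')
E
```

```text
[0.5801216  0.0935871  0.13093745] [0.58016292 0.0935954  0.13100366]
```

View pics/w23c.png

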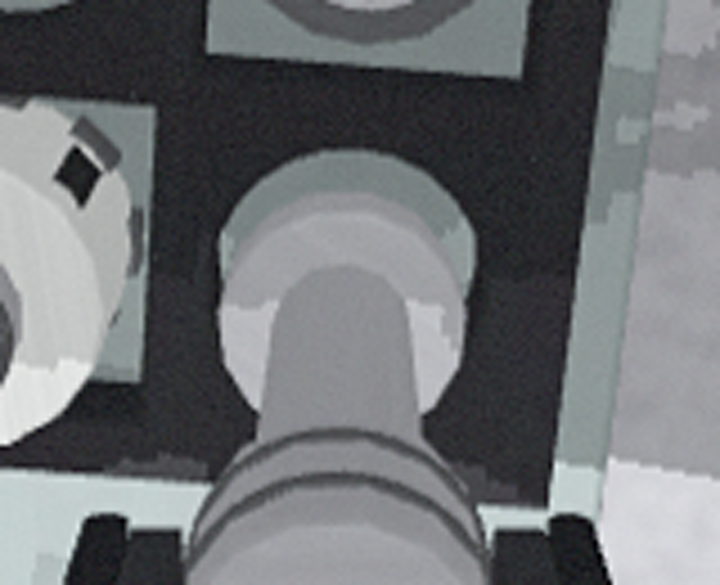

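```bash
python3 - <<'E'
from h import *
C=lambda x,y:cp(240,170,4.5,(x,y))
rel('w23',C(347.5,148),C(342,192),.032)
E
```

```text
[0.58143084 0.09173801] [0.58098236 0.0897592 ] move 0.001850263558930635 0.0008326689341846919
```

Emit:
servo_tool(
  series=[
    {"travel":[0.0015,0.001,0.004],"angular":[0,0,0]},
    {"travel":[0,0,0.003],"angular":[0,0,0]},
    {"travel":[0,0,0.003],"angular":[0,0,0]},
    {"travel":[0,0,0],"angular":[0,0,0]},
    {"travel":[0,0,0],"angular":[0,0,0]},
  ],
)

```text
time: 30.75
position: [0.5806, 0.0952, 0.1207]
tool_rot: [-1.987, -2.433, 0.0]
ft_force: [-0.0, 0.6, -4.2]
grip_width: 0.325
```

```bash
python3 - <<'E'
from h import *
s=ctrl.get_state(); snap('wrist','w24'); print(s['position'],s['ft_force'])
crop('w24',240,170,400,300,4.5,'w24c'); snap('side','s24'); crop('s24',190,120,370,290,3.4,'s24c')
E
```

```text
[0.58057807 0.09520546 0.12070997] [-0.01782253  0.64622437 -4.16515875]
```

View pics/w24c.png

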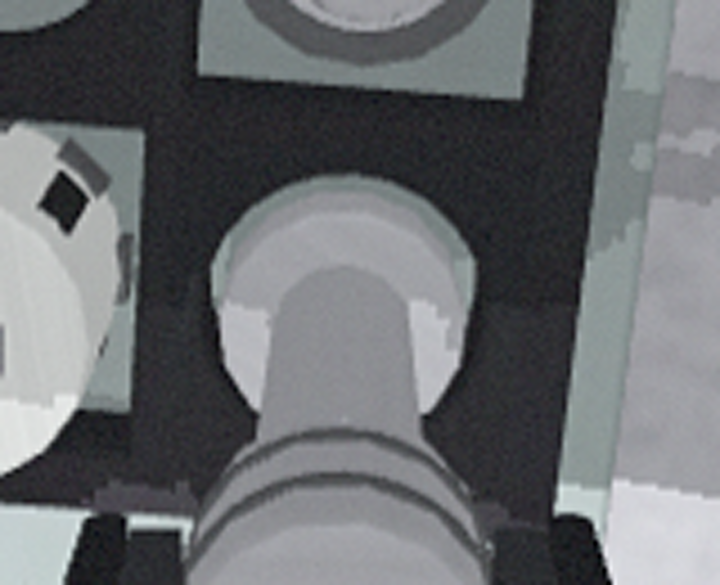

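View pics/s24c.png

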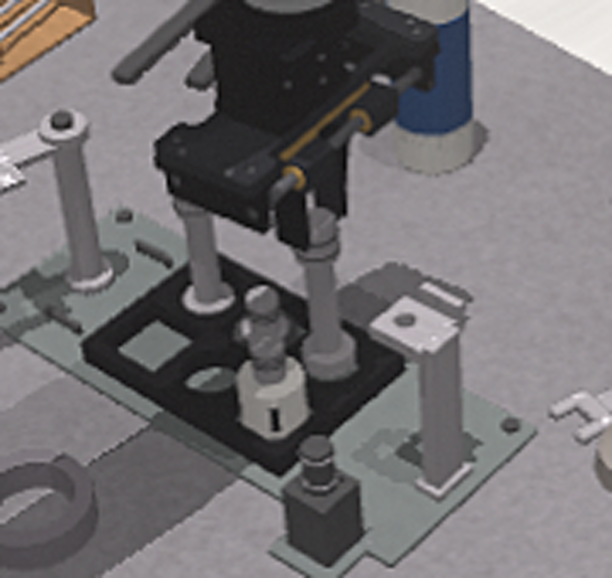

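Emit:
servo_tool(
  series=[
    {"travel":[0,0,0.004],"angular":[0,0,0]},
    {"travel":[0,0,0.004],"angular":[0,0,0]},
    {"travel":[0,0,0.004],"angular":[0,0,0]},
    {"travel":[0,0,0.003],"angular":[0,0,0]},
    {"travel":[0,0,0],"angular":[0,0,0]},
  ],
)

```text
time: 31.35
position: [0.5805, 0.0952, 0.1055]
tool_rot: [-1.987, -2.433, 0.001]
ft_force: [-0.5, 0.0, -5.1]
grip_width: 0.324
```

Emit:
servo_tool(
  series=[
    {"travel":[0,0,0],"angular":[0,0,0]},
    {"travel":[0,0,0],"angular":[0,0,0]},
  ],
)

```text
time: 31.55
position: [0.5807, 0.0953, 0.1059]
tool_rot: [1.987, 2.433, 0.0]
ft_force: [-0.1, 1.0, -4.5]
grip_width: 0.324
```

Emit:
servo_tool(
  series=[
    {"travel":[0,0,0.0015],"angular":[0,0,0]},
    {"travel":[0,0,0],"angular":[0,0,0]},
    {"travel":[0,0,0],"angular":[0,0,0]},
  ],
)

```text
time: 31.85
position: [0.5812, 0.0952, 0.105]
tool_rot: [1.987, 2.432, 0.001]
ft_force: [-0.8, -1.0, 0.7]
grip_width: 0.324
```

Emit:
servo_tool(
  series=[
    {"travel":[0,0,0],"angular":[0,0,0]},
    {"travel":[0,0,0],"angular":[0,0,0]},
    {"travel":[0,0,0],"angular":[0,0,0]},
    {"travel":[0,0,0],"angular":[0,0,0]},
  ],
  claw=0.05,
)

```text
time: 32.25
position: [0.5808, 0.0955, 0.1045]
tool_rot: [1.987, 2.433, 0.001]
ft_force: [0.2, -0.2, 0.0]
grip_width: 0.551
```

Emit:
servo_tool(
  series=[
    {"travel":[0,0,-0.03],"angular":[0,0,0]},
    {"travel":[0,0,-0.045],"angular":[0,0,0]},
    {"travel":[0,0,-0.045],"angular":[0,0,0]},
    {"travel":[-0.04,0,-0.02],"angular":[0,0,0]},
    {"travel":[-0.04,0,0],"angular":[0,0,0]},
  ],
)

```text
time: 32.75
position: [0.599, 0.0176, 0.2485]
tool_rot: [1.979, 2.434, 0.009]
ft_force: [0.4, -0.6, -0.2]
grip_width: 0.575
```

Emit:
servo_tool(
  series=[
    {"travel":[0,0,0],"angular":[0,0,0]},
    {"travel":[0,0,0],"angular":[0,0,0]},
  ],
)

```text
time: 32.95
position: [0.5966, 0.0156, 0.2444]
tool_rot: [-1.991, -2.43, -0.001]
ft_force: [-0.2, 1.8, -0.8]
grip_width: 0.572
```

```bash
python3 - <<'E'
from h import *
s=ctrl.get_state(); snap('wrist','w25'); print(s['position'],s['ft_force'])
snap('side','s25'); crop('s25',50,120,390,320,2.3,'s25c')
E
```

```text
[0.59660478 0.01561454 0.24443806] [-0.15713074  1.785003   -0.81377972]
```

View pics/w25.png

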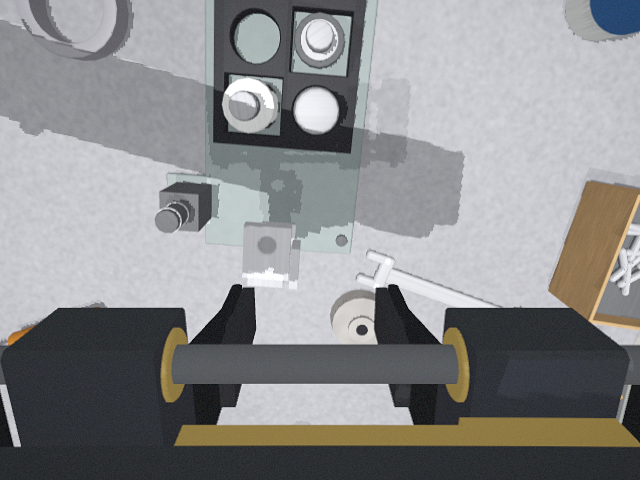

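View pics/s25c.png

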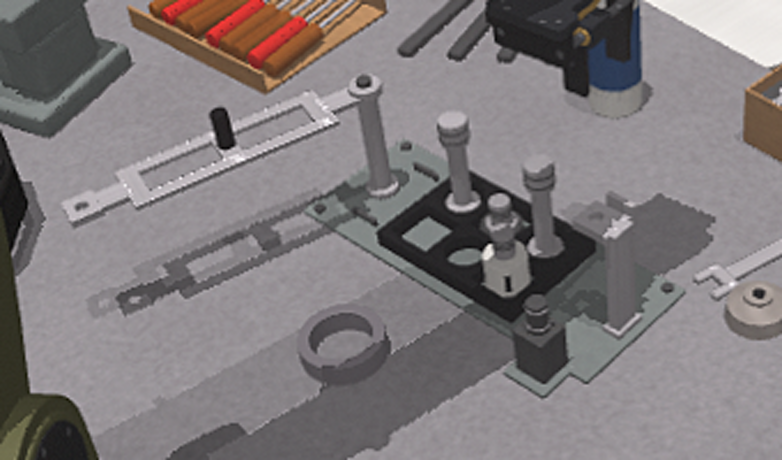

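```bash
python3 - <<'E'
from h import *
plan((.41,.25,.26,.2))
E
```

```text
t 33.0 pos [0.5963 0.0183 0.2438] yaw 0.202 tilt [-0.0009  0.0008] F [-0.4  0.5 -0.3] w 0.574
{"travel":[0.0378,-0.0194,-0.0023],"angular":[-0.000,-0.000,0.000]}, {"travel":[0.0378,-0.0194,-0.0023],"angular":[-0.000,-0.000,0.000]}, {"travel":[0.0378,-0.0194,-0.0023],"angular":[-0.000,-0.000,0.000]}, {"travel":[0.0378,-0.0195,-0.0023],"angular":[-0.000,-0.000,0.000]}, {"travel":[0.0377,-0.0195,-0.0023],"angular":[-0.000,-0.000,0.000]},
{"travel":[0.0377,-0.0195,-0.0023],"angular":[-0.000,-0.000,0.000]}, {"travel":[0.0377,-0.0195,-0.0023],"angular":[-0.000,-0.000,0.000]},   --
```

Emit:
servo_tool(
  series=[
    {"travel":[0.038,-0.0195,-0.002],"angular":[0,0,0]},
    {"travel":[0.038,-0.0195,-0.002],"angular":[0,0,0]},
    {"travel":[0.038,-0.0195,-0.002],"angular":[0,0,0]},
    {"travel":[0.038,-0.0195,-0.002],"angular":[0,0,0]},
    {"travel":[0.038,-0.0195,-0.002],"angular":[0,0,0]},
  ],
  claw=0.04,
)

```text
time: 33.55
position: [0.461, 0.1864, 0.2543]
tool_rot: [-1.983, -2.436, -0.001]
ft_force: [-0.1, 0.7, 0.2]
grip_width: 0.461
```

Emit:
servo_tool(
  series=[
    {"travel":[0.037,-0.0195,-0.002],"angular":[0,0,0]},
    {"travel":[0.037,-0.0195,-0.002],"angular":[0,0,0]},
    {"travel":[0,0,0],"angular":[0,0,0]},
    {"travel":[0,0,0],"angular":[0,0,0]},
    {"travel":[0,0,0],"angular":[0,0,0]},
  ],
)

```text
time: 34.05
position: [0.4105, 0.2478, 0.2582]
tool_rot: [1.987, 2.432, -0.0]
ft_force: [0.1, -0.3, 0.5]
grip_width: 0.462
```

```bash
python3 - <<'E'
from h import *
s=ctrl.get_state(); snap('wrist','w26'); print(s['position'],ctrl.get_state()['position'],s['joint_positions'])
E
```

```text
[0.41048126 0.24783857 0.25823116] [0.41075215 0.24748639 0.25823546] [-1.15952818 -0.09407893  0.52801766  1.79624177  0.04838873  1.42701827
 -0.4396669 ]
```

View pics/w26.png

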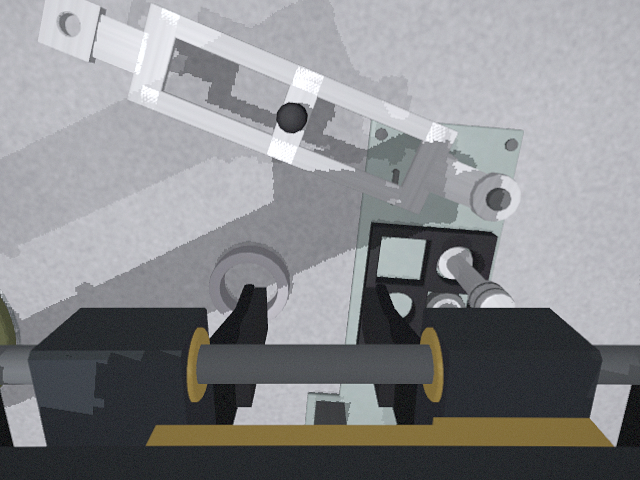

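```bash
python3 - <<'E'
from h import *
k=pix2w('w26',291.5,117,.18); e=pix2w('w26',69.5,24,.14); print('knob',k,'eye',e)
for z in (.14,.15): print('piv',pix2w('w26',499,199,z))
P=np.array(TP([.5474,.1441,.119],PK['pivot'])[:2]); print(P,np.linalg.norm(k[:2]-P),np.linalg.norm(e[:2]-P))
a=np.arctan2(*(k[:2]-P)[::-1]); a2=np.arctan2(*(e[:2]-P)[::-1]); print(a,a2)
plan((k[0],k[1],.22,.2),(k[0],k[1],.156,.2))
E
```

```text
knob [0.38187537 0.31885259 0.18      ] eye [0.23452408 0.34420009 0.14      ]
piv [0.53283044 0.29208361 0.14      ]
piv [0.52810411 0.29329126 0.15      ]
[0.5295921  0.29303918] 0.1499552119008231 0.2994704925812186
2.9685901658010403 2.9699126537056437
t 34.1 pos [0.4108 0.2475 0.2582] yaw 0.200 tilt [ 0.0001 -0.0004] F [ 0.5  0.7 -0.9] w 0.463
{"travel":[0.0378,-0.0071,0.0191],"angular":[0.000,0.000,-0.000]}, {"travel":[0.0378,-0.0071,0.0191],"angular":[0.000,0.000,-0.000]},   --
{"travel":[0.0000,0.0000,0.0320],"angular":[-0.000,0.000,0.000]}, {"travel":[0.0000,0.0000,0.0320],"angular":[-0.000,0.000,0.000]},   --
```

Emit:
servo_tool(
  series=[
    {"travel":[0.037,-0.007,0.019],"angular":[0,0,0]},
    {"travel":[0.037,-0.007,0.019],"angular":[0,0,0]},
    {"travel":[0,0,0],"angular":[0,0,0]},
    {"travel":[0,0,0.03],"angular":[0,0,0]},
    {"travel":[0,0,0.02],"angular":[0,0,0]},
  ],
)

```text
time: 34.6
position: [0.3825, 0.3168, 0.1693]
tool_rot: [1.989, 2.431, -0.001]
ft_force: [-0.4, -0.3, -0.1]
grip_width: 0.461
```

Emit:
servo_tool(
  series=[
    {"travel":[0,0,0],"angular":[0,0,0]},
    {"travel":[0,0,0],"angular":[0,0,0]},
    {"travel":[0,0,0],"angular":[0,0,0]},
  ],
)

```text
time: 34.9
position: [0.3829, 0.3182, 0.1718]
tool_rot: [1.989, 2.432, 0.004]
ft_force: [0.4, 0.9, 0.9]
grip_width: 0.458
```

```bash
python3 - <<'E'
from h import *
snap('wrist','w27'); plan((.3819,.3188,.156,.2))
E
```

```text
t 35.0 pos [0.3827 0.3184 0.1719] yaw 0.200 tilt [0.0017 0.0019] F [ 0.  -0.6 -0. ] w 0.459
{"travel":[0.0006,-0.0008,0.0159],"angular":[0.002,-0.002,0.000]},   --
```

View pics/w27.png

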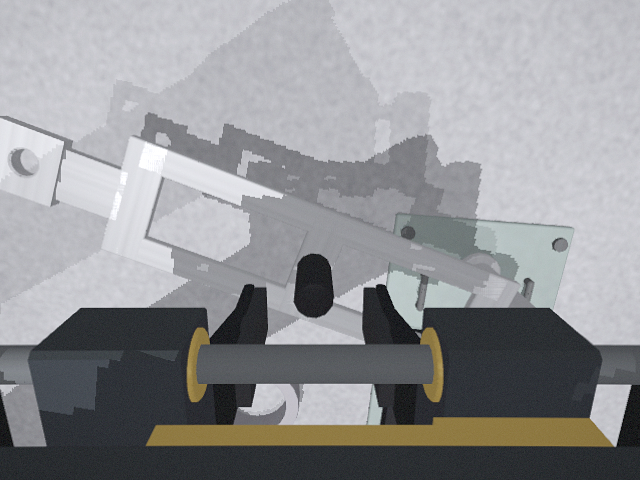

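Knob sits between the open fingers. Lower 15 mm and close gently.

Emit:
servo_tool(
  series=[
    {"travel":[0,0,0.008],"angular":[0,0,0]},
    {"travel":[0,0,0.006],"angular":[0,0,0]},
    {"travel":[0,0,0],"angular":[0,0,0]},
    {"travel":[0,0,0],"angular":[0,0,0]},
  ],
)

```text
time: 35.35
position: [0.3815, 0.3179, 0.1561]
tool_rot: [1.987, 2.433, -0.001]
ft_force: [0.2, 0.2, 0.1]
grip_width: 0.457
```

Emit:
servo_tool(
  series=[
    {"travel":[0,0,0],"angular":[0,0,0]},
    {"travel":[0,0,0],"angular":[0,0,0]},
    {"travel":[0,0,0],"angular":[0,0,0]},
    {"travel":[0,0,0],"angular":[0,0,0]},
  ],
  claw=0.01,
  squeeze=12,
)

```text
time: 35.75
position: [0.3823, 0.3181, 0.1565]
tool_rot: [1.987, 2.432, 0.002]
ft_force: [0.3, 0.1, -1.0]
grip_width: 0.2
```

```bash
python3 - <<'E'
from h import *
s=ctrl.get_state(); p=s['position']; print(p,s['grip_width'],s['ft_force'])
P=np.array([.5296,.2930]); r=p[:2]-P; print(np.linalg.norm(r))
a=np.arctan2(r[1],r[0]); r=np.linalg.norm(r)
N=20; psi=.2
tot=(2*np.pi-1.452)-a; print(tot)
M=Rt(psi)
for i in range(N):
    p0=P+r*np.array([np.cos(a+tot*i/N),np.sin(a+tot*i/N)]); p1=P+r*np.array([np.cos(a+tot*(i+1)/N),np.sin(a+tot*(i+1)/N)])
    d=M.T@np.array([*(p1-p0),0]); print('[%.4f,%.4f]'%(d[0],d[1]),end=' ' if (i+1)%5 else '\n')
E
```

```text
[0.38227447 0.31807787 0.15652476] 0.1997419080667198 [ 0.28703566  0.11253308 -0.99320775]
0.14944468031450991
1.8581974172773612
[-0.0132,-0.0044] [-0.0135,-0.0032] [-0.0138,-0.0019] [-0.0139,-0.0006] [-0.0139,0.0007]
[-0.0137,0.0020] [-0.0135,0.0032] [-0.0131,0.0045] [-0.0127,0.0057] [-0.0121,0.0068]
[-0.0114,0.0079] [-0.0106,0.0089] [-0.0097,0.0099] [-0.0088,0.0107] [-0.0077,0.0115]
[-0.0066,0.0122] [-0.0055,0.0127] [-0.0043,0.0132] [-0.0030,0.0135] [-0.0018,0.0138]
```

Emit:
servo_tool(
  series=[
    {"travel":[-0.0132,-0.0044,0],"angular":[0,0,0]},
    {"travel":[-0.0135,-0.0032,0],"angular":[0,0,0]},
    {"travel":[-0.0138,-0.0019,0],"angular":[0,0,0]},
    {"travel":[-0.0139,-0.0006,0],"angular":[0,0,0]},
    {"travel":[-0.0139,0.0007,0],"angular":[0,0,0]},
  ],
)

```text
time: 36.25
position: [0.3865, 0.2484, 0.1568]
tool_rot: [-1.987, -2.433, -0.002]
ft_force: [2.1, 2.1, -0.5]
grip_width: 0.198
```

Emit:
servo_tool(
  series=[
    {"travel":[-0.0137,0.002,0],"angular":[0,0,0]},
    {"travel":[-0.0135,0.0032,0],"angular":[0,0,0]},
    {"travel":[-0.0131,0.0045,0],"angular":[0,0,0]},
    {"travel":[-0.0127,0.0057,0],"angular":[0,0,0]},
    {"travel":[-0.0121,0.0068,0],"angular":[0,0,0]},
  ],
)

```text
time: 36.75
position: [0.4192, 0.1875, 0.1565]
tool_rot: [-1.986, -2.431, 0.008]
ft_force: [-5.2, -2.0, 9.1]
grip_width: 0.197
```

```bash
python3 - <<'E'
from h import *
s=ctrl.get_state(); p=s['position']; print(p,s['grip_width'],s['ft_force'])
P=np.array([.5296,.2930]); r=p[:2]-P; print(np.linalg.norm(r),np.arctan2(r[1],r[0]))
snap('wrist','w28')
E
```

```text
[0.41924713 0.18745552 0.15647586] 0.1967260895176857 [-5.19591771 -1.96488807  9.09853842]
0.15270033586471776 -2.378462476732519
```

View pics/w28.png

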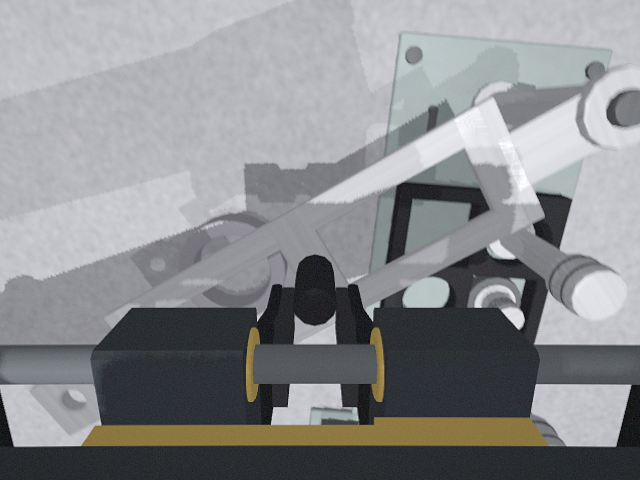

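Emit:
servo_tool(
  series=[
    {"travel":[-0.0124,0.0069,-0.0015],"angular":[0,0,0]},
    {"travel":[-0.0116,0.0082,0],"angular":[0,0,0]},
    {"travel":[-0.0097,0.0099,0],"angular":[0,0,0]},
    {"travel":[-0.0088,0.0107,0],"angular":[0,0,0]},
    {"travel":[-0.0077,0.0115,0],"angular":[0,0,0]},
  ],
)

```text
time: 37.3
position: [0.4748, 0.1453, 0.1565]
tool_rot: [-1.988, -2.43, 0.016]
ft_force: [-3.7, -5.6, 3.6]
grip_width: 0.191
```

```bash
python3 - <<'E'
from h import *
s=ctrl.get_state(); p=s['position']; print(p,s['grip_width'],s['ft_force'])
P=np.array([.5296,.2930]); r=p[:2]-P; print(np.linalg.norm(r),np.arctan2(r[1],r[0]))
snap('wrist','w29'); snap('side','s29'); crop('s29',50,100,390,320,2.3,'s29c')
E
```

```text
[0.47481708 0.14525656 0.15653854] 0.19063207461833154 [-3.72953407 -5.55836377  3.5592352 ]
0.1575731310855484 -1.9258776899949084
```

View pics/w29.png

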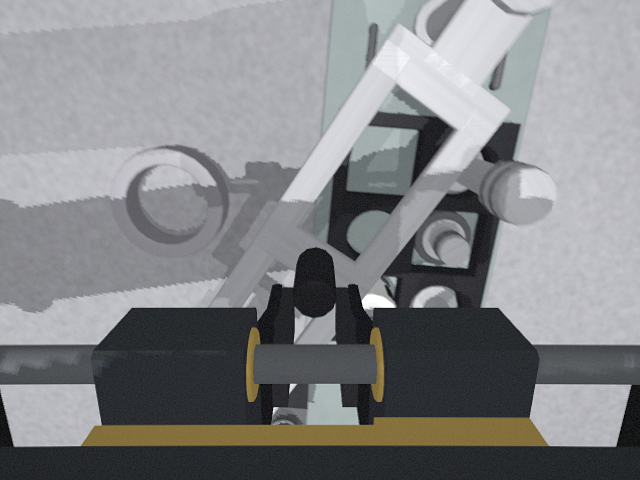

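View pics/s29c.png

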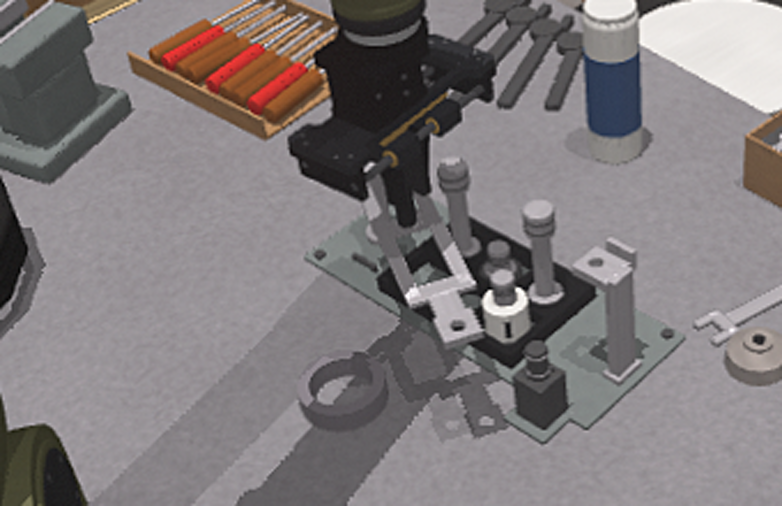

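Emit:
servo_tool(
  series=[
    {"travel":[0,0,0],"angular":[0,0,0]},
    {"travel":[0,0,0],"angular":[0,0,0]},
  ],
)

```text
time: 37.6
position: [0.4761, 0.1448, 0.1566]
tool_rot: [1.991, 2.429, -0.013]
ft_force: [-1.1, -5.1, 1.3]
grip_width: 0.198
```

```bash
python3 - <<'E'
from h import *
s=ctrl.get_state(); p=s['position']; print(p,s['grip_width'],s['ft_force'])
snap('wrist','w30'); crop('w30',260,220,380,340,5,'w30c'); print(w2pix('w30',[[p[0],p[1],.18]]))
E
```

```text
[0.47611303 0.1448454  0.15658818] 0.1982511859625049 [-1.12933061 -5.1096436   1.30644411]
[[315.60498579 320.12398938]]
```

View pics/w30c.png

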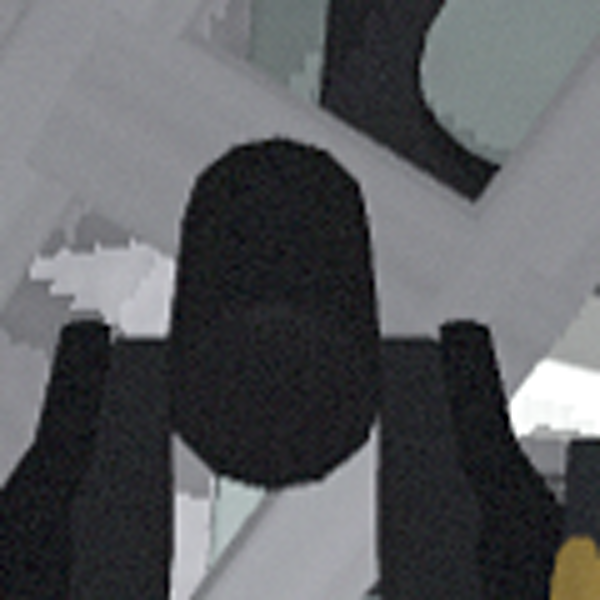

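Emit:
servo_tool(
  series=[
    {"travel":[0,0,0],"angular":[0,0,0]},
    {"travel":[0,0,0],"angular":[0,0,0]},
    {"travel":[0,0,0],"angular":[0,0,0]},
  ],
  claw=0.04,
)

```text
time: 37.95
position: [0.477, 0.1498, 0.1576]
tool_rot: [-1.988, -2.433, 0.001]
ft_force: [-0.0, 0.5, 0.0]
grip_width: 0.384
```

```bash
python3 - <<'E'
from h import *
s=ctrl.get_state(); p=s['position']; print(p,s['grip_width'],s['ft_force'])
snap('wrist','w31'); crop('w31',260,220,380,340,5,'w31c'); print(w2pix('w31',[[p[0],p[1],.18]]))
E
```

```text
[0.47699347 0.14977656 0.15762965] 0.3841064923804239 [-0.03497778  0.53746581  0.01193402]
[[315.91195248 318.61588299]]
```

View pics/w31c.png

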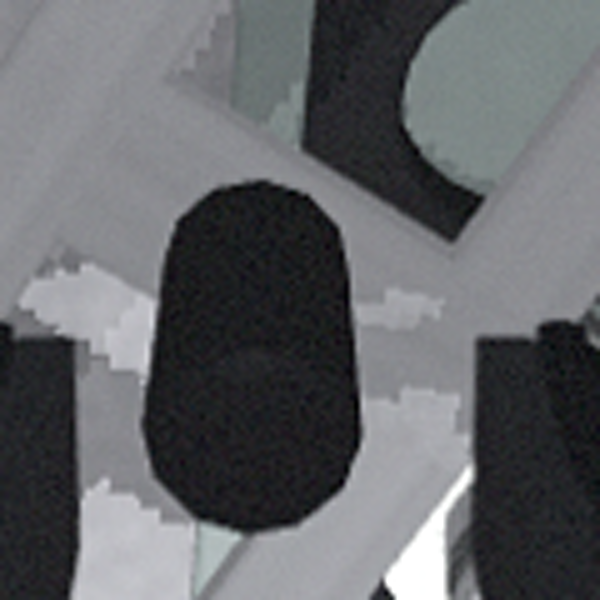

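```bash
python3 - <<'E'
from h import *
plan((.4732,.1541,.1575,-.13,3))
P=np.array([.5296,.2930]);a=-1.955;r=.15;N=7;psi=-.13;tot=(-1.452+.02)-a; M=Rt(psi)
for i in range(N):
    p0=P+r*np.array([np.cos(a+tot*i/N),np.sin(a+tot*i/N)]); p1=P+r*np.array([np.cos(a+tot*(i+1)/N),np.sin(a+tot*(i+1)/N)])
    d=M.T@np.array([*(p1-p0),0]); print('[%.4f,%.4f]'%(d[0],d[1]),end=' ' if (i+1)%5 else '\n')
print(p1)
E
```

```text
t 38.0 pos [0.477  0.15   0.1577] yaw 0.201 tilt [-0.0004 -0.0002] F [ 0.2  0.4 -0.2] w 0.415
{"travel":[0.0016,-0.0010,0.0001],"angular":[-0.000,0.000,0.110]}, {"travel":[0.0015,-0.0011,0.0001],"angular":[-0.000,0.000,0.110]}, {"travel":[0.0013,-0.0013,0.0001],"angular":[-0.000,0.000,0.110]},   --
[-0.0024,0.0109] [-0.0016,0.0111] [-0.0008,0.0112] [0.0001,0.0112] [0.0009,0.0112]
[0.0017,0.0111] [0.0026,0.0109] [0.55035267 0.14444251]
```

Emit:
servo_tool(
  series=[
    {"travel":[0.0016,-0.001,0],"angular":[0,0,0.11]},
    {"travel":[0.0015,-0.0011,0],"angular":[0,0,0.11]},
    {"travel":[0.0013,-0.0013,0],"angular":[0,0,0.11]},
    {"travel":[0,0,0],"angular":[0,0,0]},
    {"travel":[0,0,0],"angular":[0,0,0]},
  ],
)

```text
time: 38.5
position: [0.4733, 0.1543, 0.1579]
tool_rot: [2.357, 2.077, 0.0]
ft_force: [-0.2, -0.1, -0.5]
grip_width: 0.457
```

```bash
python3 - <<'E'
from h import *
s=ctrl.get_state(); p=s['position']; print(p,yaw(),s['ft_force'])
snap('wrist','w32'); crop('w32',240,220,400,340,5,'w32c'); print(w2pix('w32',[[p[0],p[1],.18]]))
E
```

```text
[0.47332908 0.15429951 0.15790379] -0.12600248121044216 [-0.24973966 -0.12999179 -0.53124758]
[[316.20289148 317.76740909]]
```

View pics/w32c.png

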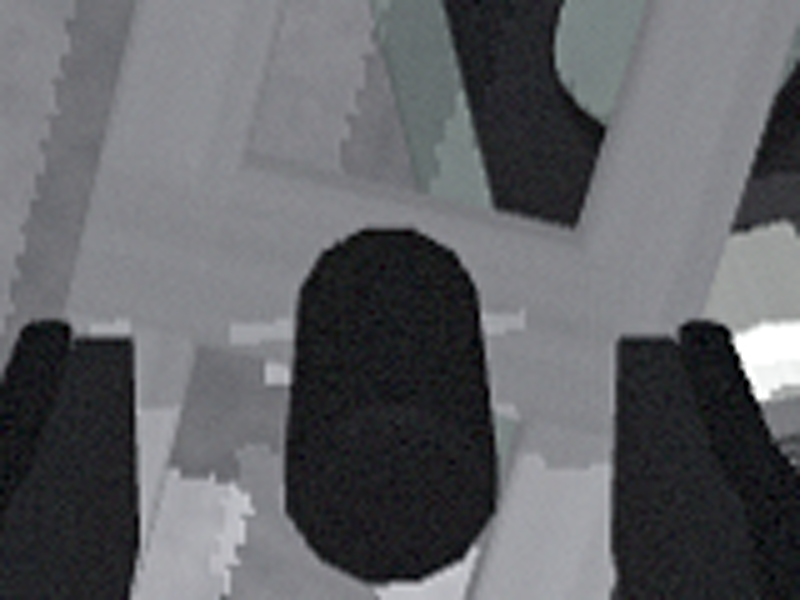

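Emit:
servo_tool(
  series=[
    {"travel":[0,0,0],"angular":[0,0,0]},
    {"travel":[0,0,0],"angular":[0,0,0]},
    {"travel":[0,0,0],"angular":[0,0,0]},
    {"travel":[0,0,0],"angular":[0,0,0]},
  ],
  claw=0.01,
  squeeze=15,
)

```text
time: 38.95
position: [0.4736, 0.1543, 0.158]
tool_rot: [2.36, 2.074, 0.001]
ft_force: [1.0, 0.7, -0.2]
grip_width: 0.197
```

Emit:
servo_tool(
  series=[
    {"travel":[-0.0024,0.0109,0],"angular":[0,0,0]},
    {"travel":[-0.0016,0.0111,0],"angular":[0,0,0]},
    {"travel":[-0.0008,0.0112,0],"angular":[0,0,0]},
    {"travel":[0,0.0112,0],"angular":[0,0,0]},
    {"travel":[0,0,0],"angular":[0,0,0]},
  ],
)

```text
time: 39.45
position: [0.5195, 0.1431, 0.158]
tool_rot: [2.36, 2.069, 0.003]
ft_force: [0.2, -0.7, 1.5]
grip_width: 0.196
```

```bash
python3 - <<'E'
from h import *
s=ctrl.get_state(); p=s['position']; print(p,yaw(),s['ft_force'],s['grip_width'])
P=np.array([.5296,.2930]); r=p[:2]-P; print(np.linalg.norm(r),np.arctan2(r[1],r[0]))
E
```

```text
[0.5194638  0.14309654 0.15795472] -0.13089882966370486 [ 0.19494374 -0.65285128  1.45330033] 0.1961155061145208
0.15024576114337546 -1.638311740317277
```

Emit:
servo_tool(
  series=[
    {"travel":[0.0009,0.009,0],"angular":[0,0,0]},
    {"travel":[0.0014,0.008,0],"angular":[0,0,0]},
    {"travel":[0.002,0.007,0],"angular":[0,0,0]},
    {"travel":[0,0.004,0],"angular":[0,0,0]},
    {"travel":[0,0,0],"angular":[0,0,0]},
  ],
)

```text
time: 39.95
position: [0.5462, 0.1448, 0.158]
tool_rot: [2.359, 2.073, 0.002]
ft_force: [-0.3, 0.1, 2.5]
grip_width: 0.194
```

Emit:
servo_tool(
  series=[
    {"travel":[0,0,0],"angular":[0,0,0]},
    {"travel":[0,0,0],"angular":[0,0,0]},
  ],
)

```text
time: 40.15
position: [0.5453, 0.1447, 0.158]
tool_rot: [2.36, 2.074, 0.002]
ft_force: [0.4, -1.1, 1.0]
grip_width: 0.197
```

```bash
python3 - <<'E'
from h import *
s=ctrl.get_state(); p=s['position']; print(p,yaw(),s['ft_force'],s['grip_width'])
P=np.array([.5296,.2930]); r=p[:2]-P; print(np.linalg.norm(r),np.arctan2(r[1],r[0]))
snap('side','s33'); crop('s33',120,100,390,320,2.7,'s33c')
E
```

```text
[0.54525987 0.14468492 0.1579754 ] -0.1287636660027118 [ 0.40993615 -1.13205743  0.96061197] 0.19740403178175503
0.14913951361235744 -1.4656009180647853
```

View pics/s33c.png

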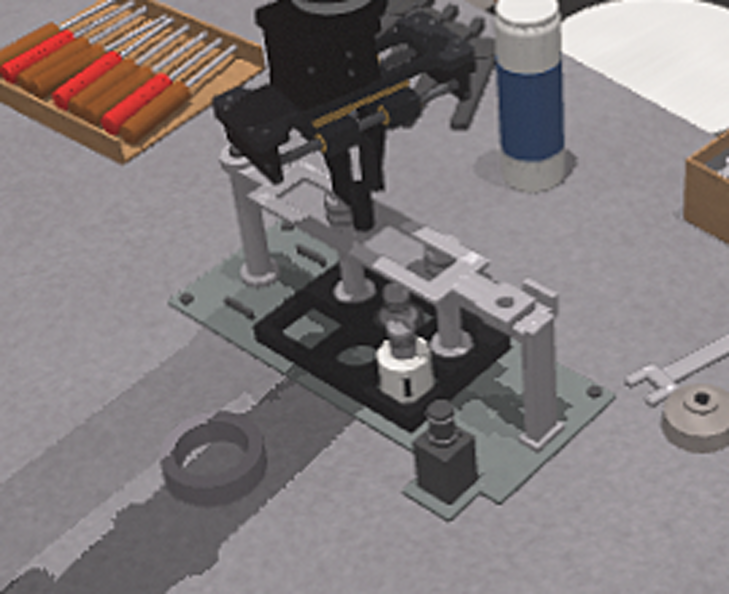

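Emit:
servo_tool(
  series=[
    {"travel":[0,0.003,0],"angular":[0,0,0]},
    {"travel":[0,0.003,0],"angular":[0,0,0]},
    {"travel":[0,0,0],"angular":[0,0,0]},
    {"travel":[0,0,0],"angular":[0,0,0]},
    {"travel":[0,0,0],"angular":[0,0,0]},
  ],
)

```text
time: 40.7
position: [0.5481, 0.1447, 0.1578]
tool_rot: [-2.355, -2.071, 0.006]
ft_force: [-8.4, -0.6, 8.3]
grip_width: 0.196
```

Emit:
servo_tool(
  series=[
    {"travel":[0,0,0],"angular":[0,0,0]},
    {"travel":[0,0,0],"angular":[0,0,0]},
    {"travel":[0,0,0],"angular":[0,0,0]},
  ],
  claw=0.04,
)

```text
time: 41.0
position: [0.5513, 0.1438, 0.1576]
tool_rot: [2.36, 2.073, 0.001]
ft_force: [-0.1, -0.7, 0.3]
grip_width: 0.381
```

Emit:
servo_tool(
  series=[
    {"travel":[0,0,-0.03],"angular":[0,0,0]},
    {"travel":[0,0,-0.045],"angular":[0,0,0]},
    {"travel":[0,0,0],"angular":[0,0,0]},
  ],
)

```text
time: 41.3
position: [0.5548, 0.1441, 0.2386]
tool_rot: [2.358, 2.071, 0.016]
ft_force: [1.5, 0.6, 0.4]
grip_width: 0.454
```

```bash
python3 - <<'E'
from h import *
snap('side','s34'); crop('s34',120,100,390,320,2.7,'s34c')
plan((.46,.02,.23,-1.45))
E
```

```text
t 41.4 pos [0.5534 0.1439 0.2359] yaw -0.129 tilt [0.0061 0.0027] F [ 0.7 -0.1 -0.5] w 0.456
{"travel":[-0.0135,-0.0077,0.0005],"angular":[0.000,-0.001,0.132]}, {"travel":[-0.0144,-0.0058,0.0005],"angular":[0.000,-0.001,0.132]}, {"travel":[-0.0150,-0.0039,0.0005],"angular":[0.000,-0.001,0.132]}, {"travel":[-0.0154,-0.0019,0.0005],"angular":[0.000,-0.001,0.132]}, {"travel":[-0.0155,0.0002,0.0005],"angular":[0.000,-0.001,0.132]},
{"travel":[-0.0154,0.0022,0.0006],"angular":[0.000,-0.001,0.132]}, {"travel":[-0.0149,0.0042,0.0006],"angular":[0.000,-0.001,0.132]}, {"travel":[-0.0142,0.0062,0.0006],"angular":[0.000,-0.001,0.132]}, {"travel":[-0.0133,0.0080,0.0006],"angular":[0.000,-0.001,0.132]}, {"travel":[-0.0121,0.0097,0.0006],"angular":[0.000,-0.001,0.132]},
  --
```

View pics/s34c.png

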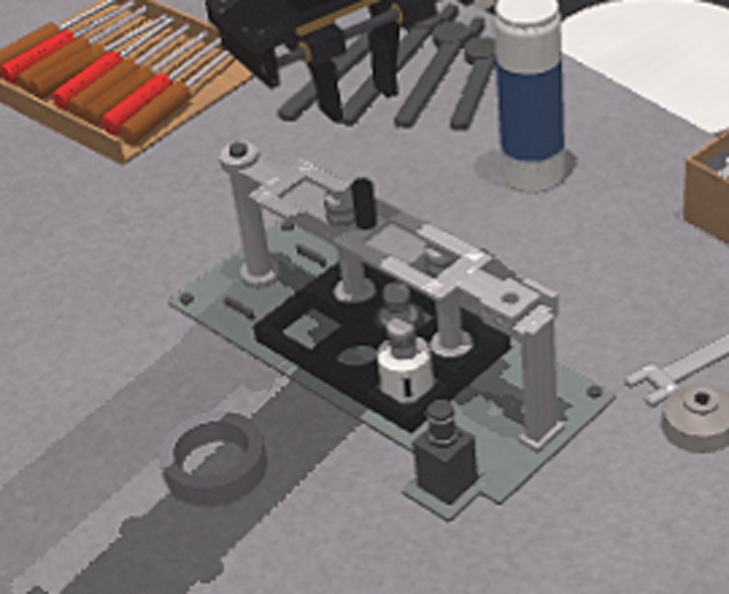

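Emit:
servo_tool(
  series=[
    {"travel":[-0.0135,-0.008,0],"angular":[0,0,0.132]},
    {"travel":[-0.0145,-0.006,0],"angular":[0,0,0.132]},
    {"travel":[-0.015,-0.004,0],"angular":[0,0,0.132]},
    {"travel":[-0.0155,-0.002,0],"angular":[0,0,0.132]},
    {"travel":[-0.0155,0,0],"angular":[0,0,0.132]},
  ],
)

```text
time: 41.85
position: [0.5026, 0.0812, 0.2317]
tool_rot: [2.908, 1.189, -0.002]
ft_force: [-0.6, -0.2, 1.0]
grip_width: 0.465
```

Emit:
servo_tool(
  series=[
    {"travel":[-0.0155,0.002,0],"angular":[0,0,0.132]},
    {"travel":[-0.015,0.004,0],"angular":[0,0,0.132]},
    {"travel":[-0.014,0.006,0],"angular":[0,0,0.132]},
    {"travel":[-0.013,0.008,0],"angular":[0,0,0.132]},
    {"travel":[-0.012,0.01,0],"angular":[0,0,0.132]},
  ],
)

```text
time: 42.35
position: [0.4562, 0.0197, 0.2318]
tool_rot: [3.136, 0.183, -0.001]
ft_force: [-0.1, 0.4, 0.5]
grip_width: 0.462
```

```bash
python3 - <<'E'
from h import *
plan((.437,-.02,.2,-1.45))
E
```

```text
t 42.4 pos [0.4562 0.0197 0.2318] yaw -1.454 tilt [-0.0009 -0.0001] F [-0.1  0.4  0.5] w 0.462
{"travel":[-0.0118,0.0186,0.0159],"angular":[0.000,0.000,-0.002]}, {"travel":[-0.0119,0.0186,0.0159],"angular":[0.000,0.000,-0.002]},   --
```

Emit:
servo_tool(
  series=[
    {"travel":[-0.012,0.0186,0.016],"angular":[0,0,0]},
    {"travel":[-0.012,0.0186,0.016],"angular":[0,0,0]},
    {"travel":[0,0,0],"angular":[0,0,0]},
    {"travel":[0,0,0],"angular":[0,0,0]},
    {"travel":[0,0,0],"angular":[0,0,0]},
  ],
)

```text
time: 42.85
position: [0.4382, -0.0189, 0.2011]
tool_rot: [-3.136, -0.193, -0.001]
ft_force: [-0.1, 0.3, 0.5]
grip_width: 0.463
```

```bash
python3 - <<'E'
from h import *
s=ctrl.get_state(); snap('wrist','w35'); print(s['position'],ctrl.get_state()['position'],s['joint_positions'])
E
```

```text
[ 0.43818698 -0.01888099  0.20111344] [ 0.43827755 -0.01884757  0.20123096] [-0.89053328 -0.23139833  0.77158379  1.97554799  0.16514302  1.33565059
 -1.61912281]
```

View pics/w35.png

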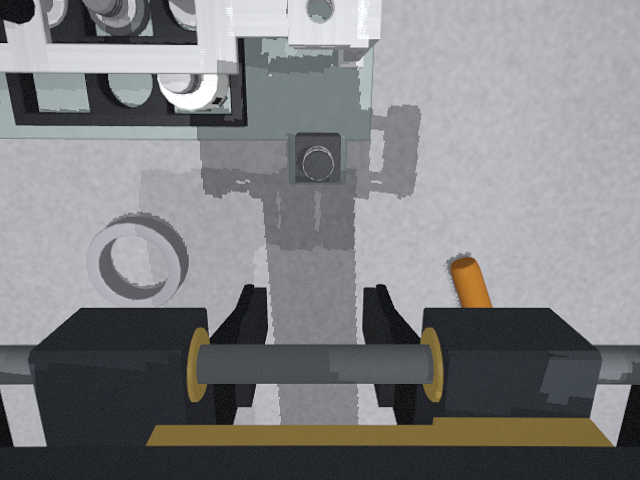

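```bash
python3 - <<'E'
from h import *
crop('w35',280,0,390,190,4,'w35c')
E
```

```text
(no output)
```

View pics/w35c.png

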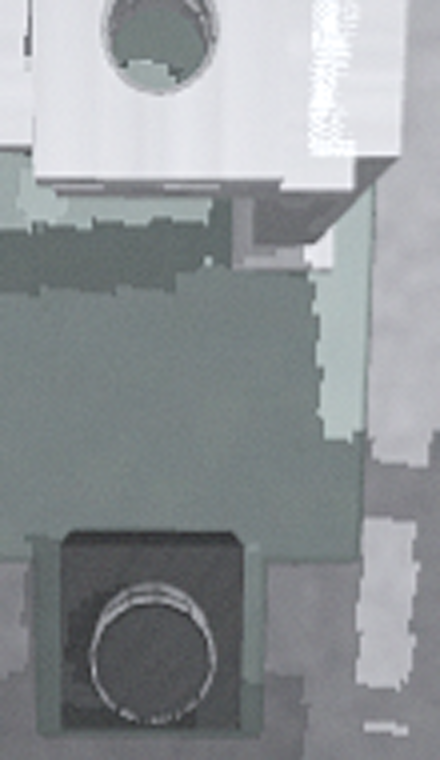

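```bash
python3 - <<'E'
from h import *
C=lambda x,y:cp(280,0,4,(x,y))
print('pin',pix2w('w35',*C(153,659),.09),'eye',pix2w('w35',*C(160,38),.14))
plan((.4805,-.0147,.13,-1.45),(.4805,-.0147,.074,-1.45,2))
E
```

```text
pin [ 0.48113422 -0.01543563  0.09      ] eye [ 0.5638734  -0.00547039  0.14      ]
t 42.9 pos [ 0.4383 -0.0188  0.2012] yaw -1.448 tilt [ 0.0009 -0.0001] F [-0.3 -1.   0.2] w 0.459
{"travel":[0.0212,0.0005,0.0356],"angular":[0.000,-0.000,0.001]}, {"travel":[0.0212,0.0005,0.0356],"angular":[0.000,-0.000,0.001]},   --
{"travel":[-0.0000,-0.0000,0.0280],"angular":[0.000,-0.000,0.000]}, {"travel":[-0.0000,-0.0000,0.0280],"angular":[0.000,-0.000,0.000]},   --
```

Emit:
servo_tool(
  series=[
    {"travel":[0.0215,0.001,0.035],"angular":[0,0,0]},
    {"travel":[0.0215,0.001,0.035],"angular":[0,0,0]},
    {"travel":[0,0,0.02],"angular":[0,0,0]},
    {"travel":[0,0,0],"angular":[0,0,0]},
    {"travel":[0,0,0],"angular":[0,0,0]},
  ],
)

```text
time: 43.4
position: [0.4809, -0.0162, 0.1113]
tool_rot: [3.135, 0.193, -0.0]
ft_force: [0.6, 0.0, 0.4]
grip_width: 0.459
```

```bash
python3 - <<'E'
from h import *
s=ctrl.get_state();p=s['position']; snap('wrist','w36'); print(w2pix('w36',[[p[0],p[1],.09]]))
crop('w36',240,190,400,340,4,'w36c')
plan((.4811,-.0152,.074,-1.45))
E
```

```text
[[315.12128827 274.85667492]]
t 43.5 pos [ 0.4815 -0.0161  0.112 ] yaw -1.448 tilt [0.0017 0.0002] F [ 0.2 -0.5  1.3] w 0.461
{"travel":[-0.0003,-0.0010,0.0380],"angular":[-0.000,-0.002,0.002]},   --
```

View pics/w36c.png

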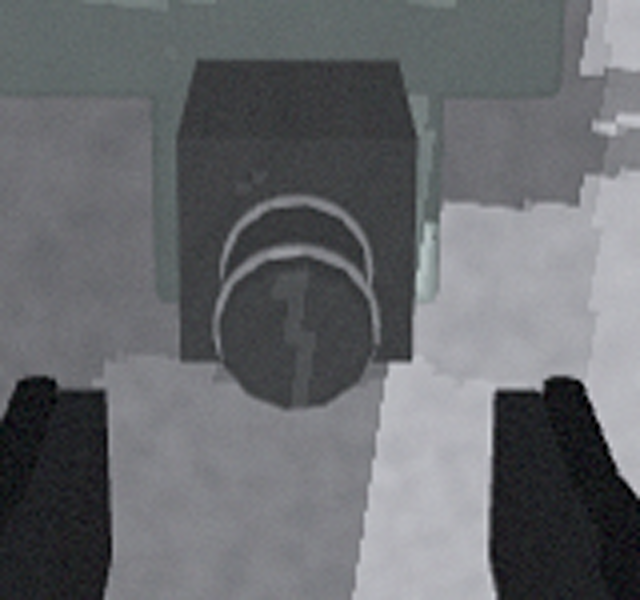

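Emit:
servo_tool(
  series=[
    {"travel":[0.001,-0.0005,0.018],"angular":[0,0,0]},
    {"travel":[0,0,0.018],"angular":[0,0,0]},
    {"travel":[0,0,0],"angular":[0,0,0]},
    {"travel":[0,0,0],"angular":[0,0,0]},
    {"travel":[0,0,0],"angular":[0,0,0]},
  ],
)

```text
time: 43.95
position: [0.4827, -0.0157, 0.0764]
tool_rot: [-3.135, -0.191, -0.004]
ft_force: [0.1, -0.6, -0.7]
grip_width: 0.458
```

Emit:
servo_tool(
  series=[
    {"travel":[0,0,0],"angular":[0,0,0]},
    {"travel":[0,0,0],"angular":[0,0,0]},
    {"travel":[0,0,0],"angular":[0,0,0]},
    {"travel":[0,0,0],"angular":[0,0,0]},
    {"travel":[0,0,0],"angular":[0,0,0]},
  ],
  claw=0.008,
  squeeze=25,
)

```text
time: 44.45
position: [0.4826, -0.0155, 0.0761]
tool_rot: [-3.135, -0.191, -0.003]
ft_force: [-1.1, 0.7, 9.1]
grip_width: 0.129
```

```bash
python3 - <<'E'
from h import *
s=ctrl.get_state();p=s['position']; snap('wrist','w37'); print(p,s['ft_force'],s['grip_width'],w2pix('w37',[[p[0],p[1],.09]]))
crop('w37',240,190,400,340,4,'w37c')
E
```

```text
[ 0.48264134 -0.0155262   0.07608798] [-1.05306739  0.69164728  9.08769037] 0.12916879657520908 [[315.18636409 306.66834279]]
```

View pics/w37c.png

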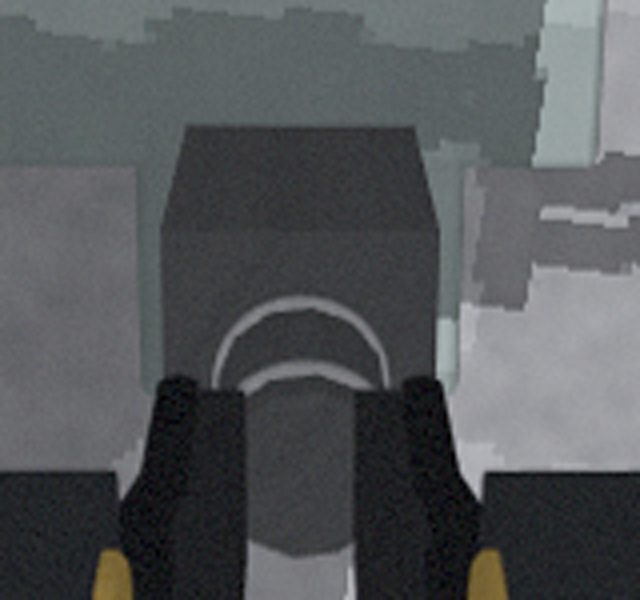

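Emit:
servo_tool(
  series=[
    {"travel":[0,0,-0.01],"angular":[0,0,0]},
    {"travel":[0,0,0],"angular":[0,0,0]},
    {"travel":[0,0,0],"angular":[0,0,0]},
    {"travel":[0,0,0],"angular":[0,0,0]},
  ],
)

```text
time: 44.9
position: [0.4812, -0.016, 0.0846]
tool_rot: [-3.136, -0.191, 0.001]
ft_force: [-0.4, 0.3, 0.0]
grip_width: 0.089
```

```bash
python3 - <<'E'
from h import *
s=ctrl.get_state();p=s['position']; snap('wrist','w38'); print(p,s['ft_force'],s['grip_width'],w2pix('w38',[[p[0],p[1],.09]]))
crop('w38',240,190,400,340,4,'w38c')
snap('side','s38'); crop('s38',200,160,360,310,4.5,'s38c')
E
```

```text
[ 0.48121933 -0.01599424  0.08462895] [-0.40073089  0.34698094  0.01904755] 0.08935555789473044 [[315.28653202 297.93885621]]
```

View pics/w38c.png

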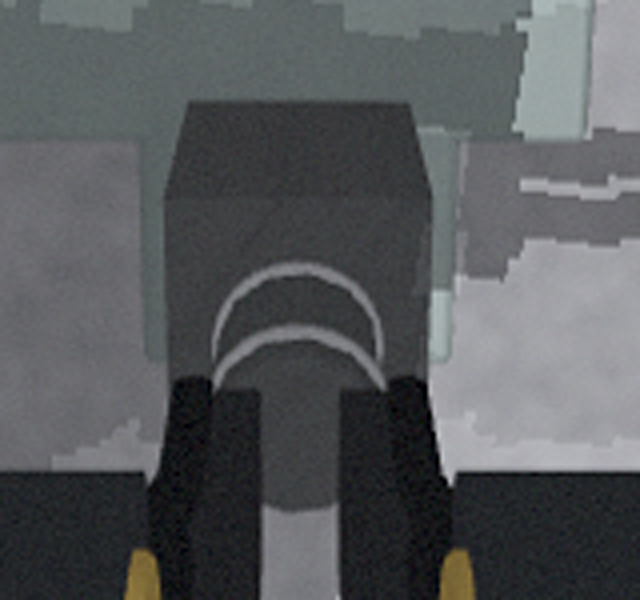

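View pics/s38c.png

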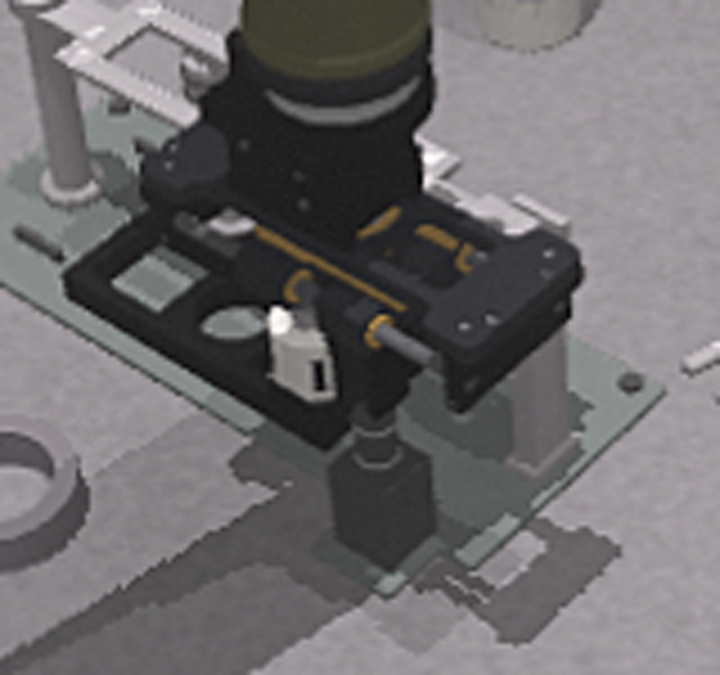

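Emit:
servo_tool(
  series=[
    {"travel":[0,0,0],"angular":[0,0,0]},
    {"travel":[0,0,0],"angular":[0,0,0]},
    {"travel":[0,0,0],"angular":[0,0,0]},
    {"travel":[0,0,0],"angular":[0,0,0]},
  ],
  claw=0.04,
)

```text
time: 45.4
position: [0.4815, -0.016, 0.0848]
tool_rot: [3.136, 0.191, -0.0]
ft_force: [-0.5, -0.1, 0.4]
grip_width: 0.37
```

Emit:
servo_tool(
  series=[
    {"travel":[0.001,-0.0005,0.008],"angular":[0,0,0]},
    {"travel":[0,0,0.008],"angular":[0,0,0]},
    {"travel":[0,0,0],"angular":[0,0,0]},
    {"travel":[0,0,0],"angular":[0,0,0]},
    {"travel":[0,0,0],"angular":[0,0,0]},
  ],
)

```text
time: 45.9
position: [0.4825, -0.0154, 0.0689]
tool_rot: [3.136, 0.191, 0.0]
ft_force: [-0.1, 0.1, 0.0]
grip_width: 0.459
```

```bash
python3 - <<'E'
from h import *
s=ctrl.get_state();p=s['position']; snap('wrist','w39'); print(p,s['ft_force'],s['grip_width'],w2pix('w39',[[p[0],p[1],.09]]))
crop('w39',230,190,400,340,4,'w39c')
E
```

```text
[ 0.48252963 -0.01542828  0.06887578] [-0.06629158  0.08797428  0.02414646] 0.45887333326316077 [[315.31994214 314.73498788]]
```

View pics/w39c.png

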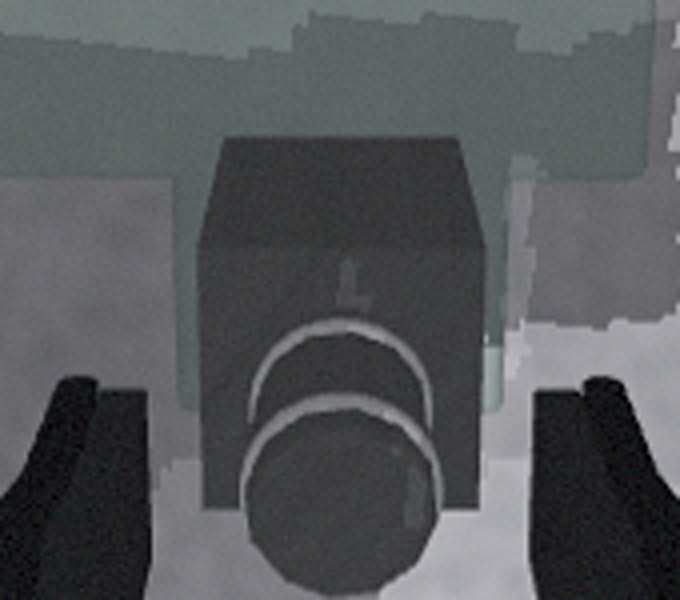

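Emit:
servo_tool(
  series=[
    {"travel":[0,0,0],"angular":[0,0,0]},
    {"travel":[0,0,0],"angular":[0,0,0]},
    {"travel":[0,0,0],"angular":[0,0,0]},
  ],
  claw=0.018,
  squeeze=15,
)

```text
time: 46.25
position: [0.4825, -0.0152, 0.069]
tool_rot: [-3.136, -0.191, -0.001]
ft_force: [-0.2, -0.1, 0.8]
grip_width: 0.274
```

Emit:
servo_tool(
  series=[
    {"travel":[0,0,0],"angular":[0,0,0]},
    {"travel":[0,0,0],"angular":[0,0,0]},
  ],
)

```text
time: 46.45
position: [0.4825, -0.0154, 0.0689]
tool_rot: [-3.136, -0.191, -0.0]
ft_force: [-0.1, -0.1, 0.6]
grip_width: 0.221
```

Emit:
servo_tool(
  series=[
    {"travel":[0,0,0],"angular":[0,0,0]},
    {"travel":[0,0,0],"angular":[0,0,0]},
  ],
)

```text
time: 46.65
position: [0.4825, -0.0153, 0.0689]
tool_rot: [-3.136, -0.191, -0.0]
ft_force: [-0.2, -0.6, 0.4]
grip_width: 0.216
```

Emit:
servo_tool(
  series=[
    {"travel":[0,0,0],"angular":[0,0,0]},
    {"travel":[0,0,0],"angular":[0,0,0]},
    {"travel":[0,0,0],"angular":[0,0,0]},
  ],
  claw=0.014,
  squeeze=20,
)

```text
time: 46.95
position: [0.4825, -0.0154, 0.0689]
tool_rot: [-3.136, -0.191, -0.0]
ft_force: [0.6, -0.1, 0.9]
grip_width: 0.213
```

Emit:
servo_tool(
  series=[
    {"travel":[0,0,-0.005],"angular":[0,0,0]},
    {"travel":[0,0,-0.01],"angular":[0,0,0]},
    {"travel":[0,0,0],"angular":[0,0,0]},
    {"travel":[0,0,0],"angular":[0,0,0]},
  ],
)

```text
time: 47.35
position: [0.4828, -0.015, 0.0844]
tool_rot: [-3.135, -0.192, -0.002]
ft_force: [-0.0, 0.3, -0.9]
grip_width: 0.214
```

```bash
python3 - <<'E'
from h import *
s=ctrl.get_state();p=s['position']; snap('wrist','w40'); print(p,s['ft_force'],s['grip_width'],w2pix('w40',[[p[0],p[1],p[2]+.021]]))
crop('w40',230,190,400,340,4,'w40c')
snap('side','s40'); crop('s40',200,160,360,310,4.5,'s40c')
E
```

```text
[ 0.482825   -0.01504352  0.08435934] [-0.00754157  0.25971768 -0.90426145] 0.21384907980928322 [[315.21554373 314.53536127]]
```

View pics/w40c.png

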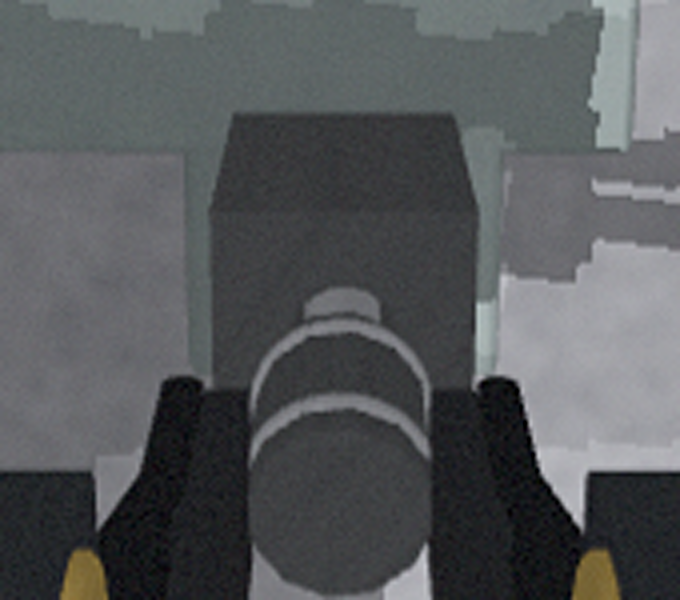

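View pics/s40c.png

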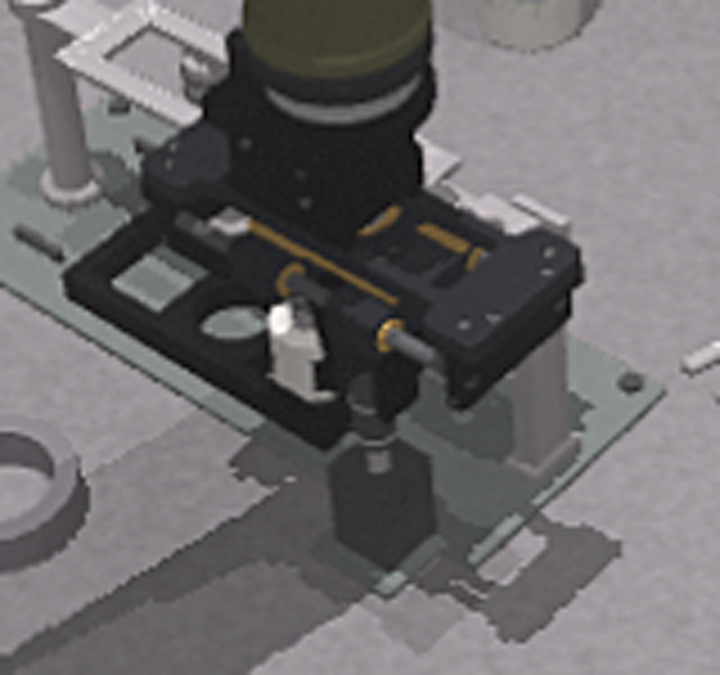

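Emit:
servo_tool(
  series=[
    {"travel":[0,0,-0.04],"angular":[0,0,0]},
    {"travel":[0,0,-0.045],"angular":[0,0,0]},
    {"travel":[0,0,-0.045],"angular":[0,0,0]},
    {"travel":[0,0,0],"angular":[0,0,0]},
    {"travel":[0,0,0],"angular":[0,0,0]},
  ],
)

```text
time: 47.95
position: [0.4829, -0.0151, 0.2144]
tool_rot: [-3.135, -0.192, -0.003]
ft_force: [0.1, -0.1, -0.7]
grip_width: 0.213
```

```bash
python3 - <<'E'
from h import *
plan((.535,-.009,.212,-1.45))
E
```

```text
t 48.0 pos [ 0.4829 -0.0151  0.2144] yaw -1.449 tilt [0.0016 0.0013] F [ 0.1 -0.1 -0.7] w 0.213
{"travel":[0.0262,0.0002,0.0012],"angular":[-0.001,-0.001,0.001]}, {"travel":[0.0262,0.0001,0.0012],"angular":[-0.001,-0.001,0.001]},   --
```

Emit:
servo_tool(
  series=[
    {"travel":[0.026,0,0.001],"angular":[0,0,0]},
    {"travel":[0.026,0,0.001],"angular":[0,0,0]},
    {"travel":[0,0,0],"angular":[0,0,0]},
    {"travel":[0,0,0],"angular":[0,0,0]},
    {"travel":[0,0,0],"angular":[0,0,0]},
  ],
)

```text
time: 48.45
position: [0.5327, -0.0095, 0.2108]
tool_rot: [3.136, 0.19, -0.004]
ft_force: [-0.1, 0.3, -0.5]
grip_width: 0.211
```

```bash
python3 - <<'E'
from h import *
s=ctrl.get_state();p=s['position']; snap('wrist','w41'); print(p,ctrl.get_state()['position'])
crop('w41',230,130,400,340,3,'w41c')
print(w2pix('w41',[[p[0],p[1],p[2]-.0579],[p[0],p[1],p[2]-.0129]]))
E
```

```text
[ 0.53266178 -0.00951914  0.21075841] [ 0.53289642 -0.0094024   0.21122324]
[[315.04096451 250.73564653]
 [315.13061285 281.46368206]]
```

View pics/w41c.png

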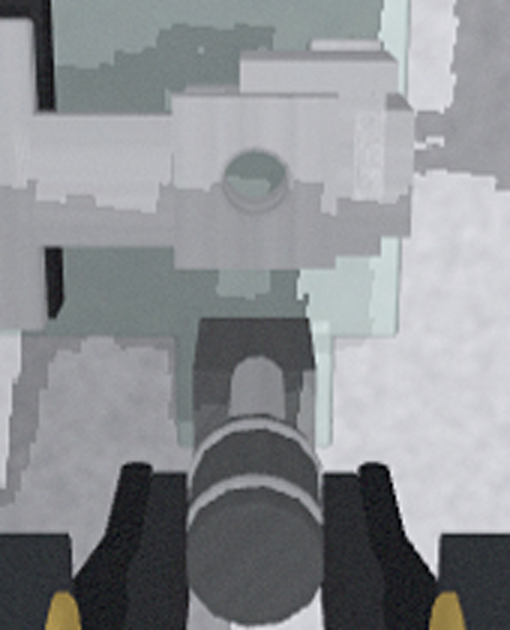

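```bash
python3 - <<'E'
from h import *
e=pix2w('w41',*cp(230,130,3,(255,181)),.14); print(e); print(pix2w('w41',*cp(230,130,3,(255,181.5)),.14))
plan((e[0],e[1],.212,-1.45))
E
```

```text
[ 0.56555917 -0.005269    0.14      ]
[ 0.56546111 -0.00528102  0.14      ]
t 48.5 pos [ 0.5329 -0.0094  0.2112] yaw -1.450 tilt [-0.0015  0.0006] F [-0.  -0.1 -0.5] w 0.210
{"travel":[0.0329,-0.0002,-0.0008],"angular":[-0.001,0.001,0.000]},   --
```

Emit:
servo_tool(
  series=[
    {"travel":[0.0165,0,0],"angular":[0,0,0]},
    {"travel":[0.0165,0,0],"angular":[0,0,0]},
    {"travel":[0,0,0],"angular":[0,0,0]},
    {"travel":[0,0,0],"angular":[0,0,0]},
    {"travel":[0,0,0],"angular":[0,0,0]},
  ],
)

```text
time: 49.0
position: [0.5658, -0.0054, 0.2119]
tool_rot: [-3.135, -0.19, 0.001]
ft_force: [-0.1, 0.0, -0.4]
grip_width: 0.214
```

Emit:
servo_tool(
  series=[
    {"travel":[0,0,0.004],"angular":[0,0,0]},
    {"travel":[0,0,0],"angular":[0,0,0]},
    {"travel":[0,0,0],"angular":[0,0,0]},
  ],
)

```text
time: 49.3
position: [0.5664, -0.0049, 0.2078]
tool_rot: [-3.135, -0.191, 0.0]
ft_force: [-0.1, -0.7, -0.8]
grip_width: 0.21
```

```bash
python3 - <<'E'
from h import *
s=ctrl.get_state();p=s['position']; snap('wrist','w42'); print(p,ctrl.get_state()['position'],s['ft_force'])
crop('w42',250,200,380,320,5,'w42c')
print(w2pix('w42',[[p[0],p[1],p[2]-.0579],[p[0],p[1],.14],[.5655,-.0053,.14]]))
snap('side','s42'); crop('s42',270,160,370,260,6,'s42c')
E
```

```text
[ 0.56643512 -0.00489139  0.20775463] [ 0.56659329 -0.00491461  0.20786097] [-0.08954278 -0.72516122 -0.76383477]
[[315.10842118 250.91003366]
 [315.1007319  245.58429338]
 [315.58296072 247.12545495]]
```

View pics/w42c.png

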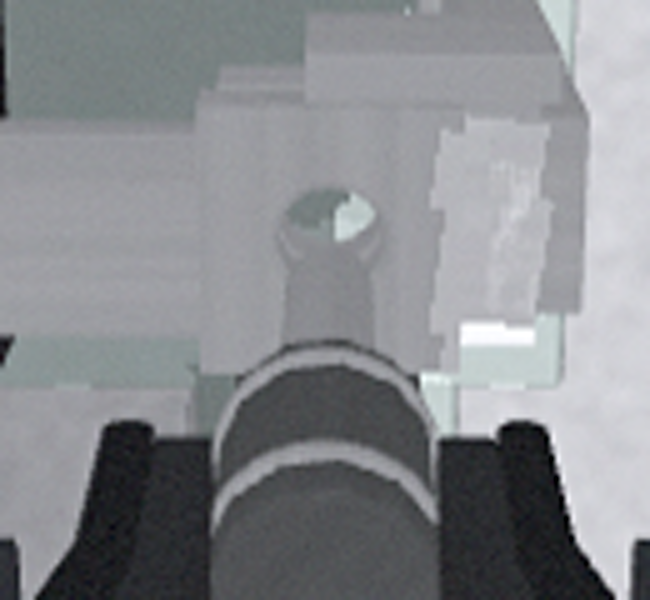

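View pics/s42c.png

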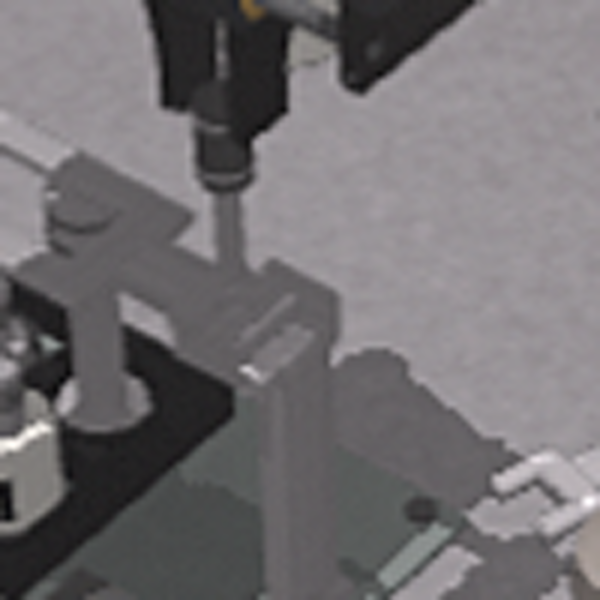

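Emit:
servo_tool(
  series=[
    {"travel":[-0.0006,0,0.004],"angular":[0,0,0]},
    {"travel":[0,0,0.004],"angular":[0,0,0]},
    {"travel":[0,0,0.004],"angular":[0,0,0]},
    {"travel":[0,0,0],"angular":[0,0,0]},
    {"travel":[0,0,0],"angular":[0,0,0]},
  ],
)

```text
time: 49.9
position: [0.5661, -0.0051, 0.1957]
tool_rot: [3.136, 0.191, -0.001]
ft_force: [-0.4, 0.3, -0.5]
grip_width: 0.214
```

Emit:
servo_tool(
  series=[
    {"travel":[0,0,0],"angular":[0,0,0]},
    {"travel":[0,0,0],"angular":[0,0,0]},
  ],
)

```text
time: 50.1
position: [0.5664, -0.0051, 0.196]
tool_rot: [-3.136, -0.191, -0.001]
ft_force: [-0.4, 0.3, -0.8]
grip_width: 0.213
```

```bash
python3 - <<'E'
from h import *
s=ctrl.get_state();p=s['position']; snap('wrist','w43'); print(p,s['ft_force'])
crop('w43',250,200,380,320,5,'w43c')
E
```

```text
[ 0.56635283 -0.00506282  0.19604291] [-0.39310531  0.2563244  -0.80398922]
```

View pics/w43c.png

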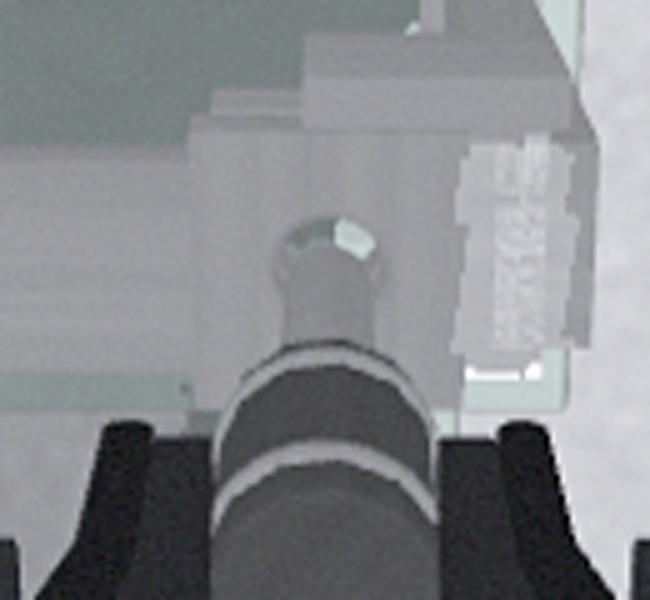

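Emit:
servo_tool(
  series=[
    {"travel":[0,0,0.004],"angular":[0,0,0]},
    {"travel":[0,0,0.004],"angular":[0,0,0]},
    {"travel":[0,0,0.004],"angular":[0,0,0]},
    {"travel":[0,0,0.004],"angular":[0,0,0]},
    {"travel":[0,0,0],"angular":[0,0,0]},
  ],
)

```text
time: 50.65
position: [0.5657, -0.005, 0.179]
tool_rot: [3.136, 0.191, -0.002]
ft_force: [-0.8, -0.1, -1.2]
grip_width: 0.211
```

```bash
python3 - <<'E'
from h import *
s=ctrl.get_state();p=s['position']; snap('wrist','w44'); print(p,s['ft_force'])
crop('w44',250,200,380,320,5,'w44c')
E
```

```text
[ 0.56567556 -0.00504171  0.1790317 ] [-0.75173215 -0.06502575 -1.19618726]
```

View pics/w44c.png

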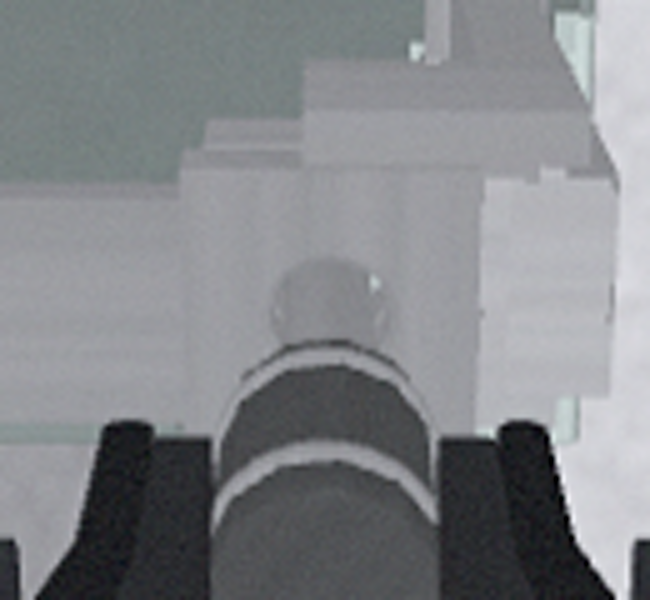

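Emit:
servo_tool(
  series=[
    {"travel":[0,0,0.005],"angular":[0,0,0]},
    {"travel":[0,0,0.005],"angular":[0,0,0]},
    {"travel":[0,0,0.005],"angular":[0,0,0]},
    {"travel":[0,0,0.005],"angular":[0,0,0]},
    {"travel":[0,0,0],"angular":[0,0,0]},
  ],
)

```text
time: 51.2
position: [0.5656, -0.005, 0.1589]
tool_rot: [3.136, 0.191, -0.002]
ft_force: [-0.4, -1.0, -0.2]
grip_width: 0.213
```

Emit:
servo_tool(
  series=[
    {"travel":[0,0,0.004],"angular":[0,0,0]},
    {"travel":[0,0,0],"angular":[0,0,0]},
    {"travel":[0,0,0],"angular":[0,0,0]},
  ],
)

```text
time: 51.5
position: [0.5663, -0.0051, 0.1559]
tool_rot: [-3.136, -0.191, -0.0]
ft_force: [0.0, 0.2, -2.0]
grip_width: 0.212
```

Emit:
servo_tool(
  series=[
    {"travel":[0,0,0.002],"angular":[0,0,0]},
    {"travel":[0,0,0],"angular":[0,0,0]},
    {"travel":[0,0,0],"angular":[0,0,0]},
  ],
)

```text
time: 51.8
position: [0.5662, -0.005, 0.1539]
tool_rot: [-3.136, -0.191, -0.0]
ft_force: [-0.9, 0.3, -0.7]
grip_width: 0.211
```

Emit:
servo_tool(
  series=[
    {"travel":[0,0,0],"angular":[0,0,0]},
    {"travel":[0,0,0],"angular":[0,0,0]},
    {"travel":[0,0,0],"angular":[0,0,0]},
    {"travel":[0,0,0],"angular":[0,0,0]},
  ],
  claw=0.04,
)

```text
time: 52.2
position: [0.5663, -0.005, 0.154]
tool_rot: [-3.136, -0.191, -0.0]
ft_force: [0.4, 0.2, 0.4]
grip_width: 0.437
```

Emit:
servo_tool(
  series=[
    {"travel":[0,0,-0.02],"angular":[0,0,0]},
    {"travel":[0,0,-0.04],"angular":[0,0,0]},
    {"travel":[-0.03,0,-0.03],"angular":[0,0,0]},
    {"travel":[-0.03,0,0],"angular":[0,0,0]},
    {"travel":[0,0,0],"angular":[0,0,0]},
  ],
)

```text
time: 52.7
position: [0.5048, -0.0134, 0.2451]
tool_rot: [-3.13, -0.19, -0.002]
ft_force: [-0.0, 0.6, -0.6]
grip_width: 0.46
```

Emit:
servo_tool(
  series=[
    {"travel":[0,0,0],"angular":[0,0,0]},
    {"travel":[0,0,0],"angular":[0,0,0]},
  ],
)

```text
time: 52.9
position: [0.507, -0.0119, 0.2437]
tool_rot: [3.135, 0.192, 0.0]
ft_force: [0.8, 0.2, -0.7]
grip_width: 0.458
```

```bash
python3 - <<'E'
from h import *
snap('wrist','w45'); snap('side','s45'); crop('s45',130,140,390,320,3,'s45c')
print(ctrl.get_state()['position'])
E
```

```text
[ 0.50703584 -0.01220055  0.24338408]
```

View pics/w45.png

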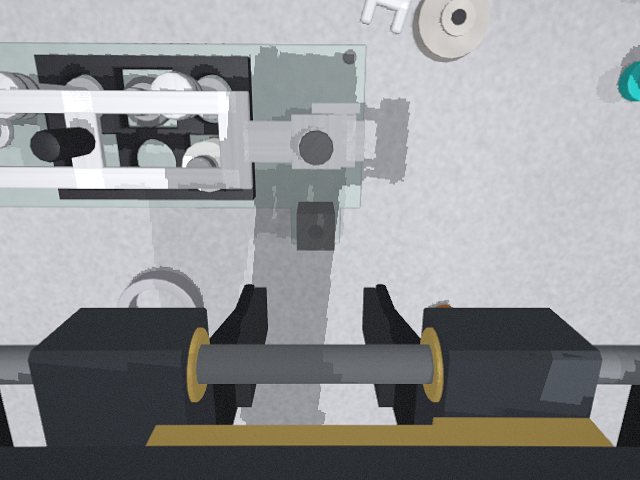

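View pics/s45c.png

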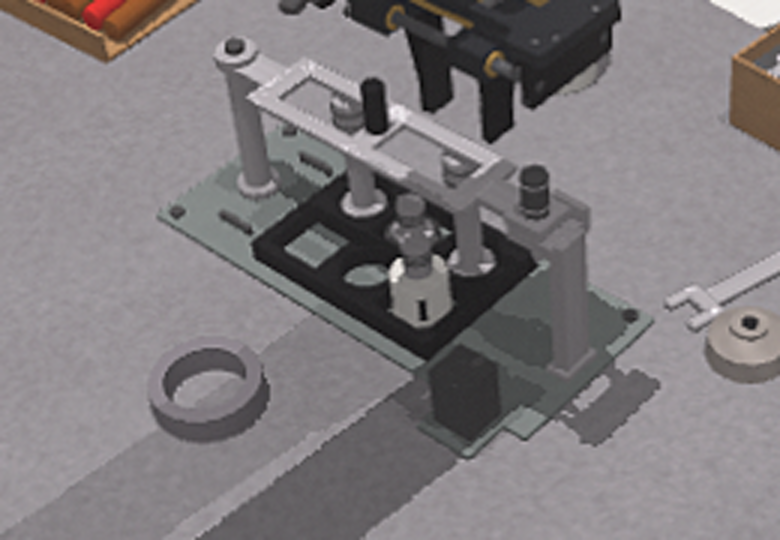

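```bash
python3 - <<'E'
from h import *
snap('top','t46')
for n,q in [('cup',(-.028,-.056,.081)),('cap',(.028,0,.05)),('pin',(0,-.15,.174))]: print(n,w2pix('s45',[TP([.5474,.1441,.119],q)]))
E
```

```text
cup [[267.51172029 219.77877552]]
cap [[267.25739816 206.60016826]]
pin [[307.44374731 197.18270892]]
```

View pics/s45.png

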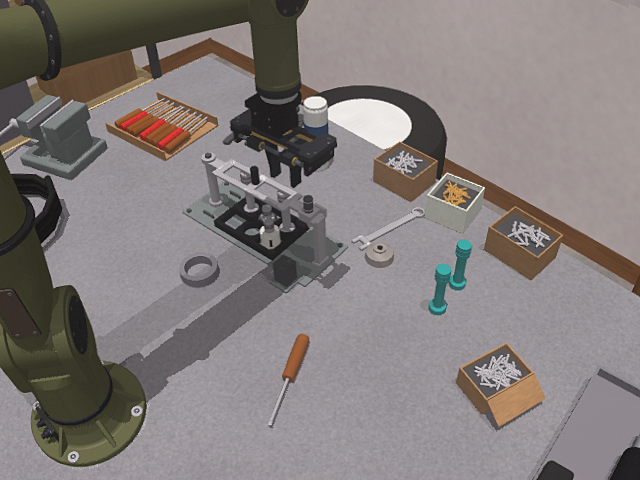

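View pics/t46.png

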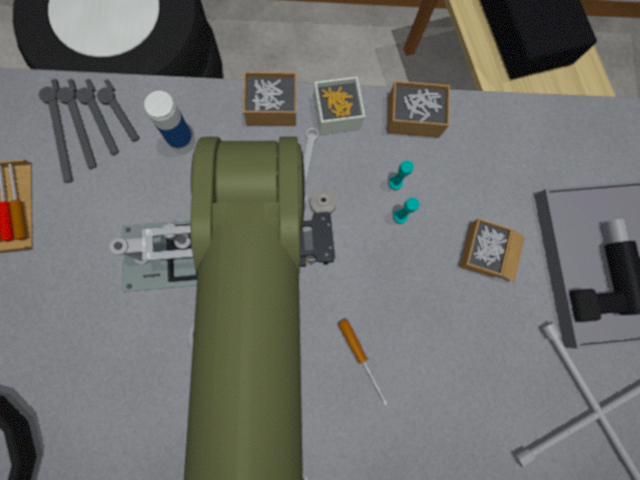

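```bash
python3 - <<'E'
from h import *
crop('s45',280,180,340,230,10,'s45p'); crop('w45',280,100,360,190,6,'w45p')
E
```

```text
(no output)
```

View pics/s45p.png

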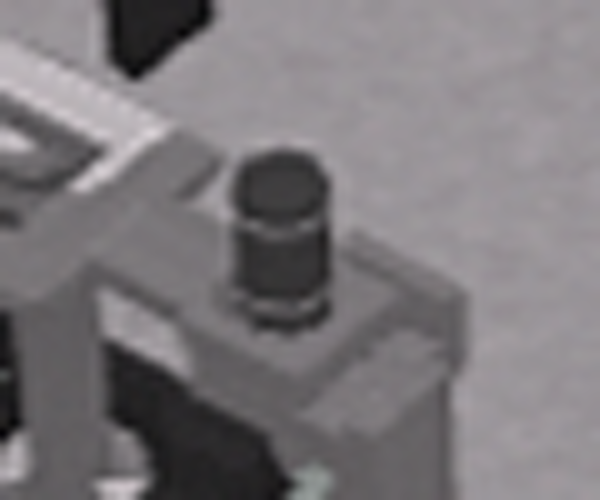

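View pics/w45p.png

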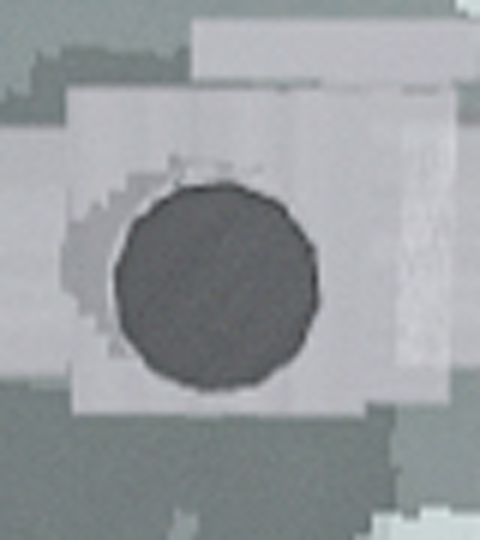

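```bash
python3 - <<'E'
from h import *
s=ctrl.get_state(); print(s['time'],s['ft_force'])
print(ctrl.close_job())
E
```

```text
53.05 [ 0.53791999  0.01980824 -0.43663906]
the job is handed in; nothing more can be done
None
```

The core-drill kit is loaded and I handed the job in at about 53 s of the 210 s limit; the hand-in reported no verdict.

- **Low parts:** The bench held one dust cap and one core cup. The cap is in square2 and the cup in square1, and both were in before any shaft.
- **Shafts:** The two grey shafts stand in round1 and round2. I left the turquoise look-alikes alone.
- **Keeper:** I swung it until it stopped moving and the wrist force rose by about 8 N. My pose estimate puts it within about 0.01 rad of closed, and the side picture shows it against the stop.
- **Lock pin:** It went through the eye and lug with almost no force and fell clear when released. The last wrist and side pictures show it upright with its shoulder on the eye.

**What went wrong or disagreed:**
- **Camera offset:** The top and wrist cameras differed by 3–4 mm at the tray, so I placed by the wrist camera. The cap measures about 3.6 mm off its pocket centre, against an 8 mm limit.
- **Keeper grip:** My first grip slid along the knob partway through the swing. I let go, re-centred and finished it.
- **Pin grip:** My first grip was too high and slid off the top. A lower one held.

The last pictures show the spanner, cup wheel, screwdriver, screw box and tape where they started. I saw no part knocked aside during the run, and the final force reading was about zero with the gripper touching nothing.

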